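# Fit handles to hand fans and turn them over under the drying shelf

### The arm

A 7-joint arm with a two-finger parallel gripper is mounted at the origin on a cart in front of the work surface, level with it; the furniture and walls round the work are solid. World frame = base frame: x ahead of the robot, y to its left, z up, the work surface at z = 0. Lengths are in m, angles in degrees, forces in N, time in s.
With the tool pointing down it reaches from about 0.425 to 0.875 m from the base axis. Payload 4.7 kg.
Tool frame: the origin (TCP) lies at the very end of the fingers, on their centre line; the grasp point (between the pads) lies 19 mm behind it; z points along the fingers, y is the direction in which the jaws open and shut (so a half turn about z gives the same grasp; the last joint's range is limited). The gripper opens to 87 mm and grips with 3 to 60 N. Pads are 19 mm wide; open, the fingers measure 117 mm over their backs; the gripper's body (75 mm by 190 mm) begins 51 mm behind the grasp point.
Start: joints at [72.027, 18.392, -4.016, 83.108, 1.295, 78.541, -3.26], TCP at [0.209, -0.615, 0.223] pointing down, gripper open.
Joint ranges: [-163.93, 163.93], [-17.29, 119.83], [-79.2, 71.16], [3.27, 140.29], [-89.18, 269.18], [5.43, 117.66], [-154.24, 154.24]. Speed limits (degrees/s): [147.25, 147.25, 180, 180, 180, 180, 180].

### API

Orientations are given as [roll, pitch, yaw] about the fixed x, y, z axes, in that order (R = Rz(yaw) Ry(pitch) Rx(roll)).
In Python, from cell import * gives the robot as it stands.
- The arm moves only by the tool arm_command, never from a script. Its argument "targets" is a list that holds one entry, the list of rows, each a list of 7 numbers: the shift along the tool's x, y, z in m, then the turn, a rotation vector about the tool's x, y, z in degrees, then the gripper's target within -1 to 1 (shut at 1, half-way at 0, fully open at -1). In form: [[[tx, ty, tz, rx, ry, rz, claw], ...]]. A call has 1 to 10 rows; each row is the pose to reach, as a shift and turn from the pose commanded when the call began, along the tool's axes at that moment; what a row does not reach only later rows make up. A row lasts 1/10 s, in which the tool goes at most 50 mm and 8.59 degrees, less where a joint would pass 70% of its speed; a pose out of reach is approached as far as the arm can. A call with a gripper value outside its range is refused whole. The fingers move at their own pace and stop on an object; "newtons" is the grip in N (left out, the last holds). Time passes only in rows, so rows that repeat a pose let the fingers close. It gives the time, the measured TCP pose, the force and the opening at its end, in the units of the state.
- get_obs(): the state, without advancing time (a new reading comes with each control period).
- read_camera(name): name is "scene" or "side" or "wrist"; returns a dict with "img" (384x512x3 uint8, red, green, blue), "z_map" (384x512 float32, m along the optical axis (not along the pixel's ray), 0 where there is no reading), "K" (3x3 intrinsics, pixels), "origin" and "attitude" of the camera in the world. Camera axes: x right, y down, z forward; pixel columns grow to the right and rows downward; lengths in m; the calibration is good to about 2 mm. A picture is of the moment at which its call begins.
- sign_off(): hands the job in, once; it reports no verdict.
Trained networks look in the newest picture that a camera, given by its name, has taken for a name from the list of things; names that differ only in an ending like _2 or _b are one class to them, and where a whole thing is asked for, a point or a joint stands for the part that bears it (a point fixed in the world has none). Each returns a list of dicts, best first, with "conf" (0 to 1); they miss things now and then, are a little off and sometimes report something else, mostly with a low value. They report only what shows in the picture. A call takes as long as a camera call. They do not tell look-alikes from the thing itself.
- search_frame(thing, camera): "position" ([column, row] in pixels, amid what is visible of it).
The state is a dict: "time_s": time; "qpos": joint angles; "joint_velocities": joint speeds; "effort": joint torques, N m; "tool_pos": TCP position; "tool_rot": TCP orientation; "force": force on the tool from outside, world axes, zero at the start; "wrist_torque": the same for the moment, N m; "grip_width": finger opening in m.
Only numpy, scipy, OpenCV 4.12 (cv2) and the standard library are available. Lean on these libraries where they do the work, as an engineer would, in place of code of your own. Each camera call takes 0.05 s, during which the arm holds its last target.

### The job

The written side of each hand fan on the drying rack has dried, so now its back is wanted on top: lift the lid off the wooden box, push a handle fully home onto the tang of each fan, and, by that handle, turn each fan over where it is, in its own bay under the low shelf, so that it lies flat on the two rails again with the brushed ring facing down. Hold the fans only by their handles (the paper marks easily), do not draw them out of their bays or knock them against the shelf, and leave the things on the shelf and table where they are. A handle that is not needed stays in the box; finish by putting the lid squarely back on the box.

Things in the scene. Friction and masses are not known exactly. Their poses are not given: they have to be found in the camera images.
- rack: Wooden drying rack, fixed, 317 wide, 108 deep. Origin under its middle, 2 above the table; x to its back (the front is open), y to its left, z up. Two rails along y, 8 thick, at x = -42 and +36, tops at z = 75. A back board (front face x = 54, z 30 to 95) stops a fan that is pushed. Side cheeks at y = +-150 to 159, x -46 to +62. All mm.
- bay_a (a point): Middle of the left bay, at rail-top height (rack x = 0, y = +85, z = 75 mm), axes as the rack. A fan lies here flat across both rails. On the bay's centre line each rail has a notch 12 mm wide, floor 30 mm below the rail top, bevelled to 28 mm wide over its top 8 mm: a fan can stand in the two notches on its long edge while it is regrasped.
- bay_b (a point): The same for the right bay (rack y = -85 mm).
- rack_shelf: Low shelf fixed on the rack, 86 x 330 x 12 mm: it spans rack x -22 to +64 mm, its underside (the origin's height) 175 mm above the rack's origin, 100 mm above the rails. A red tin and an ink stick lie on it.
- fan_a: Hand fan in the left bay, absent in some starts: a stiff papered leaf 100 (x) x 80 (y) x 5 mm, 60 g, origin at the leaf's centre. +z is the written face with one brushed black ring, up at the start. A flat tang 16 (y) x 6 (z) mm, 36 mm long, sticks out of the front edge from x = -50 to -86 mm on the centre line; its last 6 mm are 12 x 4 mm.
- fan_b: The same kind of fan in the right bay, absent in some starts. With a handle on, a fan balances by itself on the rails, flat or on edge in the notches. On edge in the notches its axis is 10 mm above the rail tops and it may lean up to 12 degrees.
- handle_a_mid (a point): Fan handle, 84 mm long, 22 g. This point is on its axis, in the round grip (18 mm diameter, x -26 to +19 mm). x points to the mouth at x = +58; x 19 to 58 is a flat ferrule 24 (y) x 16 (z) mm with a socket 18 x 8 mm, 39 deep. Home on a fan the mouth meets the fan's front edge: this point is at fan x = -108.
- handle_b_mid (a point): The other handle, alike; either fits either fan. The fit has 1 mm clearance on each side and no catch, so a fan lifted by its handle droops 3 to 4 degrees. Both handles start in the box.
- handle_box: Open wooden box, fixed, 104 (x) x 144 (y) x 50 mm, walls and floor 5 mm; origin at the centre of its underside. The handles lie along x, mouths to +x, in grooves of two cross ribs (at x = -36 and +20 mm, 8 mm thick), at y = +30 and -30 mm, axes 33 mm above the table, 28 mm above the box floor.
- lid_grip (a point): Centre, half-way up, of the grip bar of the box's lift-off lid. Bar 14 (x) x 64 (y) x 22 mm high; this point is 11 mm above the top and 17 mm above the underside of the lid plate. Closed, it is 67 mm above the table over the middle of the box, x along the box's x.
- box_lid: The lid, 104 (x) x 144 (y) x 6 mm, 120 g; origin at the centre of the underside of its plate. Two battens 6 mm high under the plate drop inside the box walls with 3 mm clearance all round; closed, the plate lies on the rim. It starts closed. The table just beyond the box (world +x) is free to lay it on; near the table's front edge it could be knocked off.
- paste_tin: Round red tin of seal paste on the low shelf, 69 x 64 x 22 mm, loose; origin at the centre of its underside. To be left alone.
- spare_ink_stick: Black ink stick on the low shelf, 22 x 85 x 10 mm, loose; origin at the centre of its underside. To be left alone.
- stone_seal: Stone seal standing on the table in front of the trimmer, 24 x 24 x 55 mm, loose; origin at the centre of its underside. To be left alone.
Mind the look-alikes: they are no part of the job. Leave any yellow look-alike of the fan_b alone.

How it is judged:
By the outcome, as a careful person would: the job done as asked, in the order asked, and still so for the second after the job is handed in, with the robot touching nothing.
Of fan_a, fan_b only 1 to 2 are there at a start; the rules pass over those that are not, and their reading is None.
At some moment in a run one of box_lid may be knocked a few centimetres aside while the robot is not near it.
It also fails if it takes over 210 s, if anything falls off the work surface, if the arm or the gripper's body presses on something with over 40 N, if the wrist force passes 120 N, or if a joint passes its speed limit or range.

## Working session

There is one attempt and no reset: what is moved stays moved. The work goes in short steps, Python scripts to look and compute and a tool call to move; the robot and the scene stay as the last step left them, time stands still between calls to the robot, and variables do not carry over. Pictures are saved under pics/ and viewed, and the job is handed in when it is done.

Besides the shell and the picture viewer there is one more tool, called after "Call:" by a JSON object that holds its "method" and its "body", one argument or row to a line. arm_command: Moves the arm, as the interface text tells. Its arguments: {"type":"object","properties":{"targets":{"type":"array","items":{"type":"array","items":{"type":"array","items":{"type":"number"}}}},"newtons":{"type":"number"}},"required":["targets"]}

```bash
ls; mkdir -p pics; python3 - <<'E'
from cell import *
import cv2,numpy as np
o=get_obs()
for k,v in o.items(): print(k,np.round(v,4))
for n in ["scene","side","wrist"]:
    c=read_camera(n); cv2.imwrite(f"pics/{n}0.png",c["img"][:,:,::-1]); print(n,c["origin"],c["attitude"],c["K"])
E
```

```text
pics
time_s 0.0
qpos [72.0253 18.4387 -4.0152 83.1735  1.2953 78.5393 -3.2594]
joint_velocities [ 0.0237  0.0898 -0.0248  0.0869 -0.0778  0.0417  0.0068]
effort [ 1.00000e-04 -4.91289e+01 -4.04000e-01 -3.12524e+01 -6.40000e-02
  4.39000e-02  2.00000e-04]
tool_pos [ 0.2091 -0.6149  0.2215]
tool_rot [-1.798938e+02  6.000000e-03  1.878470e+01]
force [-0.5124 -0.4401 -0.1302]
wrist_torque [ 0.0185 -0.0222  0.0263]
grip_width 0.0871
scene [-0.50738406  0.61931009  0.79368791] [-118.67273783   -1.34809556 -117.6848234 ] [[459.04974241   0.         252.45779202]
 [  0.         459.04974241 184.85916381]
 [  0.           0.           1.        ]]
side [0.88348325 0.88824843 1.05876377] [-135.94290808   -0.24387599  159.34989657] [[376.04755312   0.         257.91390439]
 [  0.         376.04755312 190.74809899]
 [  0.           0.           1.        ]]
wrist [ 0.27480755 -0.59274394  0.38295645] [ 1.64994869e+02  9.38788919e-02 -7.11796928e+01] [[296.33283934   0.         252.04994773]
 [  0.         296.33283934 190.45815552]
 [  0.           0.           1.        ]]
```

View pics/scene0.png

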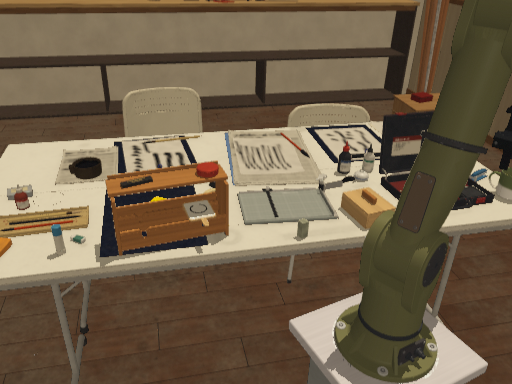

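View pics/side0.png

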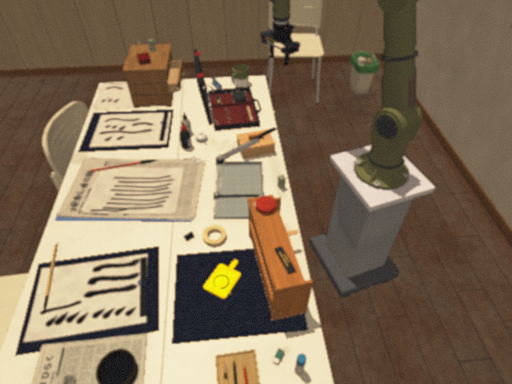

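View pics/wrist0.png

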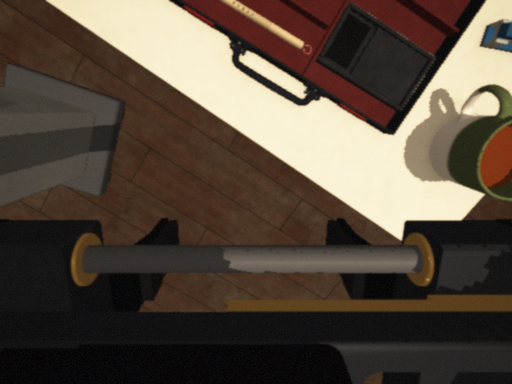

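```bash
python3 - <<'E'
import cv2
a=cv2.imread("pics/scene0.png")[150:265,90:240]; cv2.imwrite("pics/sc1.png",cv2.resize(a,None,fx=5,fy=5,interpolation=cv2.INTER_CUBIC))
b=cv2.imread("pics/side0.png")[115:335,185:335]; cv2.imwrite("pics/si1.png",cv2.resize(b,None,fx=2.7,fy=2.7,interpolation=cv2.INTER_CUBIC))
E
```

```text
(no output)
```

View pics/sc1.png

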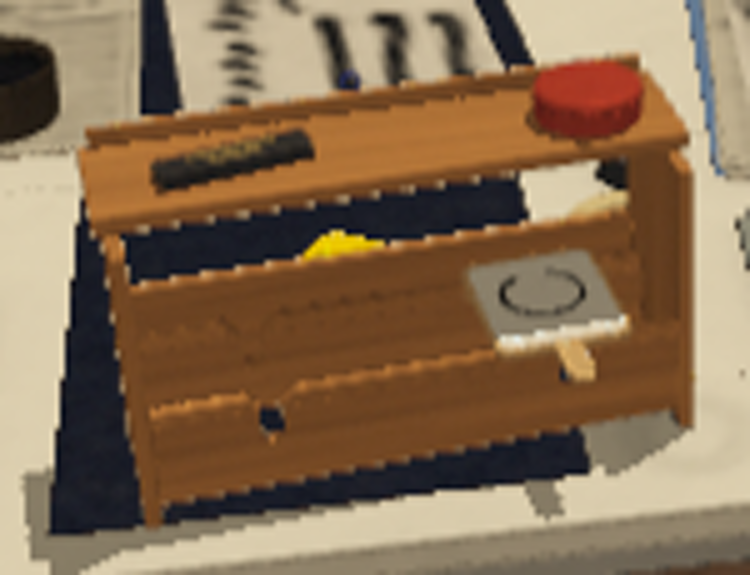

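View pics/si1.png

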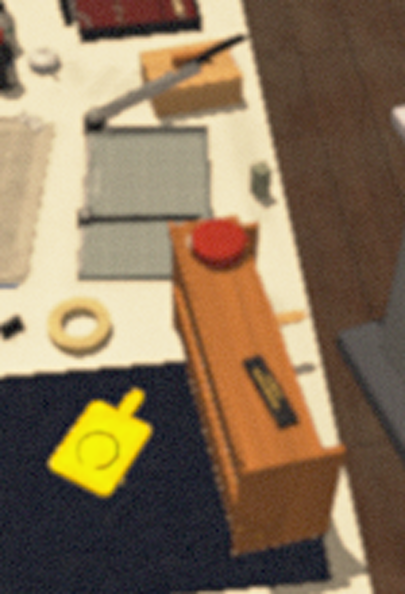

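```bash
cat > h.py <<'E'
from cell import *
import cv2,numpy as np
from scipy.spatial.transform import Rotation as R
def rot(a): return R.from_euler('xyz',a,degrees=True).as_matrix()
def cloud(c):
    z=c["z_map"]; K=c["K"]; v,u=np.mgrid[:z.shape[0],:z.shape[1]]
    p=np.stack([(u-K[0,2])/K[0,0]*z,(v-K[1,2])/K[1,1]*z,z],-1)
    return p@rot(c["attitude"]).T+np.array(c["origin"])
def proj(c,P):
    q=(np.atleast_2d(P)-c["origin"])@rot(c["attitude"]); q=q@c["K"].T; return q[:,:2]/q[:,2:]
def top(cs,x0,x1,y0,y1,res,fn,zmax=0.5,zmin=-0.02):
    H=int((x1-x0)/res);W=int((y1-y0)/res);im=np.zeros((H,W,3),np.uint8);hm=np.full((H,W),-1.)
    for c in cs:
        p=cloud(c);ok=c["z_map"]>0
        P=p[ok];C=c["img"][ok][:,::-1]
        s=(P[:,2]<zmax)&(P[:,2]>zmin)&(P[:,0]>x0)&(P[:,0]<x1)&(P[:,1]>y0)&(P[:,1]<y1);P=P[s];C=C[s]
        o=np.argsort(P[:,2]);P=P[o];C=C[o]
        i=np.clip(((x1-P[:,0])/res).astype(int),0,H-1);j=np.clip(((y1-P[:,1])/res).astype(int),0,W-1)
        for a,b,z,cc in zip(i,j,P[:,2],C):
            if z>hm[a,b]: hm[a,b]=z; im[a,b]=cc
    if fn: cv2.imwrite(fn,im)
    return im,hm
E
python3 - <<'E'
from h import *
a=read_camera("scene");b=read_camera("side")
im,hm=top([a,b],0.3,1.0,-0.6,0.75,0.003,None)
im=cv2.resize(im,(800,415),interpolation=cv2.INTER_NEAREST);cv2.imwrite("pics/top0.png",im)
h=cv2.resize((np.clip(hm,0,.25)*1000).astype(np.uint8),(800,415),interpolation=cv2.INTER_NEAREST);cv2.imwrite("pics/top0h.png",h)
for t in ["rack","fan_b","handle_box","box_lid","lid_grip","paste_tin","stone_seal","rack_shelf","spare_ink_stick"]:
  for n,c in (("scene",a),("side",b)):
    for d in search_frame(t,n)[:2]:
        u,v=map(int,d["position"]); print(t,n,round(d["conf"],2),u,v,cloud(c)[v,u].round(3))
E
```

```text
rack scene 0.97 162 210 [0.624 0.307 0.076]
rack scene 0.5 200 214 [0.545 0.219 0.083]
rack side 0.73 276 266 [0.637 0.383 0.189]
rack side 0.32 262 203 [0.598 0.177 0.213]
fan_b scene 0.94 197 214 [0.546 0.227 0.085]
fan_b side 0.83 222 280 [0.766 0.267 0.009]
fan_b side 0.41 290 232 [0.515 0.22  0.085]
handle_box scene 0.74 359 214 [ 0.409 -0.259  0.031]
handle_box scene 0.66 136 181 [0.603 0.377 0.199]
handle_box side 0.73 258 151 [ 0.443 -0.267  0.025]
box_lid scene 0.89 371 199 [ 0.417 -0.307  0.069]
box_lid side 0.68 253 135 [ 0.448 -0.313  0.078]
lid_grip scene 0.75 366 200 [ 0.431 -0.301  0.059]
lid_grip side 0.58 254 133 [ 0.431 -0.348  0.059]
paste_tin scene 0.58 208 170 [0.559 0.185 0.212]
paste_tin side 0.62 264 205 [0.595 0.186 0.213]
stone_seal scene 0.73 300 229 [ 0.42  -0.047  0.029]
stone_seal side 0.5 280 179 [ 0.437 -0.046  0.058]
rack_shelf scene 0.81 162 176 [0.614 0.301 0.192]
rack_shelf scene 0.63 300 230 [ 0.418 -0.046  0.028]
rack_shelf side 0.76 276 242 [0.606 0.309 0.188]
spare_ink_stick scene 0.75 134 180 [0.607 0.381 0.201]
spare_ink_stick side 0.68 282 261 [0.618 0.38  0.198]
```

View pics/top0.png

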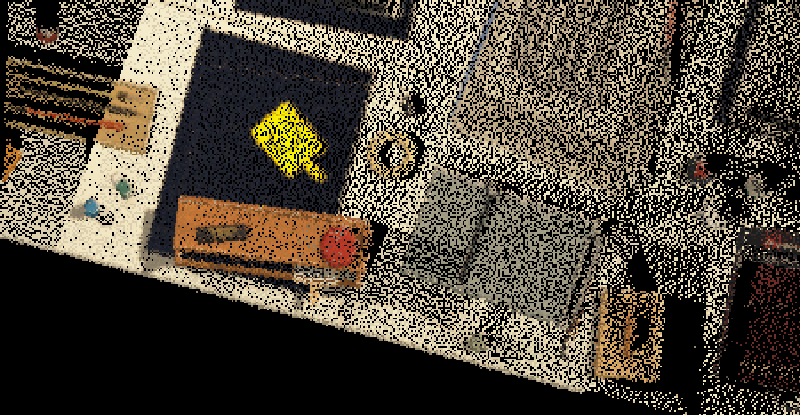

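View pics/top0h.png

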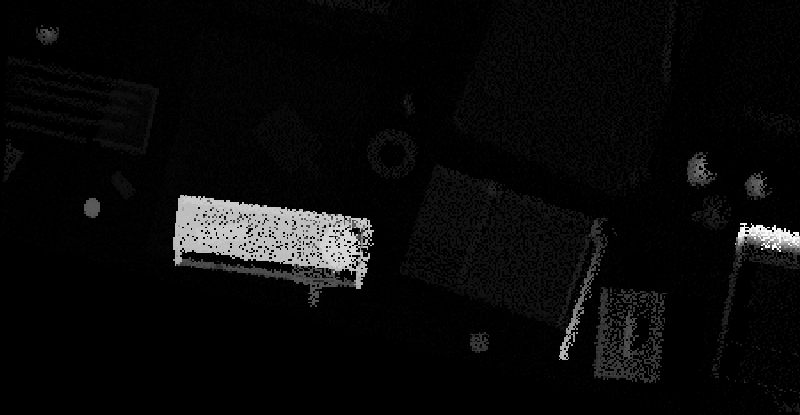

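```bash
python3 - <<'E'
from h import *
a=read_camera("scene");b=read_camera("side")
P=np.concatenate([cloud(a)[a["z_map"]>0],cloud(b)[b["z_map"]>0]])
def box(lo,hi): return P[np.all((P>lo)&(P<hi),1)]
def rect(Q,n):
    (c,s,an)=cv2.minAreaRect((Q[:,:2]*1000).astype(np.float32)); print(n,len(Q),np.round(c,1),np.round(s,1),round(an,2),"z",np.percentile(Q[:,2],[5,50,95]).round(4))
rect(box([.4,.05,.184],[.8,.5,.194]),"shelf")
for nm,c in (("scene",a),("side",b)):
    Q=cloud(c)[c["z_map"]>0]
    q=Q[np.all((Q>[.4,.05,.184])&(Q<[.8,.5,.194]),1)]; rect(q,"shelf "+nm)
    q=Q[np.all((Q>[.33,-.42,.05])&(Q<[.56,-.255,.062]),1)]; rect(q,"lid "+nm)
    q=Q[np.all((Q>[.33,-.37,.07])&(Q<[.56,-.265,.085]),1)]; rect(q,"bar "+nm)
    q=Q[np.all((Q>[.4,.1,.07])&(Q<[.53,.3,.1]),1)]; rect(q,"tang "+nm)
    q=Q[np.all((Q>[.3,-.3,.085])&(Q<[.7,-.15,.3]),1)]; 
    if len(q): print("blade",q.min(0),q.max(0)); print(q[np.argsort(q[:,0])][::max(1,len(q)//12)].round(3))
    I=c["img"].astype(int); W=(abs(I[:,:,0]-I[:,:,1])<25)&(abs(I[:,:,2]-I[:,:,1])<25); C=cloud(c)
    m=W&np.all((C>[.45,.1,.075])&(C<[.7,.35,.1]),2); 
    if m.sum()>10: rect(C[m],"leaf "+nm)
E
```

```text
shelf 3563 [604.5 290.1] [332.4  94.5] 82.73 z [0.1868 0.1905 0.1931]
shelf scene 1543 [604.2 290.1] [329.7  93.5] 82.2 z [0.1859 0.1905 0.193 ]
lid scene 711 [ 434.2 -312.8] [108.4 148.6] 85.25 z [0.0526 0.0573 0.0602]
bar scene 81 [ 433.9 -311.6] [20.1 68. ] 82.88 z [0.0706 0.0773 0.0814]
tang scene 203 [507.5 196.6] [ 44.8 114.8] 0.08 z [0.0719 0.0822 0.0897]
blade [ 0.39300915 -0.24405223  0.08507541] [ 0.54004394 -0.19497318  0.1831504 ]
[[ 0.393 -0.199  0.18 ]
 [ 0.399 -0.203  0.183]
 [ 0.406 -0.198  0.177]
 [ 0.417 -0.203  0.16 ]
 [ 0.429 -0.204  0.158]
 [ 0.44  -0.21   0.154]
 [ 0.453 -0.213  0.127]
 [ 0.461 -0.217  0.136]
 [ 0.475 -0.219  0.118]
 [ 0.487 -0.226  0.107]
 [ 0.5   -0.229  0.096]
 [ 0.513 -0.232  0.089]
 [ 0.53  -0.24   0.094]]
leaf scene 363 [575.1 212.2] [71.4 89.2] 83.91 z [0.0817 0.084  0.0864]
shelf side 2020 [608.5 289.6] [332.5  86.6] 82.69 z [0.1876 0.1904 0.1931]
lid side 341 [ 462.8 -315.8] [190.1 120.5] 0.26 z [0.0517 0.0575 0.0608]
bar side 36 [ 446.4 -313.3] [19.1 50.2] 81.02 z [0.0707 0.0774 0.083 ]
tang side 56 [508.1 216.6] [60.4 35.6] 82.28 z [0.0808 0.0842 0.0864]
blade [ 0.3958948  -0.25508604  0.0856113 ] [ 0.54627853 -0.19511374  0.1832567 ]
[[ 0.396 -0.206  0.175]
 [ 0.415 -0.211  0.176]
 [ 0.426 -0.214  0.172]
 [ 0.439 -0.212  0.163]
 [ 0.452 -0.213  0.156]
 [ 0.462 -0.218  0.12 ]
 [ 0.47  -0.219  0.132]
 [ 0.48  -0.226  0.109]
 [ 0.491 -0.232  0.097]
 [ 0.502 -0.236  0.113]
 [ 0.512 -0.235  0.091]
 [ 0.526 -0.242  0.094]]
```

Call:
{"method": "arm_command", "body": {
  "targets": [
    [[0.1,-0.07,-0.03,0,0,-20,-1],[0.2,-0.14,-0.03,0,0,-40,-1],[0.25,-0.17,-0.03,0,0,-50,-1],[0.29,-0.2,-0.03,0,0,-60,-1],[0.313,-0.213,-0.03,0,0,-66,-1],[0.313,-0.213,-0.03,0,0,-66,-1],[0.313,-0.213,-0.03,0,0,-66,-1],[0.313,-0.213,-0.03,0,0,-66,-1],[0.313,-0.213,-0.03,0,0,-66,-1],[0.313,-0.213,-0.03,0,0,-66,-1]]
  ]
}}

```text
time_s: 2.25
tool_pos: [0.4372, -0.3127, 0.2528]
tool_rot: [180.0, 0.1, 84.8]
force: [-0.3, -1.0, 0.1]
grip_width: 0.0868
```

```bash
cat >> h.py <<'E'
import json
def log():
    o=get_obs(); open("log.jsonl","a").write(json.dumps({k:np.array(o[k]).tolist() for k in("time_s","qpos","tool_pos","tool_rot")})+"\n")
    return o
def show(o=None):
    o=o or log(); print({k:np.round(o[k],4).tolist() for k in("time_s","qpos","tool_pos","tool_rot","force","grip_width")}); return o
E
python3 - <<'E'
from h import *
show(); c=read_camera("wrist"); cv2.imwrite("pics/w1.png",c["img"][:,:,::-1])
o=get_obs(); print(proj(c,o["tool_pos"]),c["origin"],c["attitude"])
E
```

```text
{'time_s': 2.25, 'qpos': [55.262, 5.0712, -23.9176, 95.8822, 2.1391, 79.4599, 25.8674], 'tool_pos': [0.4372, -0.3127, 0.2528], 'tool_rot': [179.9973, 0.0562, 84.8303], 'force': [-0.2799, -0.9647, 0.1395], 'grip_width': 0.0868}
[[252.69359405 236.5593352 ]] [ 0.44237863 -0.24252745  0.41407411] [ 1.64938082e+02 -4.57982054e-03 -5.13176180e+00]
```

View pics/w1.png

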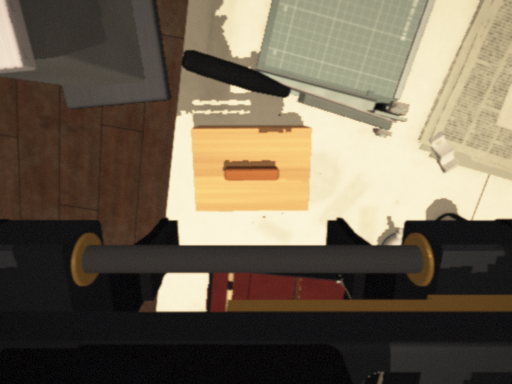

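```bash
python3 - <<'E'
from h import *
c=read_camera("wrist"); C=cloud(c)
def rect(Q,n):
    (cc,s,an)=cv2.minAreaRect((Q[:,:2]*1000).astype(np.float32)); print(n,len(Q),np.round(cc,1),np.round(s,1),round(an,2),"z",np.percentile(Q[:,2],[5,50,95]).round(4))
v,u=np.mgrid[:384,:512]
m=(v<215)&(u>180)&(u<320)
rect(C[m&(C[...,2]>.05)&(C[...,2]<.063)&(C[...,1]<-.22)],"lid")
rect(C[m&(C[...,2]>.07)&(C[...,2]<.09)&(C[...,1]<-.25)],"bar")
q=C[m&(C[...,2]>.05)&(C[...,1]<-.22)]; print(np.percentile(q[:,2],[1,25,50,75,99]))
print([ (n,proj(c,p)[0].round(1).tolist()) for n,p in (("a",[.4372,-.3127,.078]),)])
E
```

```text
lid 8984 [ 435.7 -313.2] [105.1 144.3] 85.34 z [0.0539 0.0552 0.0565]
bar 654 [ 435.2 -313.6] [14.4 63. ] 85.68 z [0.0736 0.0769 0.0783]
[0.05339519 0.05481688 0.05540431 0.0561964  0.41387537]
[('a', [253.7, 172.7])]
```

Call:
{"method": "arm_command", "body": {
  "targets": [
    [[-0.001,-0.002,0.04,0,0,-0.7,-1],[-0.001,-0.002,0.08,0,0,-0.7,-1],[-0.001,-0.002,0.12,0,0,-0.7,-1],[-0.001,-0.002,0.15,0,0,-0.7,-1],[-0.001,-0.002,0.17,0,0,-0.7,-1],[-0.001,-0.002,0.185,0,0,-0.7,-1],[-0.001,-0.002,0.192,0,0,-0.7,-1],[-0.001,-0.002,0.193,0,0,-0.7,-1],[-0.001,-0.002,0.193,0,0,-0.7,-1]]
  ]
}}

```text
time_s: 3.25
tool_pos: [0.4354, -0.3145, 0.0603]
tool_rot: [179.9, 0.1, 85.4]
force: [0.6, 0.9, 0.5]
grip_width: 0.087
```

Call:
{"method": "arm_command", "body": {
  "targets": [
    [[0,0,0,0,0,0,0.2],[0,0,0,0,0,0,0.5],[0,0,0,0,0,0,0.5],[0,0,0,0,0,0,0.5],[0,0,0,0,0,0,0.5]]
  ],
  "newtons": 15
}}

```text
time_s: 3.75
tool_pos: [0.4353, -0.314, 0.06]
tool_rot: [180.0, 0.0, 85.5]
force: [0.1, 0.3, 1.7]
grip_width: 0.0641
```

Call:
{"method": "arm_command", "body": {
  "targets": [
    [[0,0,-0.01,0,0,0,0.5],[0,0,-0.03,0,0,0,0.5],[0,0,-0.06,0,0,0,0.5],[0,0,-0.08,0,0,0,0.5],[-0.004,0.035,-0.08,0,0,0,0.5],[-0.009,0.08,-0.08,0,0,0,0.5],[-0.014,0.12,-0.08,0,0,0,0.5],[-0.018,0.155,-0.07,0,0,0,0.5],[-0.018,0.172,-0.05,0,0,0,0.5],[-0.018,0.172,-0.05,0,0,0,0.5]]
  ]
}}

```text
time_s: 4.75
tool_pos: [0.6053, -0.3432, 0.1059]
tool_rot: [-179.8, -0.2, 85.6]
force: [-0.2, 0.6, -1.5]
grip_width: 0.0635
```

```bash
python3 - <<'E'
from h import *
show()
for n in("side","scene"):
    c=read_camera(n); cv2.imwrite(f"pics/{n}1.png",cv2.resize(c["img"][60:270,190:470][:,:,::-1],None,fx=2.8,fy=2.8))
E
```

```text
{'time_s': 4.75, 'qpos': [44.6207, 30.1706, -23.9239, 82.6709, 12.3725, 70.0859, 14.9135], 'tool_pos': [0.6053, -0.3432, 0.1059], 'tool_rot': [-179.7613, -0.2289, 85.6114], 'force': [-0.2305, 0.5788, -1.4554], 'grip_width': 0.0635}
```

View pics/side1.png

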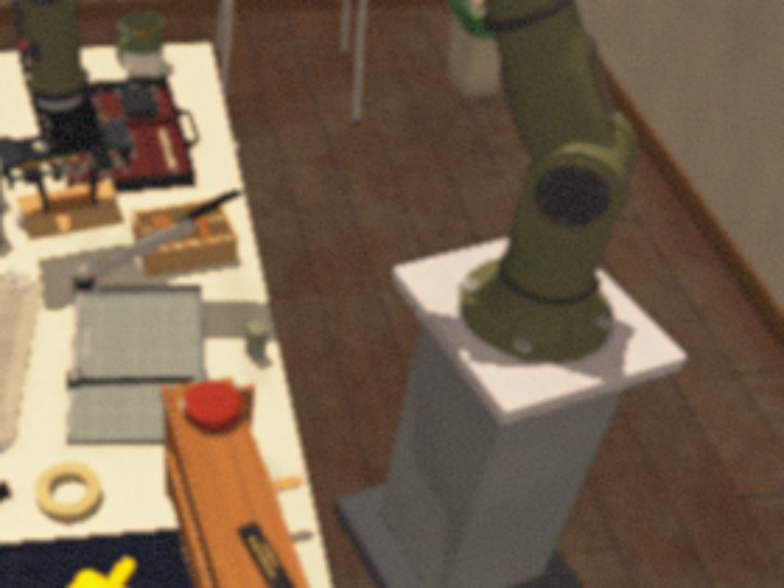

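View pics/scene1.png

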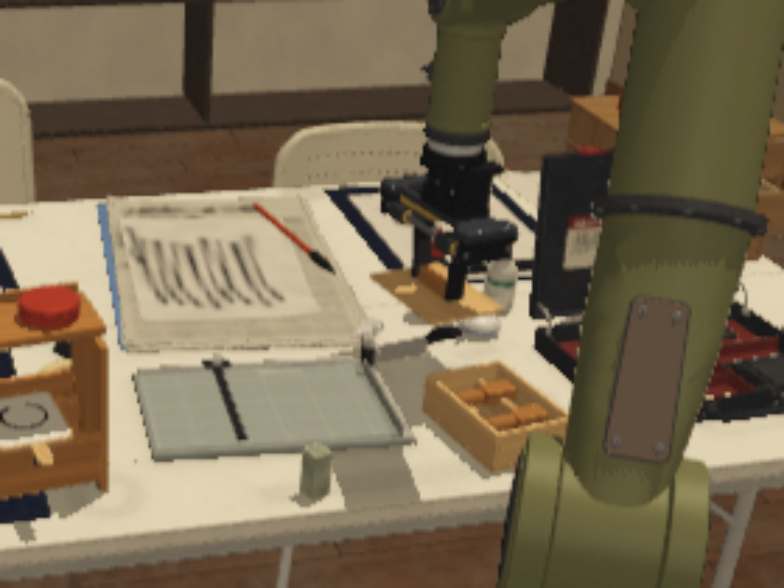

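```bash
python3 - <<'E'
from h import *
c=read_camera("scene"); C=cloud(c)
for u,v in ((430,340),(440,335),(455,330),(485,325),(500,280),(380,340),(365,330)):
    print(u,v,C[int(60+v/2.8),int(190+u/2.8)].round(3))
E
```

```text
430 340 [ 0.454 -0.216  0.136]
440 335 [ 0.423 -0.203  0.161]
455 330 [ 0.4   -0.2    0.179]
485 325 [ 0.621 -0.453  0.022]
500 280 [ 0.68  -0.522  0.047]
380 340 [ 0.678 -0.326  0.002]
365 330 [ 0.694 -0.312  0.014]
```

Call:
{"method": "arm_command", "body": {
  "targets": [
    [[0,0,0.04,0,0,0,0.5],[0,0,0.065,0,0,0,0.5],[0,0,0.08,0,0,0,0.5],[0,0,0.087,0,0,0,0.5],[0,0,0.089,0,0,0,0.5],[0,0,0.089,0,0,0,0.5]]
  ]
}}

```text
time_s: 5.5
tool_pos: [0.6056, -0.3458, 0.022]
tool_rot: [179.9, 0.1, 85.5]
force: [-1.2, -0.1, -1.1]
grip_width: 0.064
```

Call:
{"method": "arm_command", "body": {
  "targets": [
    [[0,0,0,0,0,0,0],[0,0,0,0,0,0,-1],[0,0,0,0,0,0,-1],[0,0,0,0,0,0,-1],[0,0,-0.03,0,0,0,-1],[0,0,-0.08,0,0,0,-1],[0,-0.03,-0.13,0,0,0,-1],[0,-0.07,-0.19,0,0,0,-1],[0,-0.1,-0.22,0,0,0,-1],[0,-0.1,-0.22,0,0,0,-1]]
  ]
}}

```text
time_s: 6.5
tool_pos: [0.5045, -0.3386, 0.2456]
tool_rot: [179.7, 0.3, 85.4]
force: [1.3, -0.5, 0.5]
grip_width: 0.0869
```

```bash
python3 - <<'E'
from h import *
show()
c=read_camera("wrist"); cv2.imwrite(f"pics/w2.png",c["img"][:,:,::-1])
E
```

```text
{'time_s': 6.5, 'qpos': [52.3665, 14.019, -25.2046, 87.1943, 6.1578, 79.7879, 22.1659], 'tool_pos': [0.5045, -0.3386, 0.2456], 'tool_rot': [179.7387, 0.2632, 85.402], 'force': [1.3107, -0.5091, 0.4804], 'grip_width': 0.0869}
```

View pics/w2.png

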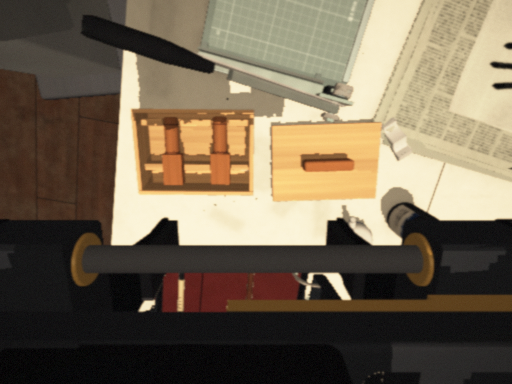

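```bash
python3 - <<'E'
from h import *
c=read_camera("wrist"); C=cloud(c)
yaw=np.radians(-94.5); ax=np.array([np.cos(yaw),np.sin(yaw)]); ay=np.array([-ax[1],ax[0]])
v,u=np.mgrid[:384,:512]
m=(v>100)&(v<200)&(u>125)&(u<262)
P=C[m]; I=c["img"][m]
# rim rect for box
Q=P[(P[:,2]>.045)&(P[:,2]<.055)]; print(cv2.minAreaRect((Q[:,:2]*1000).astype(np.float32)))
o=np.array([.4354,-.3134]); L=np.c_[(P[:,:2]-o)@ax,(P[:,:2]-o)@ay]
for s in(1,-1):
  for lo in range(-50,50,6):
    k=(L[:,0]>lo/1e3)&(L[:,0]<(lo+6)/1e3)&(L[:,1]*s>.008)&(L[:,1]*s<.052)&(P[:,2]>.034)&(P[:,2]<.05)
    if k.sum()>3: print(s,lo,k.sum(),"y",np.percentile(L[k,1]*1e3,[2,50,98]).round(1),"z",np.percentile(P[k,2]*1e3,[50,95]).round(1))
q=C[(C[...,2]>.05)&(C[...,2]<.25)&(C[...,1]>-.27)&(v<110)]
for x in np.arange(.38,.54,.02):
    k=abs(q[:,0]-x)<.01; 
    if k.any(): print("blade x%.2f"%x,q[k].min(0).round(3),q[k].max(0).round(3))
E
```

```text
((435.974853515625, -313.25848388671875), (103.65983581542969, 144.14967346191406), 85.36527252197266)
1 -50 97 y [ 9.3 31.6 50.5] z [49.  49.9]
1 -44 55 y [24.1 31.8 38.7] z [39.7 41.7]
1 -38 77 y [22.6 31.6 39.1] z [39.8 41.5]
1 -32 68 y [23.6 31.5 39.5] z [40.  41.9]
1 -26 67 y [23.6 31.4 39.3] z [40.  41.7]
1 -20 65 y [23.3 31.2 39.3] z [39.8 41.9]
1 -14 68 y [23.1 32.  39.1] z [39.4 41.7]
1 -8 64 y [22.6 30.7 38.9] z [39.5 41.3]
1 -2 79 y [19.2 30.7 42.1] z [39.9 41.4]
1 4 100 y [19.  30.9 42.6] z [40.3 41.4]
1 10 97 y [18.8 30.1 42.5] z [40.4 41.6]
1 16 82 y [18.5 31.1 42.4] z [40.2 41.6]
1 22 95 y [19.6 31.  42.3] z [40.  41.4]
1 28 90 y [19.3 30.6 42.2] z [40.2 41.4]
1 34 80 y [19.1 30.7 42.1] z [40.  41.5]
1 46 223 y [ 8.7 29.8 51.1] z [48.  49.7]
-1 -50 75 y [-50.8 -25.5  -8.7] z [48.9 49.8]
-1 -44 63 y [-35.2 -27.3 -20.9] z [39.8 41.3]
-1 -38 70 y [-35.9 -27.6 -20.5] z [40.1 42.1]
-1 -32 70 y [-36.4 -27.5 -20.7] z [40.  41.8]
-1 -26 64 y [-36.3 -27.9 -21. ] z [39.9 41.7]
-1 -20 66 y [-35.8 -27.5 -20.6] z [39.7 41.4]
-1 -14 68 y [-36.6 -27.5 -20.8] z [39.8 41.6]
-1 -8 63 y 
[... 261 characters left out ...]
 28 99 y [-40.5 -28.6 -17.7] z [40.1 41.5]
-1 34 79 y [-40.8 -29.2 -17.9] z [40.2 41.3]
-1 40 26 y [-46.3 -32.8 -18.6] z [40.6 44. ]
-1 46 219 y [-51.  -29.3  -9.1] z [48.2 49.8]
blade x0.38 [ 0.372 -0.259  0.05 ] [ 0.388 -0.257  0.051]
blade x0.40 [ 0.391 -0.26   0.05 ] [ 0.41  -0.195  0.182]
blade x0.42 [ 0.41  -0.262  0.05 ] [ 0.43  -0.198  0.178]
blade x0.44 [ 0.43  -0.263  0.05 ] [ 0.45  -0.204  0.167]
blade x0.46 [ 0.45  -0.265  0.05 ] [ 0.47  -0.211  0.153]
blade x0.48 [ 0.47  -0.267  0.05 ] [ 0.49  -0.219  0.134]
blade x0.50 [ 0.49  -0.267  0.05 ] [ 0.51  -0.226  0.118]
blade x0.52 [ 0.51  -0.252  0.081] [ 0.53  -0.233  0.107]
blade x0.54 [ 0.53  -0.259  0.068] [ 0.55  -0.24   0.091]
```

Call:
{"method": "arm_command", "body": {
  "targets": [
    [[0.008,-0.02,0.03,0,0,0,0.22],[0.0147,-0.04,0.06,0,0,0,0.22],[0.0147,-0.04,0.1,0,0,0,0.22],[0.0147,-0.04,0.13,0,0,0,0.22],[0.0147,-0.04,0.15,0,0,0,0.22],[0.0147,-0.04,0.15,0,0,0,0.22],[0.0147,-0.04,0.15,0,0,0,0.22]]
  ]
}}

```text
time_s: 7.3
tool_pos: [0.4669, -0.3191, 0.0901]
tool_rot: [-180.0, -0.1, 85.5]
force: [0.3, 0.4, 1.1]
grip_width: 0.0393
```

```bash
python3 - <<'E'
from h import *
show()
c=read_camera("wrist"); cv2.imwrite(f"pics/w3.png",c["img"][:,:,::-1])
c=read_camera("scene"); cv2.imwrite(f"pics/s3.png",cv2.resize(c["img"][120:260,290:470][:,:,::-1],None,fx=4,fy=4))
E
```

```text
{'time_s': 7.3, 'qpos': [53.2807, 15.892, -24.7581, 103.5172, 7.3979, 62.2425, 21.4171], 'tool_pos': [0.4669, -0.3191, 0.0901], 'tool_rot': [-179.9659, -0.0624, 85.5232], 'force': [0.3337, 0.3596, 1.0738], 'grip_width': 0.0393}
```

View pics/w3.png

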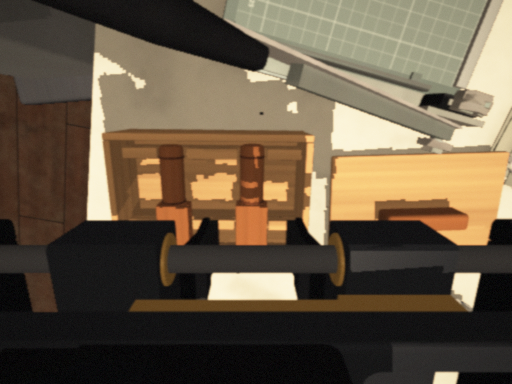

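View pics/s3.png

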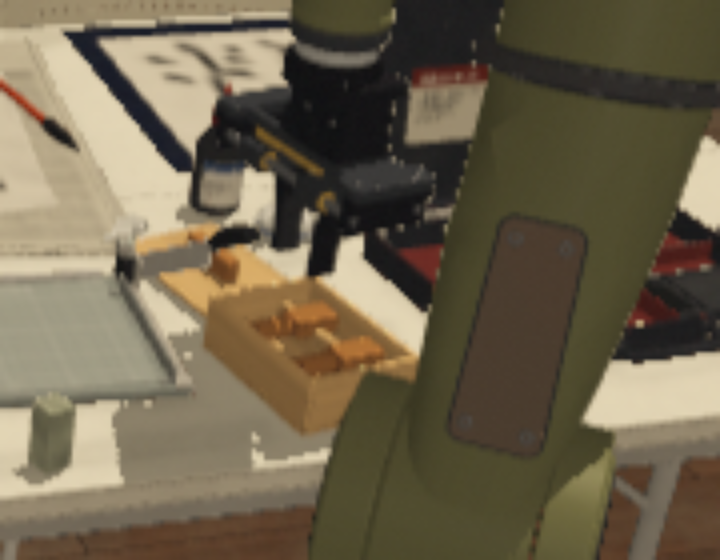

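Call:
{"method": "arm_command", "body": {
  "targets": [
    [[-0.001,-0.001,0.01,0,0,0,0.3],[-0.0015,-0.001,0.025,0,0,0,0.3],[-0.0015,-0.001,0.04,0,0,0,0.3],[-0.0015,-0.001,0.055,0,0,0,0.3],[-0.0015,-0.001,0.068,0,0,0,0.3],[-0.0015,-0.001,0.074,0,0,0,0.3],[-0.0015,-0.001,0.074,0,0,0,0.3]]
  ]
}}

```text
time_s: 8.1
tool_pos: [0.4646, -0.32, 0.0149]
tool_rot: [-179.9, -0.1, 85.5]
force: [-0.2, 1.6, -1.3]
grip_width: 0.0307
```

Call:
{"method": "arm_command", "body": {
  "targets": [
    [[0,0,0,0,0,0,0.9],[0,0,0,0,0,0,0.9],[0,0,0,0,0,0,0.9],[0,0,0,0,0,0,0.9]]
  ],
  "newtons": 20
}}

```text
time_s: 8.5
tool_pos: [0.4649, -0.3201, 0.0164]
tool_rot: [-179.9, -0.1, 85.5]
force: [-2.3, 5.0, -0.9]
grip_width: 0.0236
```

Call:
{"method": "arm_command", "body": {
  "targets": [
    [[0,0,-0.01,0,0,0,0.9],[0,0,-0.03,0,0,0,0.9],[0,0,-0.06,0,0,0,0.9],[0,0,-0.1,0,0,0,0.9],[0,0,-0.15,0,0,0,0.9],[0,0,-0.2,0,0,0,0.9],[0,0,-0.22,0,0,0,0.9],[0,0,-0.22,0,0,0,0.9]]
  ]
}}

```text
time_s: 9.3
tool_pos: [0.4681, -0.3239, 0.2433]
tool_rot: [179.4, 0.5, 85.4]
force: [-0.2, -0.0, -1.2]
grip_width: 0.024
```

```bash
python3 - <<'E'
from h import *
show()
c=read_camera("scene"); cv2.imwrite(f"pics/s4.png",cv2.resize(c["img"][80:260,270:470][:,:,::-1],None,fx=3.3,fy=3.3))
E
```

```text
{'time_s': 9.3, 'qpos': [54.6703, 8.8898, -25.3379, 93.1025, 4.0772, 78.1402, 24.248], 'tool_pos': [0.4681, -0.3239, 0.2433], 'tool_rot': [179.415, 0.4922, 85.4352], 'force': [-0.1611, -0.0157, -1.2095], 'grip_width': 0.024}
```

View pics/s4.png

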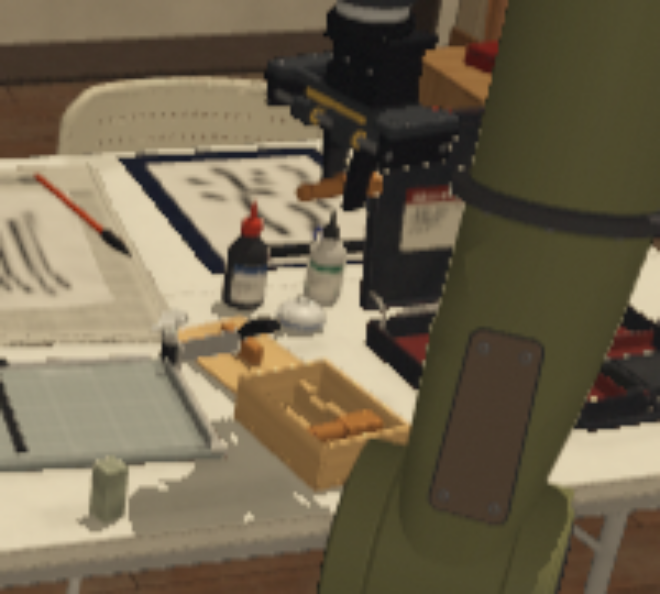

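Call:
{"method": "arm_command", "body": {
  "targets": [
    [[0.03,-0.002,0,0,0,-5,0.9],[0.075,-0.005,0,0,0,-12,0.9],[0.12,-0.009,0,0,0,-20,0.9],[0.165,-0.012,0,0,0,-28,0.9],[0.21,-0.015,0,0,0,-36,0.9],[0.255,-0.019,0,0,0,-43,0.9],[0.29,-0.021,0,0,0,-49,0.9],[0.303,-0.022,0,0,0,-51,0.9],[0.303,-0.022,0,0,0,-51,0.9]]
  ]
}}

```text
time_s: 10.25
tool_pos: [0.4673, -0.016, 0.2362]
tool_rot: [-180.0, 0.0, 136.6]
force: [-1.5, -0.7, -0.3]
grip_width: 0.0239
```

```bash
python3 - <<'E'
from h import *
o=show()
M=rot(o["tool_rot"])
print(M.T@(np.array([.44,.2255,.19])-o["tool_pos"]))
E
```

```text
{'time_s': 10.25, 'qpos': [41.74, -3.7343, -40.8148, 105.432, -2.4465, 77.4059, 48.1632], 'tool_pos': [0.4673, -0.016, 0.2362], 'tool_rot': [-179.9621, 0.036, 136.6441], 'force': [-1.4778, -0.6569, -0.2534], 'grip_width': 0.0239}
[0.18565882 0.15691292 0.04598494]
```

Call:
{"method": "arm_command", "body": {
  "targets": [
    [[0.025,0.02,0,0,0,-5,0.9],[0.055,0.046,0,0,0,-11,0.9],[0.085,0.072,0,0,0,-17,0.9],[0.115,0.097,0.01,0,0,-23,0.9],[0.145,0.122,0.02,0,0,-29,0.9],[0.17,0.143,0.035,0,0,-34,0.9],[0.186,0.157,0.046,0,0,-36,0.9],[0.186,0.157,0.046,0,0,-36,0.9],[0.186,0.157,0.046,0,0,-36,0.9]]
  ]
}}

```text
time_s: 11.15
tool_pos: [0.4416, 0.2226, 0.1899]
tool_rot: [-179.9, -0.1, 172.3]
force: [0.8, -0.5, 0.2]
grip_width: 0.0235
```

```bash
python3 - <<'E'
from h import *
o=show()
c=read_camera("wrist"); cv2.imwrite(f"pics/w5.png",c["img"][:,:,::-1])
c=read_camera("scene"); cv2.imwrite(f"pics/s5.png",cv2.resize(c["img"][120:270,90:290][:,:,::-1],None,fx=4,fy=4))
c=read_camera("side"); cv2.imwrite(f"pics/d5.png",cv2.resize(c["img"][100:320,200:400][:,:,::-1],None,fx=2.7,fy=2.7))
E
```

```text
{'time_s': 11.15, 'qpos': [25.7187, 4.056, -56.9298, 105.6178, 3.5766, 72.2702, 50.0467], 'tool_pos': [0.4416, 0.2226, 0.1899], 'tool_rot': [-179.9487, -0.0503, 172.2866], 'force': [0.7758, -0.4947, 0.1553], 'grip_width': 0.0235}
```

View pics/w5.png

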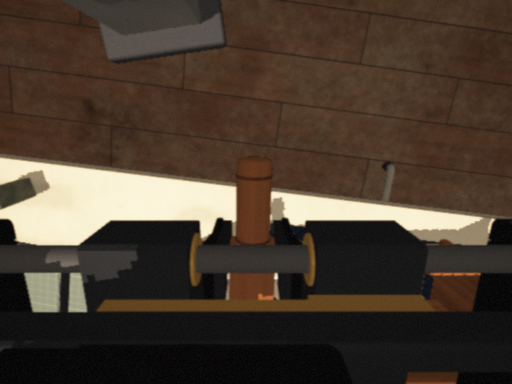

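View pics/s5.png

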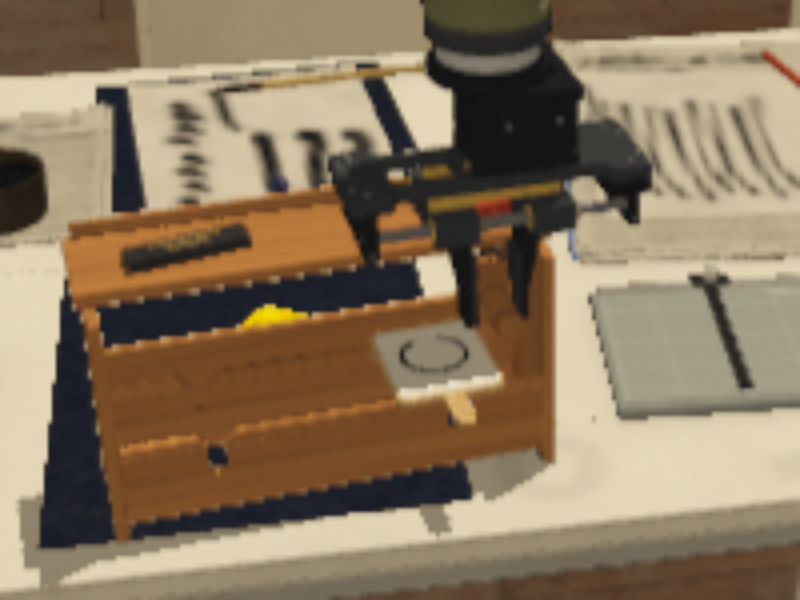

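View pics/d5.png

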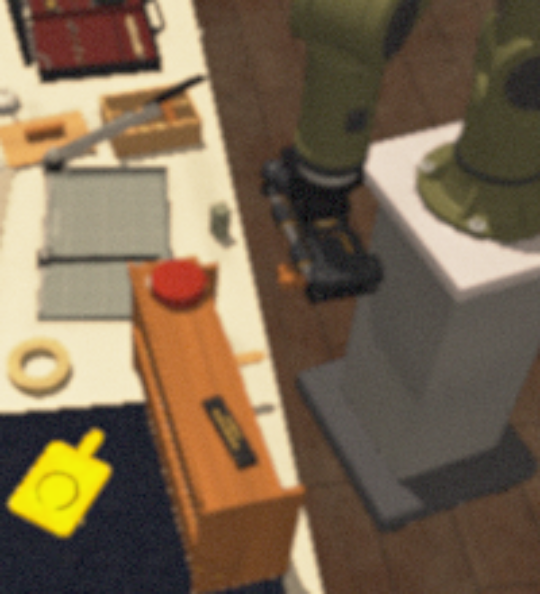

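```bash
python3 - <<'E'
from h import *
yaw=np.radians(-7.4); ax=np.array([np.cos(yaw),np.sin(yaw)]); ay=np.array([-ax[1],ax[0]])
for n in("scene","side"):
    c=read_camera(n); C=cloud(c)
    # shelf fit: use edges -> rect
    Q=C[np.all((C>[.4,.05,.186])&(C<[.8,.5,.194]),2)]
    r=cv2.minAreaRect((Q[:,:2]*1000).astype(np.float32)); print(n,"shelf",r)
    k=np.all((C>[.46,.17,.074])&(C<[.54,.26,.09]),2)
    v,u=np.nonzero(k); 
    L=np.c_[(C[k][:,:2]-[.5749,.2084])@ax,(C[k][:,:2]-[.5749,.2084])@ay,C[k][:,2]]*1e3
    s=L[:,0]<-49
    L=L[s];I=c["img"][k][s]
    for lo in range(-95,-48,6):
        q=(L[:,0]>=lo)&(L[:,0]<lo+6)
        if q.any(): print(lo,q.sum(),"y",L[q,1].min().round(1),L[q,1].max().round(1),L[q,1].mean().round(1),"z",np.median(L[q,2]).round(1))
    m=np.all((C>[.48,.1,.079])&(C<[.68,.3,.09]),2); I=c["img"].astype(int)
    m&=(abs(I[...,0]-I[...,1])<25)&(abs(I[...,2]-I[...,1])<30)
    if m.sum()>50:
        L=np.c_[(C[m][:,:2]-[.5749,.2084])@ax,(C[m][:,:2]-[.5749,.2084])@ay,C[m][:,2]]*1e3
        print("leaf",m.sum(),np.percentile(L,[1,50,99],axis=0).round(1).tolist(),cv2.minAreaRect(L[:,:2].astype(np.float32)))
E
```

```text
scene shelf ((580.5767211914062, 303.8572082519531), (339.07177734375, 172.41993713378906), 54.694297790527344)
-95 2 y -1.0 5.1 2.0 z 82.6
-89 8 y -1.9 8.6 3.5 z 82.4
-83 11 y -4.5 11.3 3.8 z 83.7
-77 3 y 0.1 9.6 4.3 z 84.6
-71 10 y -4.4 10.2 3.3 z 84.1
-65 7 y -3.3 11.0 4.5 z 82.9
-59 17 y -25.9 38.3 5.3 z 84.0
-53 41 y -39.0 43.8 3.5 z 81.8
leaf 400 [[-46.7, -32.1, 80.9], [-3.7, 4.7, 83.9], [42.6, 39.8, 87.3]] ((1.899322509765625, 2.8711090087890625), (75.14326477050781, 103.70706939697266), 88.56916046142578)
side shelf ((556.9508056640625, 294.6042175292969), (333.6986083984375, 189.95993041992188), 82.76936340332031)
-89 2 y -0.9 2.5 0.8 z 82.5
-83 8 y -2.9 9.6 4.0 z 82.6
-77 7 y -5.0 7.3 1.6 z 82.1
-71 9 y -4.8 10.1 4.0 z 83.6
-65 9 y -7.5 12.3 2.2 z 85.6
-59 9 y -5.2 10.0 3.1 z 83.9
-53 11 y -30.7 29.0 2.9 z 83.9
```

Call:
{"method": "arm_command", "body": {
  "targets": [
    [[0.008,0.006,0.02,0,0,-0.3,0.9],[0.008,0.0064,0.05,0,0,-0.3,0.9],[0.008,0.0064,0.08,0,0,-0.3,0.9],[0.008,0.0064,0.11,0,0,-0.3,0.9],[0.004,0.0064,0.125,0,0,-0.3,0.9],[0,0.0064,0.127,0,0,-0.3,0.9],[0,0.0064,0.127,0,0,-0.3,0.9],[0,0.0064,0.127,0,0,-0.3,0.9]]
  ]
}}

```text
time_s: 12.2
tool_pos: [0.4425, 0.2312, 0.0647]
tool_rot: [180.0, 0.1, 172.7]
force: [0.1, -0.1, 0.5]
grip_width: 0.0235
```

```bash
python3 - <<'E'
from h import *
o=show()
c=read_camera("wrist"); cv2.imwrite(f"pics/w6.png",c["img"][:,:,::-1])
c=read_camera("scene"); cv2.imwrite(f"pics/s6.png",cv2.resize(c["img"][180:260,150:250][:,:,::-1],None,fx=7.5,fy=7.5,interpolation=cv2.INTER_CUBIC))
c=read_camera("side"); cv2.imwrite(f"pics/d6.png",cv2.resize(c["img"][180:280,240:350][:,:,::-1],None,fx=6,fy=6,interpolation=cv2.INTER_CUBIC))
E
```

```text
{'time_s': 12.2, 'qpos': [19.6293, 15.299, -55.2524, 113.0861, 14.7208, 58.7994, 40.3539], 'tool_pos': [0.4425, 0.2312, 0.0647], 'tool_rot': [179.9546, 0.099, 172.7303], 'force': [0.0527, -0.0814, 0.4801], 'grip_width': 0.0235}
```

View pics/w6.png

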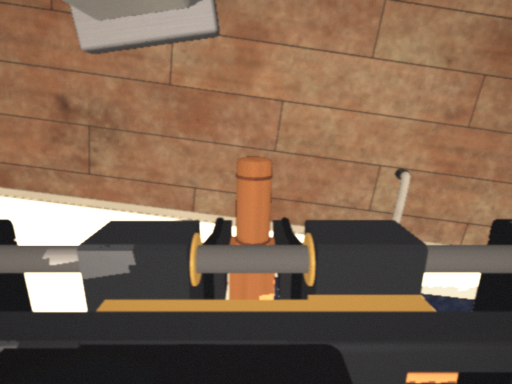

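View pics/s6.png

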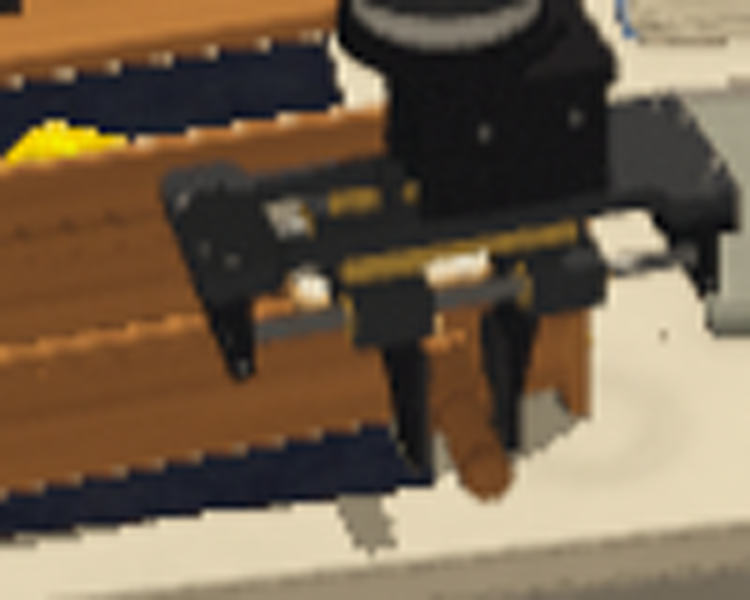

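View pics/d6.png

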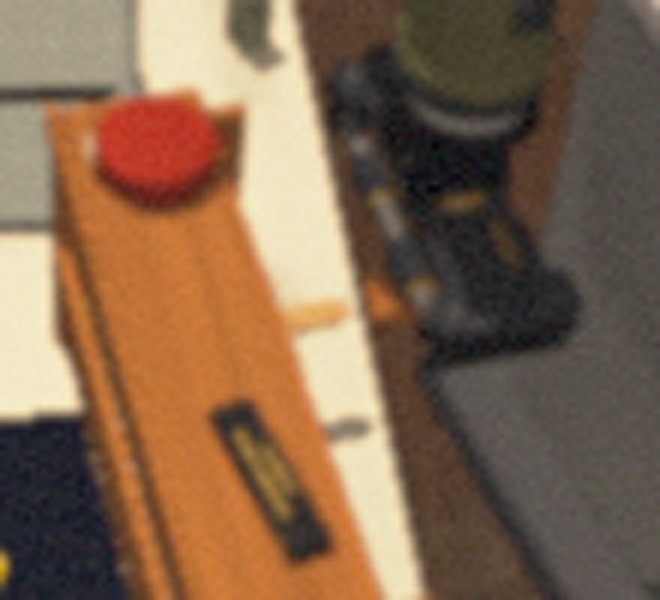

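Call:
{"method": "arm_command", "body": {
  "targets": [
    [[0,0,0,0,0,0,0.9],[0,0,0,0,0,0,0.9]]
  ]
}}

```text
time_s: 12.55
tool_pos: [0.4416, 0.2311, 0.0639]
tool_rot: [-180.0, 0.0, 172.8]
force: [0.7, -0.7, -0.8]
grip_width: 0.0238
```

```bash
python3 - <<'E'
from h import *
o=show()
c=read_camera("side")
yaw=np.radians(-7.3); ax=np.array([np.cos(yaw),np.sin(yaw),0]); ay=np.array([-ax[1],ax[0],0])
g=np.array(o["tool_pos"])+[0,0,.0166]
def dr(im,P,col):
    q=(proj(c,P)-[240,180]+.5)*6-.5
    cv2.polylines(im,[np.round(q).astype(np.int32)],True,col,1)
im=cv2.resize(c["img"][180:280,240:350][:,:,::-1],None,fx=6,fy=6,interpolation=cv2.INTER_CUBIC)
dr(im,[g+ax*.0325+s*ay*.012+[0,0,.008] for s in(-1,1)]+[g+ax*(-.006)+s*ay*.012+[0,0,.008] for s in(1,-1)],(0,255,0))
dr(im,[g+ax*.0325+[0,0,.008],g+ax*.0725+[0,0,.003]],(255,0,0))
T=np.array([.5753,.2117,.0825])
dr(im,[T-ax*.05+s*ay*.008 for s in(-1,1)]+[T-ax*.086+s*ay*.008 for s in(1,-1)],(0,0,255))
cv2.imwrite("pics/d7.png",im[200:420,200:500].repeat(2,0).repeat(2,1))
E
```

```text
{'time_s': 12.55, 'qpos': [19.6035, 15.3265, -55.2579, 113.1723, 14.7531, 58.7768, 40.3346], 'tool_pos': [0.4416, 0.2311, 0.0639], 'tool_rot': [-179.9957, 0.0455, 172.7777], 'force': [0.6999, -0.6535, -0.8072], 'grip_width': 0.0238}
```

View pics/d7.png

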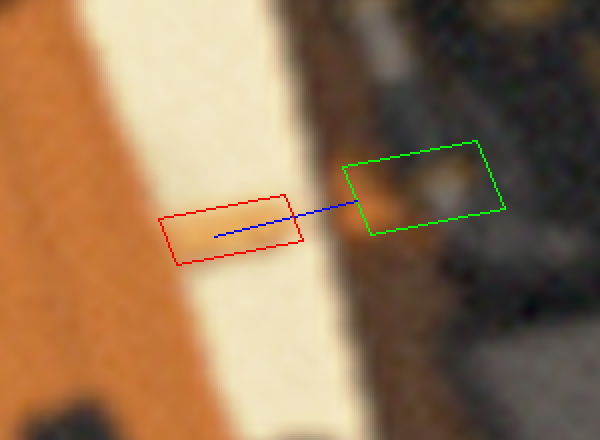

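```bash
cat > prof.py <<'E'
from h import *
o=get_obs()
yaw=np.radians(-7.3); ax=np.array([np.cos(yaw),np.sin(yaw),0]); ay=np.array([-ax[1],ax[0],0])
B=np.array([.5749,.2084,0])
def profile(c,xs,z,n=3):
    ys=np.arange(-24,30,1.5); acc=0
    for x in xs:
        P=[B+ax*x+ay*y/1e3+[0,0,z] for y in ys]; q=proj(c,P).astype(np.float32)
        acc=acc+cv2.remap(c["img"],q[:,0].reshape(1,-1),q[:,1].reshape(1,-1),cv2.INTER_LINEAR)[0].astype(float)
    acc/=len(xs); 
    return ys,acc
def cen(ys,a,f):
    s=f(a); s=s-np.median(np.r_[s[:4],s[-4:]]); s=np.clip(s,s.max()*.25,None)-s.max()*.25; return (s*ys).sum()/s.sum()
E
python3 - <<'E'
from prof import *
sat=lambda a:a[:,0]-a[:,2]
g=np.array(o["tool_pos"]); print("tool lateral",((g-B)@ay*1e3).round(1),"x",((g-B)@ax*1e3).round(1))
c=read_camera("side")
for x0 in(-.082,-.074,-.066,-.058):
    ys,a=profile(c,[x0-.002,x0,x0+.002],.0825); print("tang",x0,cen(ys,a,sat).round(2),sat(a).round(0).astype(int).tolist())
for x0 in(-.110,-.107,-.104,-.101,-.098,-.095):
    ys,a=profile(c,[x0-.001,x0,x0+.001],.0885); print("fer",x0,cen(ys,a,sat).round(2),sat(a).round(0).astype(int).tolist())
E
```

```text
tool lateral 5.5 x -135.1
tang -0.082 3.03 [48, 48, 49, 48, 49, 48, 48, 49, 51, 53, 59, 66, 74, 84, 93, 102, 109, 117, 119, 116, 113, 104, 93, 84, 73, 65, 57, 53, 51, 50, 50, 50, 51, 52, 53, 53]
tang -0.074 3.33 [48, 48, 47, 48, 47, 47, 47, 48, 49, 55, 61, 70, 82, 96, 106, 116, 125, 129, 132, 135, 130, 122, 112, 99, 86, 74, 67, 60, 55, 53, 51, 50, 48, 48, 48, 49]
tang -0.066 3.26 [49, 49, 49, 50, 50, 50, 49, 51, 54, 57, 63, 74, 85, 97, 108, 119, 125, 131, 135, 134, 131, 124, 113, 100, 88, 76, 64, 57, 53, 49, 48, 47, 47, 47, 48, 48]
tang -0.058 3.22 [56, 56, 54, 55, 55, 55, 55, 56, 58, 64, 70, 76, 87, 99, 109, 118, 126, 130, 131, 131, 128, 123, 116, 103, 90, 76, 69, 62, 57, 55, 53, 51, 51, 51, 51, 51]
fer -0.11 9.68 [43, 43, 42, 41, 41, 42, 45, 46, 48, 52, 57, 60, 62, 64, 65, 67, 70, 75, 83, 91, 97, 102, 107, 106, 105, 104, 95, 85, 79, 72, 66, 60, 57, 53, 50, 47]
fer -0.107 6.97 [45, 45, 44, 44, 43, 45, 51, 56, 61, 66, 70, 76, 81, 85, 88, 91, 93, 98, 105, 112, 115, 119, 123, 123, 122, 117, 104, 91, 81, 74, 67, 60, 55, 50, 47, 43]
fer -0.104 6.2 [44, 45, 44, 44, 43, 46, 51, 56, 62, 69, 77, 85, 92, 99, 104, 110, 114, 118, 124, 128, 130, 133, 132, 131, 131, 123, 115, 105, 91, 78, 69, 62, 56, 50, 47, 44]
fer -0.101 6.68 [40, 41, 42, 42, 42, 43, 45, 49, 54, 61, 69, 79, 88, 96, 104, 112, 115, 118, 121, 125, 129, 133, 132, 131, 128, 121, 114, 105, 94, 82, 72, 63, 55, 51, 49, 47]
fer -0.098 8.79 [42, 41, 42, 43, 43, 44, 45, 45, 46, 48, 54, 61, 69, 74, 81, 90, 94, 97, 100, 103, 107, 111, 115, 118, 117, 114, 110, 101, 90, 81, 75, 70, 64, 59, 55, 52]
fer -0.095 11.34 [52, 52, 51, 51, 53, 53, 53, 51, 49, 47, 46, 48, 51, 54, 57, 60, 64, 67, 69, 70, 73, 79, 84, 87, 87, 85, 83, 77, 72, 68, 66, 63, 60, 56, 53, 52]
```

Call:
{"method": "arm_command", "body": {
  "targets": [
    [[0,-0.0024,0.001,0,0,0,0.9],[0,-0.0024,0.001,0,0,0,0.9],[-0.005,-0.0024,0.001,0,0,0,0.9],[-0.01,-0.0024,0.001,0,0,0,0.9],[-0.015,-0.0024,0.001,0,0,0,0.9],[-0.02,-0.0024,0.001,0,0,0,0.9],[-0.024,-0.0024,0.001,0,0,0,0.9],[-0.024,-0.0024,0.001,0,0,0,0.9]]
  ]
}}

```text
time_s: 13.45
tool_pos: [0.4654, 0.2257, 0.0624]
tool_rot: [180.0, -0.0, 172.8]
force: [1.0, 0.3, 0.3]
grip_width: 0.0236
```

```bash
cat > v.py <<'E'
from prof import *
import sys
n=sys.argv[1]
o=show(); g=np.array(o["tool_pos"]); print("rackframe x,y:",((g-B)@ax*1e3).round(1),((g-B)@ay*1e3).round(1))
c=read_camera("scene"); a=cv2.resize(c["img"][165:255,135:235][:,:,::-1],(400,360),interpolation=cv2.INTER_CUBIC)
c=read_camera("side"); b=cv2.resize(c["img"][180:270,240:340][:,:,::-1],(400,360),interpolation=cv2.INTER_CUBIC)
cv2.imwrite(f"pics/v{n}.png",np.hstack([a,b]))
E
python3 v.py 8
```

```text
{'time_s': 13.45, 'qpos': [19.0444, 18.0217, -53.7902, 110.7607, 16.8136, 59.4689, 40.6742], 'tool_pos': [0.4654, 0.2257, 0.0624], 'tool_rot': [179.9802, -0.0195, 172.764], 'force': [1.0237, 0.2752, 0.3333], 'grip_width': 0.0236}
rackframe x,y: -110.8 3.2
```

View pics/v8.png

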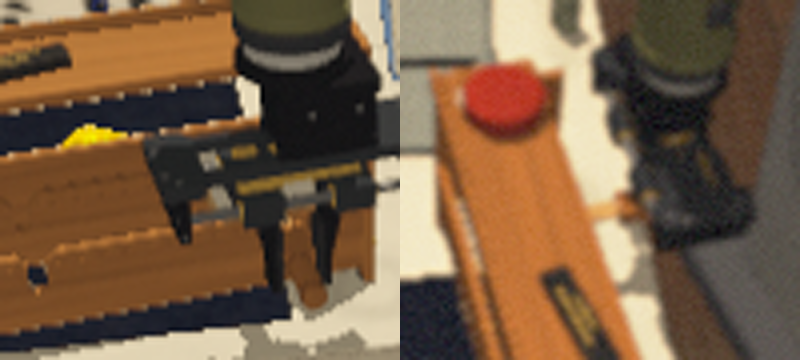

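Call:
{"method": "arm_command", "body": {
  "targets": [
    [[-0.005,0,0,0,0,0,0.9],[-0.01,0,0,0,0,0,0.9],[-0.015,0,0,0,0,0,0.9],[-0.02,0,0,0,0,0,0.9],[-0.022,0,0,0,0,0,0.9],[-0.024,0,0,0,0,0,0.9],[-0.026,0,0,0,0,0,0.9],[-0.026,0,0,0,0,0,0.9]]
  ]
}}

```text
time_s: 14.35
tool_pos: [0.491, 0.2223, 0.0625]
tool_rot: [-180.0, 0.0, 172.8]
force: [-0.5, 0.3, 0.1]
grip_width: 0.0235
```

```bash
python3 v.py 9
```

```text
{'time_s': 14.35, 'qpos': [18.1954, 20.7452, -52.3629, 107.8622, 18.8078, 60.479, 40.9463], 'tool_pos': [0.491, 0.2223, 0.0625], 'tool_rot': [-179.9994, 0.0031, 172.7679], 'force': [-0.5067, 0.2713, 0.0602], 'grip_width': 0.0235}
rackframe x,y: -85.0 3.1
```

View pics/v9.png

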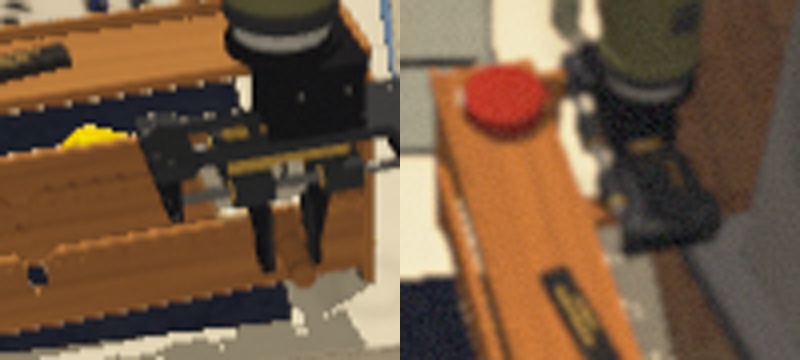

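Call:
{"method": "arm_command", "body": {
  "targets": [
    [[-0.002,0,0,0,0,0,0.9],[-0.004,0,0,0,0,0,0.9],[-0.005,0,0,0,0,0,0.9],[-0.005,0,0,0,0,0,0.9]]
  ]
}}

```text
time_s: 14.85
tool_pos: [0.4922, 0.2221, 0.0621]
tool_rot: [-179.9, -0.4, 172.7]
force: [-10.2, -0.9, 5.2]
grip_width: 0.0238
```

Call:
{"method": "arm_command", "body": {
  "targets": [
    [[-0.001,0,0,0,0,0,0.9],[-0.002,0,0,0,0,0,0.9],[-0.003,0,0,0,0,0,0.9],[-0.003,0,0,0,0,0,0.9]]
  ]
}}

```text
time_s: 15.25
tool_pos: [0.492, 0.222, 0.0619]
tool_rot: [-179.7, -0.7, 172.7]
force: [-20.9, -1.2, 12.9]
grip_width: 0.0238
```

Call:
{"method": "arm_command", "body": {
  "targets": [
    [[0.006,0,0,0,0,0,0.9],[0.006,0,0,0,0,0,0.9],[0.006,0,0,0,0,0,0.9]]
  ]
}}

```text
time_s: 15.55
tool_pos: [0.4927, 0.2223, 0.0626]
tool_rot: [180.0, -0.0, 172.8]
force: [-1.2, 0.8, 0.9]
grip_width: 0.0238
```

```bash
python3 v.py 10; python3 - <<'E'
from h import *
c=read_camera("wrist"); cv2.imwrite("pics/w10.png",c["img"][:,:,::-1])
c=read_camera("scene"); cv2.imwrite("pics/s10.png",cv2.resize(c["img"][185:245,165:235][:,:,::-1],(700,600),interpolation=cv2.INTER_CUBIC))
E
```

```text
{'time_s': 15.55, 'qpos': [18.1262, 20.9382, -52.273, 107.6418, 18.9237, 60.567, 40.969], 'tool_pos': [0.4927, 0.2223, 0.0626], 'tool_rot': [179.9935, -0.0108, 172.7707], 'force': [-1.1634, 0.7582, 0.8974], 'grip_width': 0.0238}
rackframe x,y: -83.3 3.3
```

View pics/s10.png

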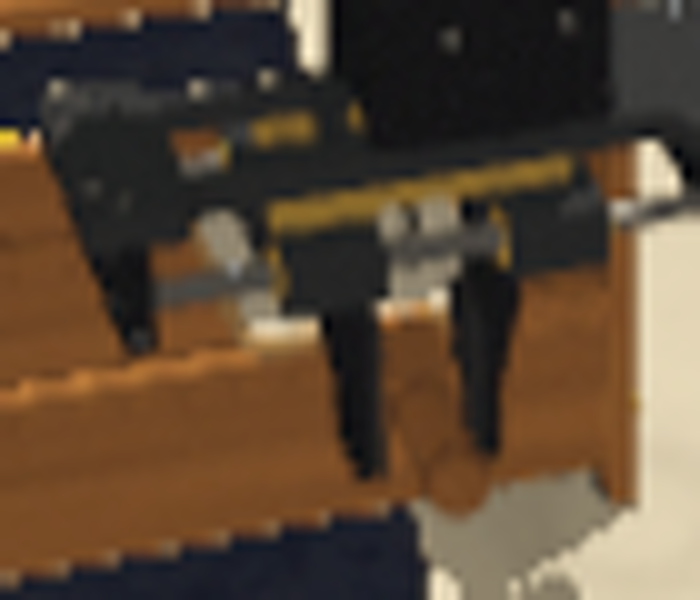

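View pics/w10.png

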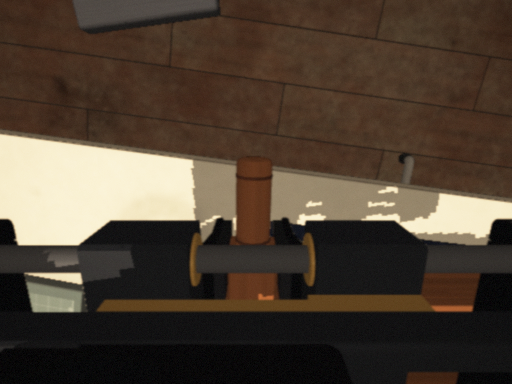

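```bash
cat > kin.py <<'E'
import json,itertools,numpy as np
from scipy.optimize import least_squares
from scipy.spatial.transform import Rotation as R
def fk(p,sg,Q):
    # p: base yaw, d lengths along chain: local offsets before each joint (x,y,z)*..., M rotvec
    n=len(Q); r=R.from_rotvec(np.tile([0,0,p[0]],(n,1))); t=np.zeros((n,3))
    off=p[1:25].reshape(8,3)
    axs=[[0,0,1],[0,1,0]]
    for i in range(7):
        t=t+r.apply(off[i]); a=np.array(axs[i%2])*sg[i]
        r=r*R.from_rotvec(np.radians(Q[:,i])[:,None]*a)
    t=t+r.apply(off[7]); r=r*R.from_rotvec(np.tile(p[25:28],(n,1)))
    return t,r
def load():
    D=[json.loads(l) for l in open("log.jsonl")]
    Q=np.array([d["qpos"] for d in D]);P=np.array([d["tool_pos"] for d in D]);Rt=R.from_euler("xyz",np.array([d["tool_rot"] for d in D]),degrees=True)
    return Q,P,Rt
def res(p,sg,Q,P,Rt,w=1e-3):
    t,r=fk(p,sg,Q); return np.r_[((t-P)).ravel(),0.3*(Rt.inv()*r).as_rotvec().ravel(),w*p[1:25]]
def fit():
    Q,P,Rt=load(); best=None
    for z in itertools.product([1,-1],repeat=4):
        sg=[z[0],1,z[1],1,z[2],1,z[3]]
        for by in(0,np.pi/2,np.pi,-np.pi/2):
          for m in(0,np.pi/2,np.pi,-np.pi/2):
            p0=np.zeros(28);p0[0]=by;p0[3]=.3;p0[1+6+2]=.35;p0[1+12+2]=.35;p0[24]=.25;p0[27]=m
            s=least_squares(res,p0,args=(sg,Q,P,Rt),max_nfev=60)
            if best is None or s.cost<best[0]: best=(s.cost,sg,s.x)
    return best
if __name__=="__main__":
    c,sg,p=fit(); Q,P,Rt=load(); t,r=fk(p,sg,Q)
    print(c,sg,p.round(3)); print(np.abs(t-P).max(),np.degrees(np.linalg.norm((Rt.inv()*r).as_rotvec(),axis=1)).max(),len(Q))
    np.savez("kin.npz",sg=sg,p=p)
E
python3 - <<'E'
import json
# add start pose
d={"time_s":0,"qpos":[72.0253,18.4387,-4.0152,83.1735,1.2953,78.5393,-3.2594],"tool_pos":[.2091,-.6149,.2215],"tool_rot":[-179.8938,.006,18.7847]}
open("log.jsonl","a").write(json.dumps(d)+"\n")
E
time python3 kin.py
```

```text
1.698541026183105e-07 [-1, 1, -1, 1, -1, 1, -1] [ 0.    -0.    -0.     0.123  0.    -0.008  0.123 -0.    -0.008  0.234
  0.    -0.005  0.234 -0.    -0.005  0.257  0.    -0.     0.257  0.
 -0.     0.183 -0.     0.     0.183  0.    -0.     1.571]
1.5009748758065822e-05 8.284710199497573e-05 13
real	3m16.531s
user	3m14.096s
sys	0m0.195s
```

```bash
cat > ik.py <<'E'
import numpy as np
from kin import fk,R
K=np.load("kin.npz"); SG=K["sg"]; PP=K["p"]
LO=np.array([-163.93,-17.29,-79.2,3.27,-89.18,5.43,-154.24])+1; HI=np.array([163.93,119.83,71.16,140.29,269.18,117.66,154.24])-1
def f(q):
    t,r=fk(PP,SG,np.atleast_2d(q)); return t[0],r[0]
def err(q,t,r):
    a,b=f(q); return np.r_[t-a,0.3*(r*b.inv()).as_rotvec()]
def jac(q,t,r):
    e=err(q,t,r); return e,np.array([(err(q+np.eye(7)[i]*.01,t,r)-e)/-.01 for i in range(7)]).T
def solve(q,t,r,n=60):
    q=np.array(q,float)
    for _ in range(n):
        e,J=jac(q,t,r)
        if np.linalg.norm(e)<1e-5: break
        act=np.ones(7,bool)
        for _ in range(4):
            Ja=J[:,act]; d=np.zeros(7); d[act]=Ja.T@np.linalg.solve(Ja@Ja.T+1e-10*np.eye(6),e)
            m=np.abs(d).max(); d=d*min(1,8/m) if m>0 else d
            bad=((q+d<LO)|(q+d>HI))&act
            if not bad.any(): break
            act&=~bad
        q=np.clip(q+d,LO,HI)
    return q,np.linalg.norm(err(q,t,r))
yaw=np.radians(-7.3); AX=np.array([np.cos(yaw),np.sin(yaw),0]); AY=np.array([-AX[1],AX[0],0]); B=np.array([.5749,.2084,0])
def pose(gx,gy,gz,phi,lean=0,up=0):
    """grasp point (rack-ish m), phi: tool rolled about handle axis (deg, + about rack x), lean: body leaned to robot, up: handle nose up"""
    base=R.from_euler("xyz",[180,0,172.7],degrees=True)           # tool x=-AX, z down
    r=R.from_rotvec(AY*-np.radians(up))*R.from_rotvec(AX*np.radians(phi))*R.from_rotvec(AY*-np.radians(lean))*base
    g=B+AX*gx+AY*gy; g[2]=gz
    return g+r.apply([0,0,.019]),r
E
python3 - <<'E'
from ik import *
from cell import get_obs
q0=np.array(get_obs()["qpos"])
for lean in(-10,0,20,40):
  for z in(.0795,.134):
    q,e=solve(q0,*pose(-.108,.0033,z,0,lean)); row=[]
    if e>1e-3: print(lean,z,"fail0",e); continue
    for s in(1,-1):
        qq=q.copy(); last=0
        for ph in range(5,100,5):
            qn,e=solve(qq,*pose(-.108,.0033,z,s*ph,lean))
            if e>1e-3: break
            last=s*ph; qq=qn
        row.append((last,qq.round(0).tolist()))
    print(lean,z,row)
E
```

```text
-10 0.0795 [(95, [70.0, 88.0, -65.0, 112.0, -17.0, 56.0, 124.0]), (-85, [-74.0, 76.0, 50.0, 71.0, 7.0, 116.0, 53.0])]
-10 0.134 [(95, [67.0, 76.0, -65.0, 115.0, -30.0, 58.0, 129.0]), (-85, [-78.0, 77.0, 60.0, 72.0, 5.0, 117.0, 62.0])]
0 0.0795 [(95, [75.0, 87.0, -64.0, 120.0, -23.0, 46.0, 131.0]), (-95, [-71.0, 72.0, 33.0, 74.0, 25.0, 117.0, 44.0])]
0 0.134 [(95, [65.0, 64.0, -56.0, 122.0, -53.0, 57.0, 148.0]), (-95, [-74.0, 69.0, 39.0, 76.0, 26.0, 116.0, 50.0])]
20 0.0795 [(40, [28.0, -1.0, -38.0, 139.0, -79.0, 30.0, 133.0]), (-95, [-59.0, 60.0, 3.0, 87.0, 51.0, 115.0, 29.0])]
20 0.134 [(50, [50.0, -5.0, -51.0, 139.0, -85.0, 44.0, 137.0]), (-95, [-65.0, 55.0, 10.0, 89.0, 49.0, 114.0, 34.0])]
40 0.0795 [(10, [19.0, -5.0, -62.0, 139.0, 65.0, 22.0, -22.0]), (-95, [-51.0, 55.0, -15.0, 102.0, 70.0, 115.0, 21.0])]
40 0.134 [(15, [7.0, -16.0, -45.0, 139.0, 31.0, 17.0, 10.0]), (-95, [-51.0, 49.0, -16.0, 104.0, 70.0, 116.0, 25.0])]
```

Call:
{"method": "arm_command", "body": {
  "targets": [
    [[0,0,0,0,0,0,0.2],[0,0,0,0,0,0,-0.1],[0,0,0,0,0,0,-0.1],[0,0,0,0,0,0,-0.1],[0,0,-0.02,0,0,0,-0.1],[0,0,-0.05,0,0,0,-0.1],[0.02,0,-0.08,0,0,0,-0.1],[0.02,0,-0.12,0,0,0,-0.1],[0.02,0,-0.14,0,0,0,-0.1],[0.02,0,-0.14,0,0,0,-0.1]]
  ]
}}

```text
time_s: 16.75
tool_pos: [0.4757, 0.2251, 0.206]
tool_rot: [179.9, 0.4, 172.8]
force: [0.1, 0.2, 0.5]
grip_width: 0.048
```

```bash
python3 v.py 11;  python3 - <<'E'
from h import *
c=read_camera("scene"); cv2.imwrite("pics/s11.png",cv2.resize(c["img"][185:245,155:235][:,:,::-1],(800,600),interpolation=cv2.INTER_CUBIC))
c=read_camera("side"); cv2.imwrite("pics/d11.png",cv2.resize(c["img"][190:260,250:330][:,:,::-1],(686,600),interpolation=cv2.INTER_CUBIC))
E
```

```text
{'time_s': 16.75, 'qpos': [24.7765, 8.6819, -57.2278, 100.7617, 7.7974, 74.2459, 48.5262], 'tool_pos': [0.4757, 0.2251, 0.206], 'tool_rot': [179.9071, 0.4457, 172.7527], 'force': [0.1397, 0.1956, 0.5074], 'grip_width': 0.048}
rackframe x,y: -100.5 4.0
```

View pics/s11.png

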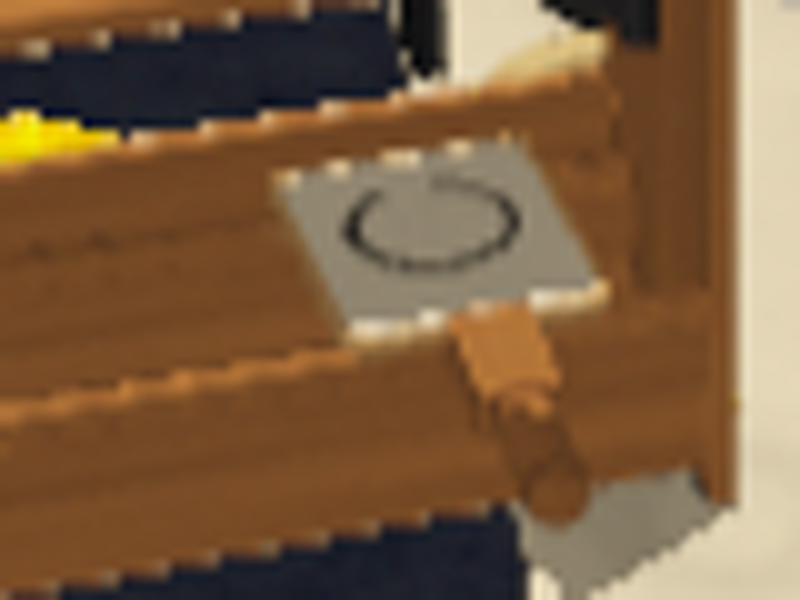

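View pics/d11.png

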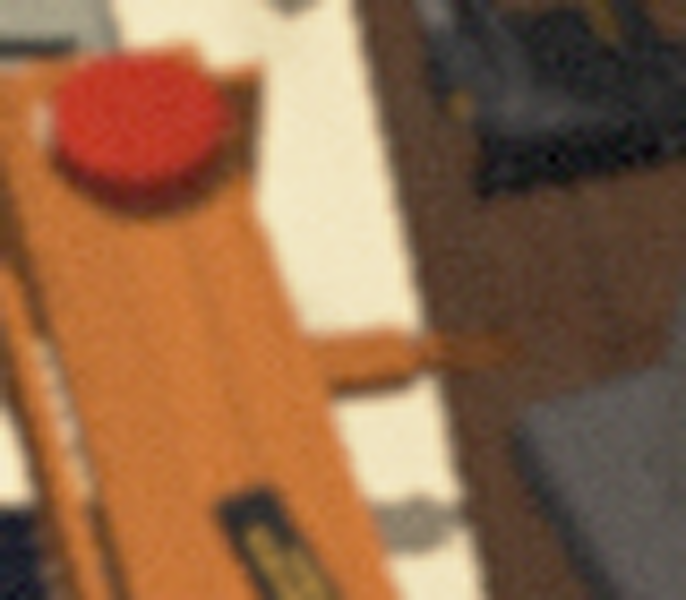

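```bash
python3 - <<'E'
from prof import *
c=read_camera("scene")
def ray(u,v,z):
    d=rot(c["attitude"])@np.linalg.inv(c["K"])@[u,v,1]; t=(z-c["origin"][2])/d[2]; p=c["origin"]+t*d; return np.array([(p-B)@ax,(p-B)@ay])*1e3
for n,u,v,z in (("BL",278,178,.082),("BR",522,140,.082),("FR",604,283,.082),("FL",346,322,.082),("ferL",452,322,.0875),("ferR",530,308,.0875),("ferendL",478,395,.0875),("ferendR",556,378,.0875),("buttTop",555,485,.08)):
    print(n,ray(155+u/10-.05,185+v/10-.05,z).round(1))
# shelf front edge & rails from image: rack reference via notch left bay at zoom v8 (approx) 
for x,y,z,n in ((-.022,-.165,.189,"shelfFR"),(-.022,.165,.189,"shelfFL"),(.064,.165,.189,"shelfBL"),(-.046,-.159,.002,"cheekFRbot")):
    pass
q=cloud(c); m=np.all((q>[.4,.05,.17])&(q<[.8,.5,.194]),2)
L=np.c_[(q[m]-B)@ax,(q[m]-B)@ay,q[m][:,2]]*1e3
t=L[(L[:,2]>186)&(L[:,1]>40)&(L[:,1]<200)]
print("shelf front edge x", [ (y0,np.percentile(t[(t[:,1]>y0)&(t[:,1]<y0+30),0],[0,2,98,100]).round(1).tolist()) for y0 in(40,70,100,130,160,190)])
print("shelf y max",np.percentile(L[:,1],[0,.5,99.5,100]).round(1))
E
```

```text
BL [48.3 38.8]
BR [ 47.3 -36.4]
FR [-38.7 -37.2]
FL [-35.7  38.3]
ferL [-53.5  11.7]
ferR [-53.3 -11.1]
ferendL [-91.8  14.4]
ferendR [-90.3  -8.3]
buttTop [-129.7    3.3]
shelf front edge x [(40, [-24.2, -22.5, 56.1, 62.5]), (70, [-26.6, -23.2, 60.1, 61.5]), (100, [-24.2, -23.4, 59.6, 64.6]), (130, [-26.4, -24.3, 60.6, 62.6]), (160, [-25.9, -22.6, 61.5, 62.9]), (190, [-24.1, -23.9, 59.0, 59.2])]
shelf y max [-79.8 -77.  248.6 249.4]
```

```bash
cat > plan.py <<'E'
from ik import *
from cell import get_obs
def cur():
    o=get_obs(); return np.array(o["qpos"]),np.array(o["tool_pos"]),R.from_euler("xyz",o["tool_rot"],degrees=True)
def rel(t,r,t0,r0):
    return r0.inv().apply(t-t0),np.degrees((r0.inv()*r).as_rotvec())
def fmt(t,r,t0,r0,claw=None):
    a,b=rel(t,r,t0,r0); return [round(x,4) for x in a]+[round(x,1) for x in b]
def elbow(q):
    # shoulder, elbow, wrist positions
    import kin
    p=PP.copy(); n=1; out=[]
    r=R.from_rotvec([0,0,p[0]]); t=np.zeros(3); off=p[1:25].reshape(8,3)
    for i in range(7):
        t=t+r.apply(off[i]); out.append(t.round(3).tolist()); r=r*R.from_rotvec(np.radians(q[i])*SG[i]*np.array([[0,0,1],[0,1,0]][i%2]))
    return out[3],out[5]
E
python3 - <<'E'
from plan import *
q,t0,r0=cur()
def seq(q,poses):
    for n,p in poses:
        # interpolate 
        a,ra=f(q); rv=(p[1]*ra.inv()).as_rotvec()
        N=10
        for k in range(1,N+1):
            q,e=solve(q,a+(p[0]-a)*k/N,R.from_rotvec(rv*k/N)*ra)
        print(n,"e%.5f"%e,q.round(0).tolist(),"elbow/wrist",elbow(q))
    return q
def ret(p,d): return (p[0]-p[1].apply([0,0,d]),p[1])
for s in(1,-1):
    print("phi start",45*s)
    g=pose(-.104,.0033,.0795,45*s)
    seq(q,[("pre",ret(g,.07)),("grip",g),("lift",pose(-.104,.0033,.137,45*s)),("mid",pose(-.104,.0033,.137,0)),("roll",pose(-.104,.0033,.137,-45*s)),("low",pose(-.104,.0033,.0895,-45*s))])
E
```

```text
phi start 45
pre e0.00001 [51.0, 11.0, -48.0, 123.0, -46.0, 56.0, 115.0] elbow/wrist ([0.043, -0.083, 0.706], [0.435, -0.067, 0.374])
grip e0.00000 [44.0, 18.0, -49.0, 124.0, -46.0, 45.0, 115.0] elbow/wrist ([0.095, -0.119, 0.69], [0.441, -0.018, 0.325])
lift e0.00000 [47.0, 11.0, -50.0, 123.0, -48.0, 53.0, 111.0] elbow/wrist ([0.048, -0.078, 0.706], [0.441, -0.018, 0.382])
mid e0.00000 [17.0, 13.0, -50.0, 107.0, 11.0, 65.0, 46.0] elbow/wrist ([0.098, -0.05, 0.702], [0.472, 0.225, 0.484])
roll e0.00000 [-17.0, 38.0, -39.0, 88.0, 41.0, 106.0, 19.0] elbow/wrist ([0.284, 0.066, 0.613], [0.503, 0.468, 0.382])
low e0.00000 [-17.0, 41.0, -38.0, 89.0, 42.0, 103.0, 17.0] elbow/wrist ([0.303, 0.075, 0.596], [0.503, 0.468, 0.335])
phi start -45
pre e0.00000 [-19.0, 44.0, -43.0, 81.0, 43.0, 110.0, 16.0] elbow/wrist ([0.317, 0.089, 0.58], [0.509, 0.517, 0.374])
grip e0.00000 [-15.0, 44.0, -42.0, 89.0, 44.0, 104.0, 15.0] elbow/wrist ([0.319, 0.065, 0.583], [0.503, 0.468, 0.325])
lift e0.00000 [-14.0, 40.0, -44.0, 88.0, 43.0, 108.0, 18.0] elbow/wrist ([0.296, 0.055, 0.605], [0.503, 0.468, 0.382])
mid e0.00000 [25.0, 16.0, -60.0, 107.0, 15.0, 66.0, 43.0] elbow/wrist ([0.111, -0.072, 0.696], [0.472, 0.225, 0.484])
roll e0.00000 [67.0, 21.0, -74.0, 122.0, -34.0, 47.0, 101.0] elbow/wrist ([0.051, -0.162, 0.683], [0.441, -0.018, 0.382])
low e0.00000 [61.0, 27.0, -68.0, 124.0, -31.0, 41.0, 102.0] elbow/wrist ([0.089, -0.195, 0.663], [0.441, -0.018, 0.335])
```

```bash
python3 - <<'E'
from plan import *
q,t0,r0=cur()
g=pose(-.104,.0033,.0795,45)
p=(g[0]-g[1].apply([0,0,.07]),g[1])
print(fmt(*p,t0,r0), fmt(*g,*p))
E
```

```text
[np.float64(0.0003), np.float64(-0.0351), np.float64(0.0856), np.float64(-45.1), np.float64(-0.1), np.float64(0.0)] [np.float64(-0.0), np.float64(0.0), np.float64(0.07), np.float64(0.0), np.float64(0.0), np.float64(0.0)]
```

Call:
{"method": "arm_command", "body": {
  "targets": [
    [[0,-0.01,0.01,-8,0,0,-0.1],[0,-0.02,0.02,-16,0,0,-0.1],[0,-0.03,0.03,-24,0,0,-0.1],[0,-0.035,0.045,-32,0,0,-0.1],[0,-0.035,0.06,-40,0,0,-0.1],[0,-0.035,0.075,-45,0,0,-0.1],[0,-0.035,0.0856,-45,0,0,-0.1],[0,-0.035,0.0856,-45,0,0,-0.1],[0,-0.035,0.0856,-45,0,0,-0.1]]
  ]
}}

```text
time_s: 17.9
tool_pos: [0.4686, 0.1914, 0.1178]
tool_rot: [135.0, 0.0, 172.9]
force: [0.9, 0.1, 0.1]
grip_width: 0.048
```

```bash
python3 v.py 12;  python3 - <<'E'
from plan import *
q,t0,r0=cur()
g=pose(-.104,.0033,.0795,45)
print(fmt(*g,t0,r0))
E
```

```text
{'time_s': 17.9, 'qpos': [49.5056, 10.6103, -46.3352, 122.9553, -46.2706, 56.8491, 115.5316], 'tool_pos': [0.4686, 0.1914, 0.1178], 'tool_rot': [135.0264, 0.0413, 172.9387], 'force': [0.8817, 0.1058, 0.1068], 'grip_width': 0.048}
rackframe x,y: -103.2 -30.4
[np.float64(0.0012), np.float64(-0.0034), np.float64(0.0703), np.float64(-0.1), np.float64(-0.1), np.float64(0.3)]
```

View pics/v12.png

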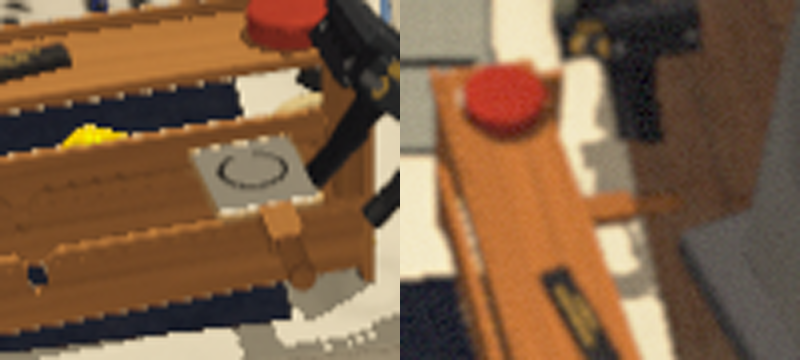

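Call:
{"method": "arm_command", "body": {
  "targets": [
    [[0.001,-0.0034,0,0,0,0.3,-0.1],[0.001,-0.0034,0.02,0,0,0.3,-0.1],[0.001,-0.0034,0.04,0,0,0.3,-0.1],[0.001,-0.0034,0.055,0,0,0.3,-0.1],[0.001,-0.0034,0.066,0,0,0.3,-0.1],[0.001,-0.0034,0.07,0,0,0.3,-0.1],[0.001,-0.0034,0.07,0,0,0.3,-0.1],[0.001,-0.0034,0.07,0,0,0.3,-0.1]]
  ]
}}

```text
time_s: 18.8
tool_pos: [0.4739, 0.2364, 0.0654]
tool_rot: [135.0, -0.2, 172.6]
force: [0.5, 0.1, -0.0]
grip_width: 0.0479
```

```bash
python3 v.py 13;  python3 - <<'E'
from plan import *
q,t0,r0=cur()
g=pose(-.104,.0033,.0795,45)
print(fmt(*g,t0,r0))
from h import *
c=read_camera("scene"); cv2.imwrite("pics/s13.png",cv2.resize(c["img"][185:245,155:235][:,:,::-1],(800,600),interpolation=cv2.INTER_CUBIC))
E
```

```text
{'time_s': 18.8, 'qpos': [43.737, 18.13, -47.5415, 124.5203, -46.3273, 45.4807, 115.1112], 'tool_pos': [0.4739, 0.2364, 0.0654], 'tool_rot': [135.0311, -0.1543, 172.5561], 'force': [0.4571, 0.0719, -0.0167], 'grip_width': 0.0479}
rackframe x,y: -103.7 15.0
[np.float64(0.0004), np.float64(0.0019), np.float64(0.0009), np.float64(-0.0), np.float64(0.0), np.float64(-0.2)]
```

View pics/s13.png

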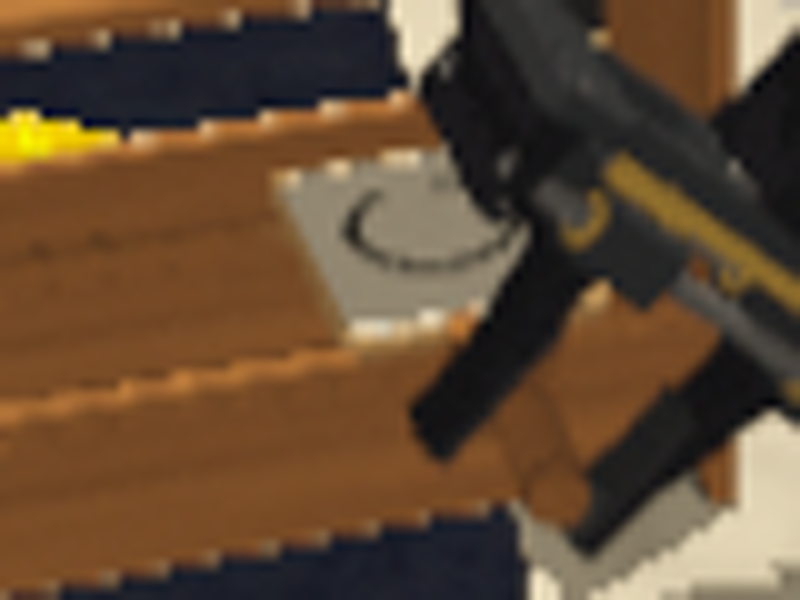

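Call:
{"method": "arm_command", "body": {
  "targets": [
    [[0.0004,0.002,0.001,0,0,0,-0.1],[0.0004,0.002,0.001,0,0,0,0.3],[0.0004,0.002,0.001,0,0,0,0.95],[0.0004,0.002,0.001,0,0,0,0.95],[0.0004,0.002,0.001,0,0,0,0.95],[0.0004,0.002,0.001,0,0,0,0.95]]
  ],
  "newtons": 35
}}

```text
time_s: 19.55
tool_pos: [0.4733, 0.2389, 0.0657]
tool_rot: [135.0, -0.2, 172.6]
force: [0.3, 0.2, -0.7]
grip_width: 0.0169
```

```bash
python3 v.py 14;  python3 - <<'E'
from plan import *
q,t0,r0=cur()
g=pose(-.104,.0033,.0795,45)
print(fmt(*g,t0,r0))
E
```

```text
{'time_s': 19.55, 'qpos': [43.5774, 18.1006, -47.6819, 124.569, -46.441, 45.3439, 114.9375], 'tool_pos': [0.4733, 0.2389, 0.0657], 'tool_rot': [135.0069, -0.2188, 172.5691], 'force': [0.3227, 0.232, -0.6629], 'grip_width': 0.0169}
rackframe x,y: -104.7 17.3
[np.float64(-0.0006), np.float64(-0.0001), np.float64(-0.0007), np.float64(-0.0), np.float64(-0.1), np.float64(-0.2)]
```

View pics/v14.png

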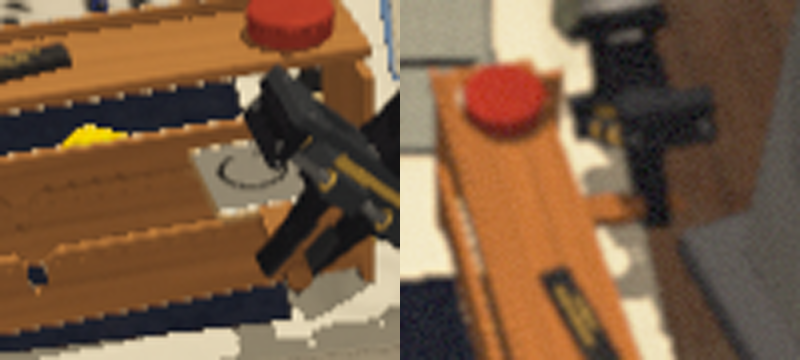

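```bash
python3 - <<'E'
from plan import *
q,t0,r0=cur()
for z,u in((.085,2),(.1,3.5),(.126,3.5)):
    g=pose(-.106,.0033,z,45,0,u); print(fmt(*g,t0,r0))
E
```

```text
[np.float64(0.0009), np.float64(0.0038), np.float64(-0.0046), np.float64(-0.0), np.float64(-1.5), np.float64(-1.7)]
[np.float64(0.0006), np.float64(0.0144), np.float64(-0.0152), np.float64(-0.0), np.float64(-2.5), np.float64(-2.7)]
[np.float64(0.0007), np.float64(0.0328), np.float64(-0.0336), np.float64(-0.0), np.float64(-2.5), np.float64(-2.7)]
```

Call:
{"method": "arm_command", "body": {
  "targets": [
    [[0.001,0.002,-0.002,0,-0.7,-0.8,0.95],[0.001,0.0038,-0.0046,0,-1.5,-1.7,0.95],[0.001,0.009,-0.01,0,-2,-2.2,0.95],[0.0006,0.0144,-0.0152,0,-2.5,-2.7,0.95],[0.0006,0.02,-0.021,0,-2.5,-2.7,0.95],[0.0006,0.026,-0.027,0,-2.5,-2.7,0.95],[0.0007,0.0328,-0.0336,0,-2.5,-2.7,0.95],[0.0007,0.0328,-0.0336,0,-2.5,-2.7,0.95]]
  ]
}}

```text
time_s: 20.45
tool_pos: [0.4738, 0.2384, 0.1141]
tool_rot: [135.0, 3.6, 172.7]
force: [-0.4, -0.2, -1.1]
grip_width: 0.0166
```

```bash
python3 v.py 15;  python3 - <<'E'
from plan import *
q,t0,r0=cur()
for ph in (45,0,-45):
    g=pose(-.106,.0033,.126,ph,0,3.5); print(fmt(*g,t0,r0))
from h import *
c=read_camera("scene"); cv2.imwrite("pics/s15.png",cv2.resize(c["img"][170:245,155:245][:,:,::-1],(720,600),interpolation=cv2.INTER_CUBIC))
E
```

```text
{'time_s': 20.45, 'qpos': [47.4135, 9.3648, -50.3327, 125.1477, -50.8562, 50.0663, 116.6929], 'tool_pos': [0.4738, 0.2384, 0.1141], 'tool_rot': [135.0418, 3.6213, 172.7066], 'force': [-0.3599, -0.1559, -1.0875], 'grip_width': 0.0166}
rackframe x,y: -104.1 16.9
[np.float64(0.0003), np.float64(-0.0001), np.float64(0.0003), np.float64(-0.0), np.float64(0.0), np.float64(0.0)]
[np.float64(0.0003), np.float64(-0.0135), np.float64(-0.0053), np.float64(45.0), np.float64(0.0), np.float64(0.0)]
[np.float64(0.0003), np.float64(-0.0191), np.float64(-0.0187), np.float64(90.0), np.float64(0.0), np.float64(0.0)]
```

View pics/s15.png

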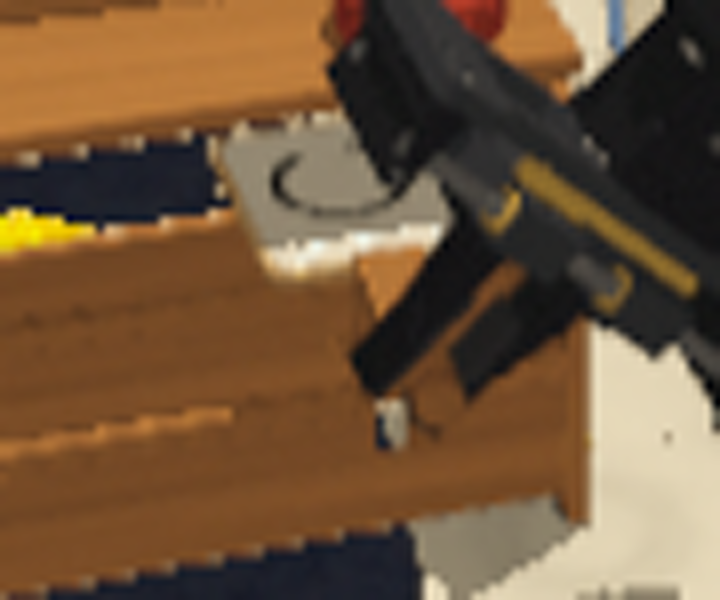

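```bash
python3 - <<'E'
from prof import *
c=read_camera("scene")
def rayx(u,v,x):
    d=rot(c["attitude"])@np.linalg.inv(c["K"])@[u,v,1]; n=ax; t=((B+ax*x-c["origin"])@n)/(d@n); p=c["origin"]+t*d; return np.array([(p-B)@ax*1e3,(p-B)@ay*1e3,p[2]*1e3]).round(1)
for x in(-.046,-.0475):
  for u,v in((378,425),(408,425),(378,445),(408,445),(378,402),(408,398)): print(x,(u,v),rayx(155+u/8-.4,170+v/8-.4,x))
im=c["img"][170:250,100:220][:,:,::-1]; cv2.imwrite("pics/s15b.png",cv2.resize(im,(780,520),interpolation=cv2.INTER_CUBIC))
E
```

```text
-0.046 (378, 425) [-46.    5.5  62.7]
-0.046 (408, 425) [-46.   -5.5  60.4]
-0.046 (378, 445) [-46.    5.8  54.1]
-0.046 (408, 445) [-46.   -5.3  51.8]
-0.046 (378, 402) [-46.    5.2  72.4]
-0.046 (408, 398) [-46.   -5.8  71.9]
-0.0475 (378, 425) [-47.5   5.9  63.7]
-0.0475 (408, 425) [-47.5  -5.1  61.4]
-0.0475 (378, 445) [-47.5   6.2  55.2]
-0.0475 (408, 445) [-47.5  -4.9  52.8]
-0.0475 (378, 402) [-47.5   5.6  73.4]
-0.0475 (408, 398) [-47.5  -5.4  72.9]
```

View pics/s15b.png

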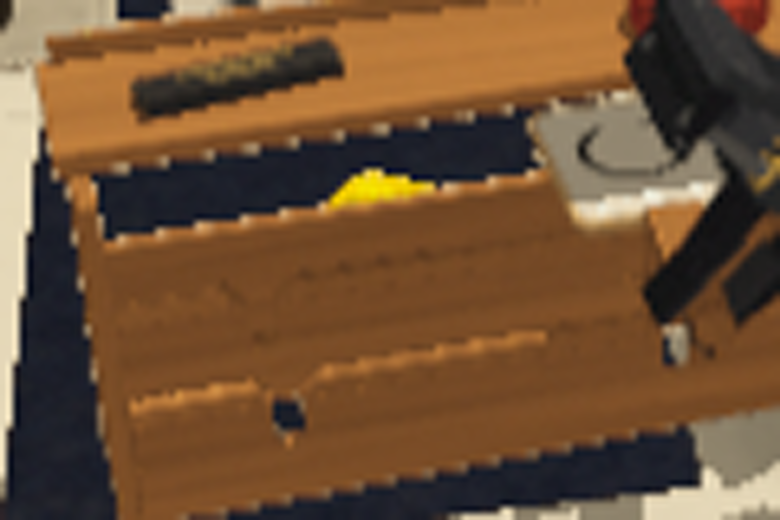

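```bash
python3 - <<'E'
from plan import *
q,t0,r0=cur()
for ph,y in ((39,.003),(31,.0025),(23,.002),(15,.0015),(7,.001),(0,0)):
    g=pose(-.106,y,.127,ph,0,3.5); print([float(x) for x in fmt(*g,t0,r0)])
E
```

```text
[-0.0003, -0.0013, -0.0012, 6.0, -0.1, -0.0]
[-0.0003, -0.0043, -0.002, 14.0, -0.1, -0.0]
[-0.0003, -0.0072, -0.0031, 22.0, -0.1, -0.0]
[-0.0003, -0.0099, -0.0047, 30.0, -0.1, -0.0]
[-0.0003, -0.0125, -0.0065, 38.0, -0.1, -0.0]
[-0.0003, -0.0149, -0.0087, 45.0, -0.1, -0.0]
```

Call:
{"method": "arm_command", "body": {
  "targets": [
    [[-0.0003,-0.0013,-0.0012,6,0,0,0.95],[-0.0003,-0.0043,-0.002,14,0,0,0.95],[-0.0003,-0.0072,-0.0031,22,0,0,0.95],[-0.0003,-0.0099,-0.0047,30,0,0,0.95],[-0.0003,-0.0125,-0.0065,38,0,0,0.95],[-0.0003,-0.0149,-0.0087,45,0,0,0.95],[-0.0003,-0.0149,-0.0087,45,0,0,0.95]]
  ]
}}

```text
time_s: 21.35
tool_pos: [0.4705, 0.2268, 0.1087]
tool_rot: [179.9, 3.5, 173.2]
force: [0.0, 0.6, -1.0]
grip_width: 0.0176
```

```bash
python3 v.py 16;  python3 - <<'E'
from plan import *
q,t0,r0=cur()
for ph,y in ((0,0),(-7,0),(-15,0),(-23,0),(-31,0),(-39,0),(-45,0)):
    g=pose(-.106,y,.127,ph,0,3.5); print([float(x) for x in fmt(*g,t0,r0)])
from h import *
c=read_camera("scene"); cv2.imwrite("pics/s16.png",cv2.resize(c["img"][170:245,155:245][:,:,::-1],(720,600),interpolation=cv2.INTER_CUBIC))
E
```

```text
{'time_s': 21.35, 'qpos': [19.1286, 11.2427, -53.1583, 110.1829, 12.7838, 60.901, 43.8587], 'tool_pos': [0.4705, 0.2268, 0.1087], 'tool_rot': [179.9274, 3.4579, 173.171], 'force': [0.0118, 0.5868, -1.0307], 'grip_width': 0.0176}
rackframe x,y: -105.9 5.0
[-0.0014, -0.0019, -0.0005, 0.2, -0.3, 0.2]
[-0.0014, -0.0042, -0.0007, 7.2, -0.2, 0.3]
[-0.0014, -0.0068, -0.0012, 15.2, -0.2, 0.3]
[-0.0014, -0.0093, -0.002, 23.2, -0.2, 0.3]
[-0.0014, -0.0116, -0.0033, 31.2, -0.2, 0.3]
[-0.0014, -0.0138, -0.0048, 39.2, -0.2, 0.3]
[-0.0014, -0.0153, -0.0061, 45.2, -0.1, 0.3]
```

View pics/s16.png

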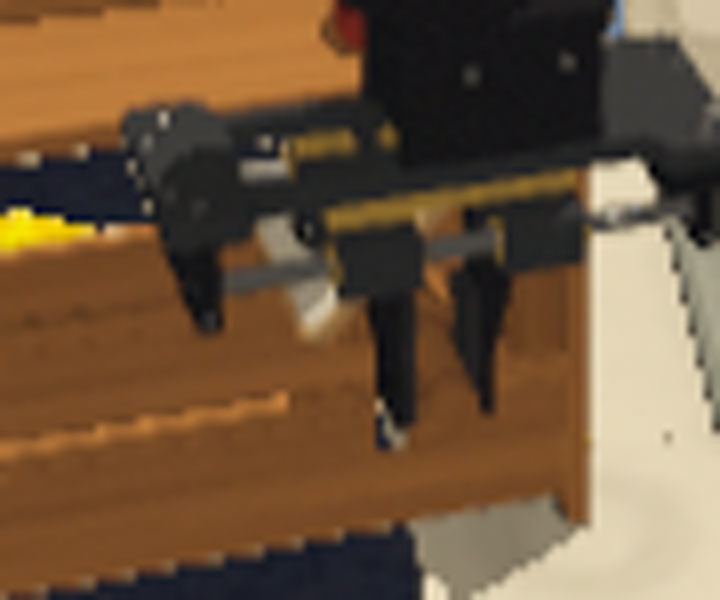

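Call:
{"method": "arm_command", "body": {
  "targets": [
    [[-0.0014,-0.0042,-0.0007,7,0,0.3,0.95],[-0.0014,-0.0068,-0.0012,15,0,0.3,0.95],[-0.0014,-0.0093,-0.002,23,0,0.3,0.95],[-0.0014,-0.0116,-0.0033,31,0,0.3,0.95],[-0.0014,-0.0138,-0.0048,39,0,0.3,0.95],[-0.0014,-0.0153,-0.0061,45,0,0.3,0.95],[-0.0014,-0.0153,-0.0061,45,0,0.3,0.95],[-0.0014,-0.0153,-0.0061,45,0,0.3,0.95],[-0.0014,-0.0153,-0.0061,45,0,0.3,0.95]]
  ]
}}

```text
time_s: 22.4
tool_pos: [0.4708, 0.2047, 0.1152]
tool_rot: [-135.1, 3.6, 172.3]
force: [-0.3, 0.4, -1.1]
grip_width: 0.017
```

```bash
python3 v.py 17;  python3 - <<'E'
from plan import *
q,t0,r0=cur()
for z in (.127,.117,.107,.097,.087):
    g=pose(-.106,0,z,-45,0,3.5); print([float(x) for x in fmt(*g,t0,r0)])
from h import *
c=read_camera("scene"); cv2.imwrite("pics/s17.png",cv2.resize(c["img"][170:245,145:235][:,:,::-1],(720,600),interpolation=cv2.INTER_CUBIC))
c=read_camera("wrist"); cv2.imwrite("pics/w17.png",c["img"][:,:,::-1])
E
```

```text
{'time_s': 22.4, 'qpos': [-15.6809, 38.0053, -41.3159, 90.0893, 43.1971, 104.6482, 14.9885], 'tool_pos': [0.4708, 0.2047, 0.1152], 'tool_rot': [-135.1199, 3.5838, 172.2598], 'force': [-0.2862, 0.3833, -1.0995], 'grip_width': 0.017}
rackframe x,y: -102.8 -16.9
[0.0026, 0.0036, -0.0008, 0.1, -0.2, -0.4]
[0.0032, 0.0107, 0.0063, 0.1, -0.2, -0.4]
[0.0039, 0.0177, 0.0133, 0.1, -0.2, -0.4]
[0.0045, 0.0248, 0.0204, 0.1, -0.2, -0.4]
[0.0052, 0.0318, 0.0275, 0.1, -0.2, -0.4]
```

View pics/s17.png

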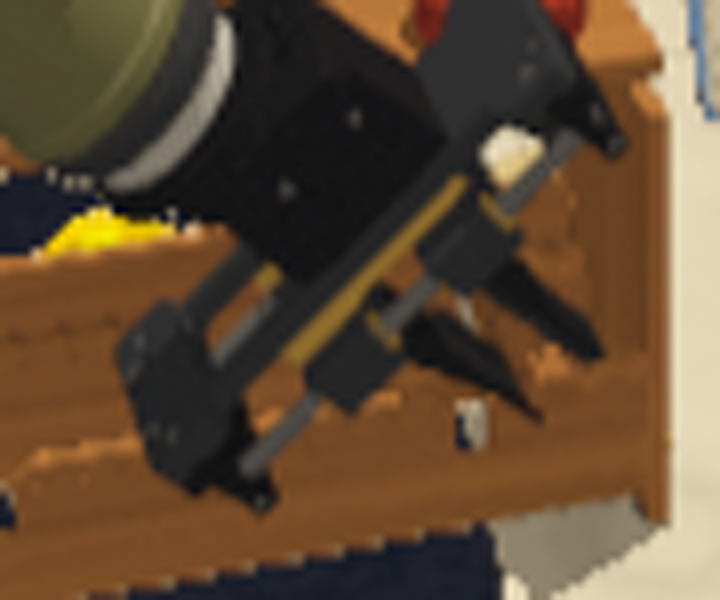

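View pics/w17.png

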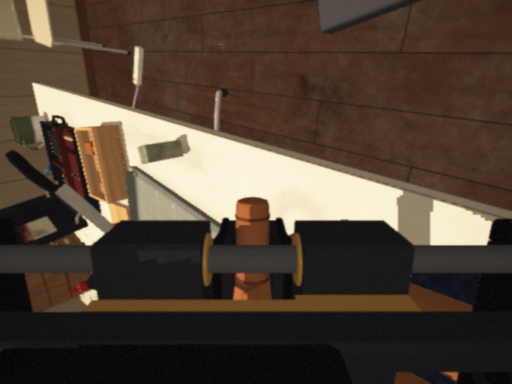

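View pics/v17.png

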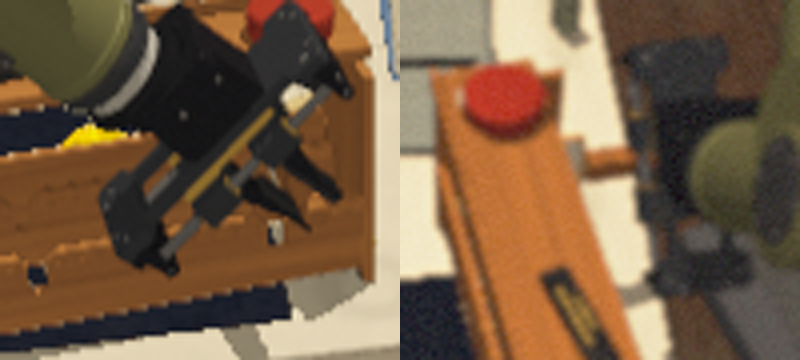

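Call:
{"method": "arm_command", "body": {
  "targets": [
    [[0.0026,0.0036,-0.0008,0,0,-0.4,0.95],[0.0026,0.0036,-0.0008,0,0,-0.4,0.95],[0.0026,0.0036,-0.0008,0,0,-0.4,0.95],[0.0026,0.0036,-0.0008,0,0,-0.4,0.95]]
  ]
}}

```text
time_s: 23.0
tool_pos: [0.4681, 0.21, 0.1123]
tool_rot: [-135.0, 3.3, 172.7]
force: [0.2, -0.6, -0.5]
grip_width: 0.017
```

```bash
cat > s.py <<'E'
from prof import *
import sys
n=sys.argv[1]; x0,y0,w,hh=map(int,sys.argv[3:7]); cam=sys.argv[2]
c=read_camera(cam); s=min(800/w,600/hh); cv2.imwrite(f"pics/{n}.png",cv2.resize(c["img"][y0:y0+hh,x0:x0+w][:,:,::-1],None,fx=s,fy=s,interpolation=cv2.INTER_CUBIC)); print("scale",s)
E
python3 - <<'E'
from prof import *
def rayx(c,u,v,x):
    d=rot(c["attitude"])@np.linalg.inv(c["K"])@[u,v,1]; t=((B+ax*x-c["origin"])@ax)/(d@ax); p=c["origin"]+t*d; return np.array([(p-B)@ax*1e3,(p-B)@ay*1e3,p[2]*1e3]).round(1)
c=read_camera("scene")
C=cloud(c); I=c["img"].astype(int)
m=np.all((C>[.48,.1,.09])&(C<[.68,.3,.178]),2)
v,u=np.nonzero(m); L=np.c_[(C[m]-B)@ax,(C[m]-B)@ay,C[m][:,2]]*1e3
for a,b,l,i in list(zip(u,v,L.round(0),I[m]))[::3]: 
    if i.min()>90: print(a,b,l,i)
E
python3 s.py s18 scene 195 178 40 30; python3 s.py d18 side 265 195 50 38
python3 - <<'E'
from plan import *
q,t0,r0=cur()
for z in (.127,.117,.107,.097,.087):
    g=pose(-.106,0,z,-45,0,3.5); print([float(x) for x in fmt(*g,t0,r0)])
E
```

```text
228 186 [-47. -73. 170.] [160 128  91]
228 188 [-48. -73. 164.] [161 129  91]
228 191 [-45. -74. 153.] [162 130  93]
208 192 [ 60. -43.  99.] [206 165 101]
228 192 [-49. -72. 152.] [162 130  93]
228 194 [-48. -73. 145.] [161 129  92]
228 195 [-42. -75. 138.] [161 128  91]
228 196 [-46. -73. 137.] [161 129  91]
228 205 [-46. -73. 107.] [161 129  91]
228 208 [-45. -74.  96.] [160 128  91]
228 209 [-44. -74.  93.] [159 127  91]
scale 20.0
scale 15.789473684210526
[-0.001, -0.0019, 0.0001, -0.0, -0.1, 0.2]
[-0.0004, 0.0052, 0.0072, -0.0, -0.1, 0.2]
[0.0002, 0.0122, 0.0142, -0.0, -0.1, 0.2]
[0.0008, 0.0193, 0.0213, -0.0, -0.1, 0.2]
[0.0013, 0.0264, 0.0283, -0.0, -0.1, 0.2]
```

View pics/s18.png

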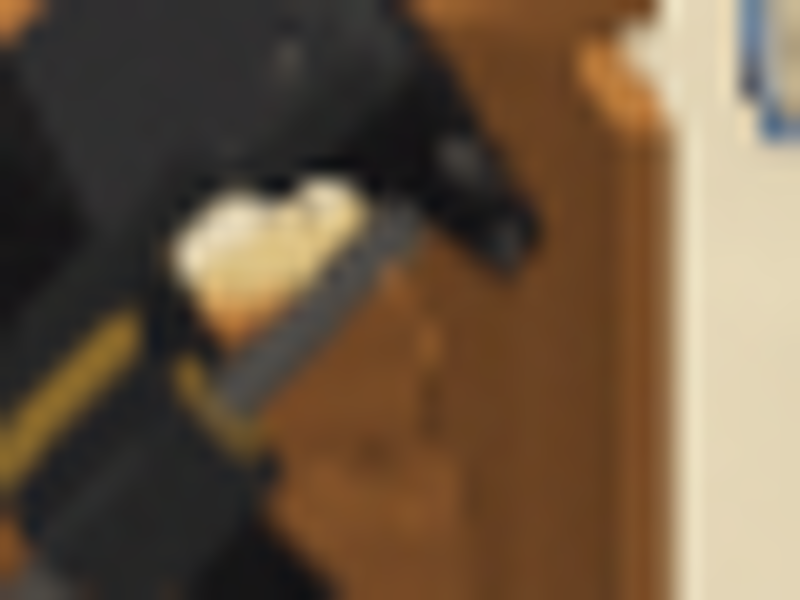

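View pics/d18.png

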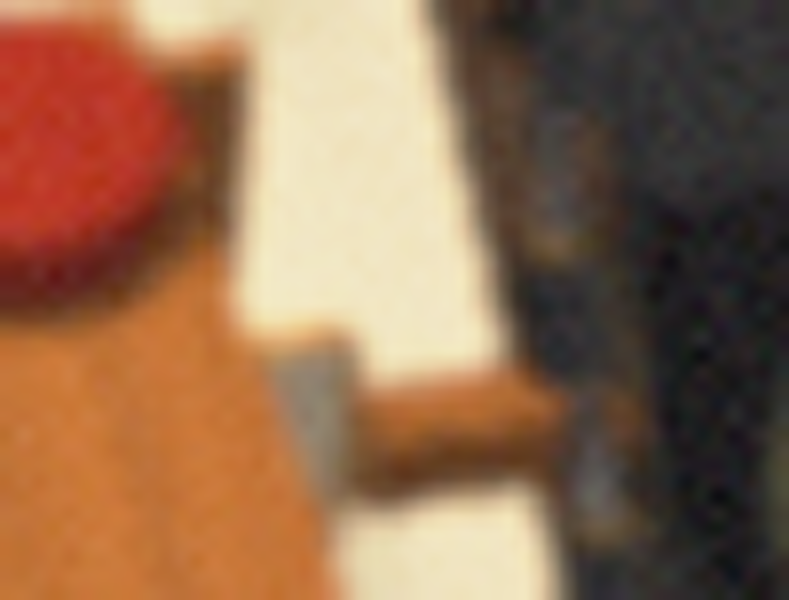

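```bash
python3 - <<'E'
from prof import *
c=read_camera("side")
def rayx(u,v,x):
    d=rot(c["attitude"])@np.linalg.inv(c["K"])@[u,v,1]; t=((B+ax*x-c["origin"])@ax)/(d@ax); p=c["origin"]+t*d; return np.array([(p-B)@ax*1e3,(p-B)@ay*1e3,p[2]*1e3]).round(1)
for n,u,v in(("topfront",350,340),("botfront",335,500),("fertop",365,385),("ferbot",375,490)):
  for x in (-.052,-.055): print(n,rayx(265+u/15.79-.45,195+v/15.79-.45,x))
# predicted corners
for dz,dy in((40,0),(-40,0)):
  print(((proj(c,B+ax*-.053+ay*dy/1e3+np.array([0,0,.129+dz/1e3]))-[265,195]+.45)*15.79).round(0))
E
```

```text
topfront [-52.  -17.6 143.2]
topfront [-55.  -25.6 133.1]
botfront [-52.  -17.8  91.6]
botfront [-55.  -25.8  80.9]
fertop [-52.   -6.6 141.9]
fertop [-55.  -14.6 131.8]
ferbot [-52.    4.7 122.1]
ferbot [-55.   -3.1 111.8]
[[388. 321.]]
[[363. 573.]]
```

Call:
{"method": "arm_command", "body": {
  "targets": [
    [[-0.001,-0.0019,0,0,0,0.2,0.95],[-0.0007,0.0016,0.0036,0,0,0.2,0.95],[-0.0004,0.0052,0.0072,0,0,0.2,0.95],[-0.0001,0.0087,0.0107,0,0,0.2,0.95],[0.0002,0.0122,0.0142,0,0,0.2,0.95],[0.0005,0.0157,0.0177,0,0,0.2,0.95],[0.0005,0.0157,0.0177,0,0,0.2,0.95],[0.0005,0.0157,0.0177,0,0,0.2,0.95]]
  ]
}}

```text
time_s: 24.0
tool_pos: [0.4688, 0.2083, 0.0886]
tool_rot: [-135.0, 3.4, 172.6]
force: [1.1, -0.9, -1.3]
grip_width: 0.017
```

```bash
python3 v.py 19; python3 - <<'E'
from plan import *
q,t0,r0=cur()
for z,u in ((.102,3.5),(.097,3.5),(.092,2.5),(.089,1.5),(.087,0.5)):
    g=pose(-.106,0,z,-45,0,u); print([float(x) for x in fmt(*g,t0,r0)])
E
```

```text
{'time_s': 24.0, 'qpos': [-16.4528, 40.0704, -40.8517, 90.6579, 43.89, 103.0607, 13.5292], 'tool_pos': [0.4688, 0.2083, 0.0886], 'tool_rot': [-134.9814, 3.4195, 172.5863], 'force': [1.0665, -0.8651, -1.27], 'grip_width': 0.017}
rackframe x,y: -105.2 -13.5
[0.0001, 0.0002, 0.0003, 0.0, -0.1, -0.0]
[0.0004, 0.0037, 0.0038, 0.0, -0.1, -0.0]
[0.0009, 0.0072, 0.0073, 0.0, 0.6, -0.8]
[0.0013, 0.0093, 0.0095, 0.0, 1.3, -1.5]
[0.0017, 0.0107, 0.0109, 0.0, 2.0, -2.2]
```

View pics/v19.png

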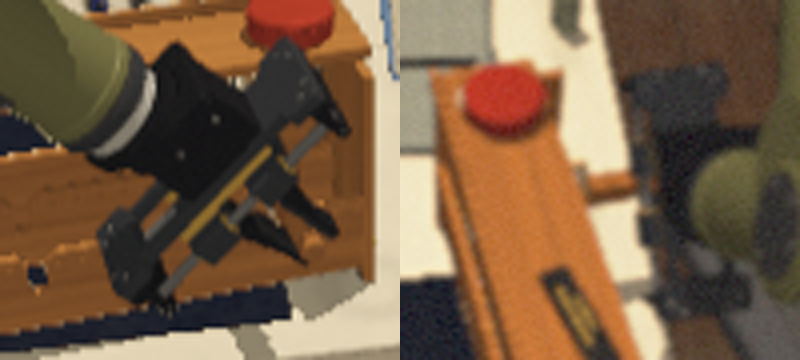

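Call:
{"method": "arm_command", "body": {
  "targets": [
    [[0.0002,0.002,0.002,0,0,0,0.95],[0.0004,0.0037,0.0038,0,0,0,0.95],[0.0006,0.0055,0.0056,0,0.3,-0.4,0.95],[0.0009,0.0072,0.0073,0,0.6,-0.8,0.95],[0.0013,0.0093,0.0095,0,1.3,-1.5,0.95],[0.0017,0.0107,0.0109,0,2,-2.2,0.95],[0.0017,0.0107,0.0109,0,2,-2.2,0.95],[0.0017,0.0107,0.0109,0,2,-2.2,0.95]]
  ]
}}

```text
time_s: 24.9
tool_pos: [0.4682, 0.2083, 0.0733]
tool_rot: [-135.0, 0.5, 172.7]
force: [0.2, 0.9, -0.9]
grip_width: 0.0171
```

```bash
python3 v.py 20; python3 s.py d20 side 265 195 60 45
```

```text
{'time_s': 24.9, 'qpos': [-16.0307, 42.0159, -40.7522, 89.748, 43.3831, 102.9846, 15.2889], 'tool_pos': [0.4682, 0.2083, 0.0733], 'tool_rot': [-134.992, 0.4643, 172.7042], 'force': [0.1575, 0.9337, -0.9075], 'grip_width': 0.0171}
rackframe x,y: -105.8 -13.7
scale 13.333333333333334
```

View pics/d20.png

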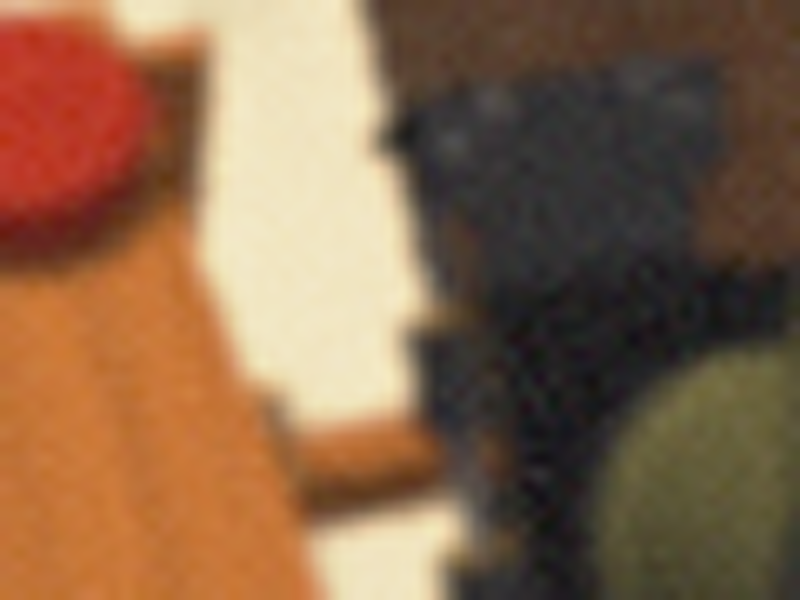

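Call:
{"method": "arm_command", "body": {
  "targets": [
    [[0,0.0007,0.0007,0,0,0,0.95],[0,0.0014,0.0014,0,0,0,0.95],[0,0.0014,0.0014,0,0,0,0.95],[0,0.0014,0.0014,0,0,0,0.95]]
  ]
}}

```text
time_s: 25.45
tool_pos: [0.4678, 0.2084, 0.0717]
tool_rot: [-135.0, 0.5, 172.7]
force: [-1.8, -0.1, 2.6]
grip_width: 0.0171
```

```bash
python3 v.py 21; python3 s.py s21 scene 170 180 64 48
```

```text
{'time_s': 25.45, 'qpos': [-16.0839, 42.1287, -40.7198, 89.8086, 43.4198, 102.8833, 15.1938], 'tool_pos': [0.4678, 0.2084, 0.0717], 'tool_rot': [-134.9708, 0.4551, 172.731], 'force': [-1.8101, -0.1336, 2.5608], 'grip_width': 0.0171}
rackframe x,y: -106.2 -13.6
scale 12.5
```

View pics/s21.png

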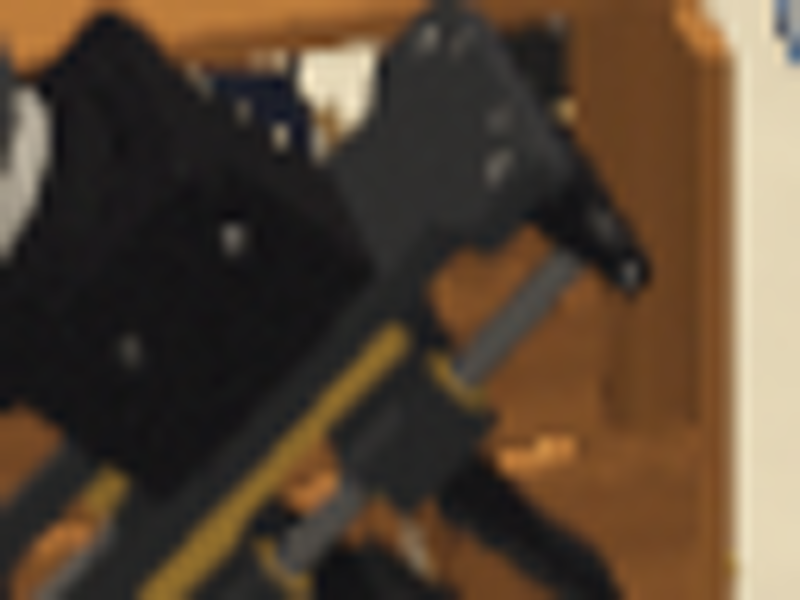

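Call:
{"method": "arm_command", "body": {
  "targets": [
    [[0,0,0,0,0,0,0.5],[0,0,0,0,0,0,0.2],[0,0,0,0,0,0,-0.1],[0,0,0,0,0,0,-0.1],[0,0,0,0,0,0,-0.1],[0,0,-0.015,0,0,0,-0.1],[0,0,-0.04,0,0,0,-0.1],[0,0,-0.07,0,0,0,-0.1],[0,0,-0.09,0,0,0,-0.1],[0,0,-0.09,0,0,0,-0.1]]
  ]
}}

```text
time_s: 26.6
tool_pos: [0.4756, 0.2752, 0.1372]
tool_rot: [-135.3, 0.6, 172.9]
force: [0.6, 0.3, -0.1]
grip_width: 0.048
```

```bash
python3 v.py 22; python3 s.py s22 scene 160 180 80 60
```

```text
{'time_s': 26.6, 'qpos': [-21.491, 43.0159, -41.5634, 79.2871, 42.2134, 111.3925, 16.679], 'tool_pos': [0.4756, 0.2752, 0.1372], 'tool_rot': [-135.2912, 0.5581, 172.8635], 'force': [0.6239, 0.286, -0.1341], 'grip_width': 0.048}
rackframe x,y: -107.0 53.7
scale 10.0
```

View pics/s22.png

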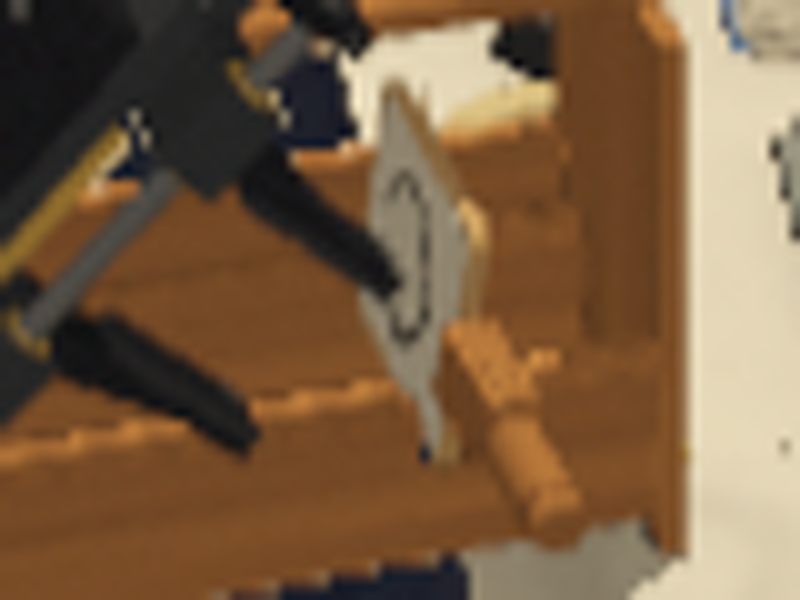

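View pics/v22.png

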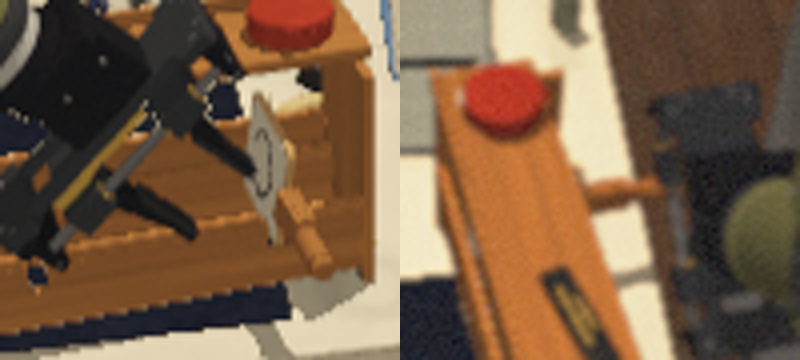

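```bash
python3 - <<'E'
from prof import *
for n in("scene","side"):
    c=read_camera(n); C=cloud(c); I=c["img"].astype(int)
    L=np.stack([(C-B)@ax,(C-B)@ay,C[...,2]],-1)*1e3
    m=(L[...,0]<-56)&(L[...,0]>-150)&(abs(L[...,1]-3)<25)&(L[...,2]>65)&(L[...,2]<110)&(I[...,0]-I[...,2]>40)
    P=L[m]
    for lo in range(-140,-55,8):
        q=P[(P[:,0]>=lo)&(P[:,0]<lo+8)]
        if len(q)>3: print(n,lo,len(q),"y",np.percentile(q[:,1],[5,50,95]).round(1),"z",np.percentile(q[:,2],[5,50,95]).round(1))
c=read_camera("scene")
def dr(im,P,col):
    q=(proj(c,P)-[160,180]+.5)*10-.5
    cv2.polylines(im,[np.round(q).astype(np.int32)],False,col,1)
im=cv2.resize(c["img"][180:240,160:240][:,:,::-1],None,fx=10,fy=10,interpolation=cv2.INTER_CUBIC)
P=lambda x,y,z:B+ax*x/1e3+ay*y/1e3+np.array([0,0,z/1e3])
for y in(0,):
    dr(im,[P(-53,y,87),P(-137,y,87)],(0,255,0))
    dr(im,[P(-137,y+9*np.cos(a),87+9*np.sin(a)) for a in np.linspace(0,6.3,20)],(0,255,0))
    dr(im,[P(-53,y,47),P(-53,y,127),P(47,y,127)],(255,0,0))
cv2.imwrite("pics/s23.png",im)
E
```

```text
scene -140 15 y [-17.  -11.3  -5.7] z [79.8 85.9 91.4]
scene -132 22 y [-15.2  -6.4  -2. ] z [77.  87.5 92.3]
scene -124 12 y [-17.1  -8.   -3. ] z [85.5 91.5 95.1]
scene -116 15 y [-16.1  -6.7  -1.2] z [84.5 90.7 95. ]
scene -108 11 y [-14.4  -5.1  -1.4] z [83.5 93.1 94.2]
scene -100 15 y [-12.6  -6.    0.3] z [86.5 92.1 96.5]
scene -92 20 y [-16.8  -5.9   0.6] z [76.8 94.5 98.9]
scene -84 24 y [-15.   -1.6   1.8] z [ 81.1  95.1 101.9]
scene -76 14 y [-14.5  -0.3   2.4] z [ 82.1  97.7 100.8]
scene -68 17 y [-14.7  -1.9   2.8] z [ 83.6  98.  101.3]
scene -60 7 y [-12.2  -7.8   1.7] z [ 89.7 100.1 102.4]
side -116 6 y [-6.8 -3.4 -0.6] z [83.2 88.7 91.6]
side -108 13 y [-15.   -4.9  -1.7] z [83.7 91.  95. ]
side -100 11 y [-12.5  -4.8  -0.3] z [86.4 91.9 94.4]
side -92 12 y [-13.5  -3.    0.1] z [ 87.9  93.5 100.9]
side -84 18 y [-16.1  -4.1   0.2] z [79.6 95.9 99.1]
side -76 22 y [-18.1  -1.1   1.9] z [78.8 94.9 99.3]
side -68 20 y [-15.6  -2.4   1.3] z [ 81.6  96.8 102.4]
side -60 9 y [-12.2  -2.9   1.1] z [ 82.7  93.4 101.4]
```

View pics/s23.png

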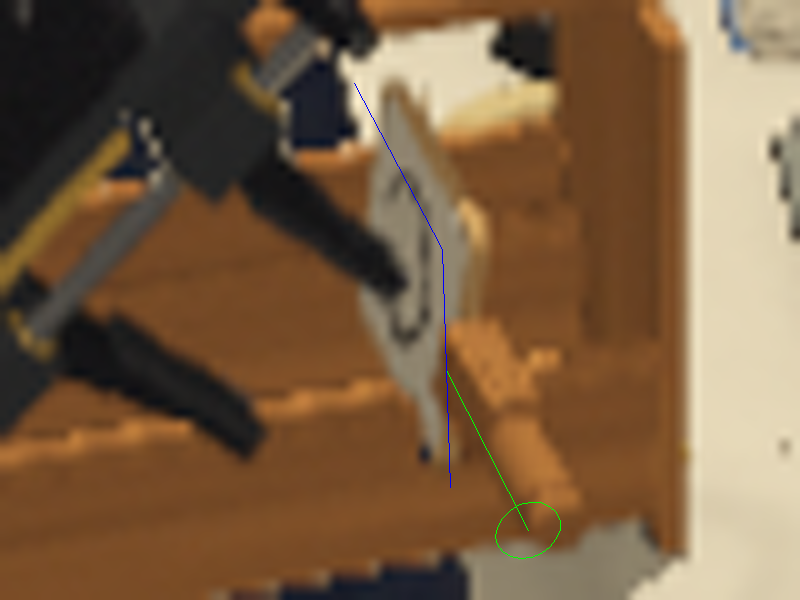

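```bash
python3 - <<'E'
from plan import *
q,t0,r0=cur()
for ph,y,z in ((-40,.05,.16),(-25,.04,.18),(0,.0,.21),(25,-.02,.22)):
    g=pose(-.107,y,z,ph); q,e=solve(q,*g); print(ph,e.round(5),[float(x) for x in fmt(*g,t0,r0)],q.round(0))
E
```

```text
-40 1e-05 [0.0005, -0.0156, -0.0, -5.1, 0.3, -0.3] [-17.  39. -44.  83.  40. 107.  19.]
-25 1e-05 [0.0004, -0.032, -0.0081, -20.1, 0.3, -0.3] [ -5.  28. -49.  90.  33.  95.  24.]
0 0.0 [0.0002, -0.0746, -0.0054, -45.1, 0.4, -0.2] [ 24.   8. -56. 103.   7.  73.  49.]
25 1e-05 [0.0001, -0.0914, -0.0052, -70.1, 0.4, -0.1] [ 40.  -3. -48. 113. -29.  65.  86.]
```

Call:
{"method": "arm_command", "body": {
  "targets": [
    [[0.0005,-0.0156,0,-5,0.3,-0.3,-0.1],[0.0005,-0.022,-0.004,-12,0.3,-0.3,-0.1],[0.0004,-0.032,-0.008,-20,0.3,-0.3,-0.1],[0.0004,-0.046,-0.008,-28,0.3,-0.3,-0.1],[0.0003,-0.06,-0.007,-36,0.3,-0.2,-0.1],[0.0002,-0.0746,-0.0054,-44,0.4,-0.2,-0.1],[0.0002,-0.08,-0.0054,-52,0.4,-0.2,-0.1],[0.0002,-0.086,-0.0054,-60,0.4,-0.1,-0.1],[0.0001,-0.0914,-0.0052,-68,0.4,-0.1,-0.1],[0.0001,-0.0914,-0.0052,-70,0.4,-0.1,-0.1]]
  ]
}}

```text
time_s: 27.9
tool_pos: [0.4678, 0.2054, 0.2022]
tool_rot: [155.0, 0.1, 172.1]
force: [-0.1, 0.2, 1.3]
grip_width: 0.0479
```

Call:
{"method": "arm_command", "body": {
  "targets": [
    [[0,0,0,0,0,0,-0.1],[0,0,0,0,0,0,-0.1],[0,0,0,0,0,0,-0.1]]
  ]
}}

```text
time_s: 28.2
tool_pos: [0.4669, 0.2125, 0.2035]
tool_rot: [155.0, 0.1, 172.9]
force: [-0.0, -0.8, 0.8]
grip_width: 0.0478
```

```bash
python3 v.py 24; python3 - <<'E'
from plan import *
q,t0,r0=cur()
g=pose(-.106,-.0077,.0865,50)
for d in(.1,.08):
    p=(g[0]-g[1].apply([0,0,d]),g[1]); q,e=solve(q,*p); print(e.round(5),[float(x) for x in fmt(*p,t0,r0)],q.round(0))
E
```

```text
{'time_s': 28.2, 'qpos': [42.1165, -3.4227, -50.5307, 112.6247, -29.5117, 65.3939, 85.9315], 'tool_pos': [0.4669, 0.2125, 0.2035], 'tool_rot': [155.031, 0.0792, 172.9046], 'force': [-0.0021, -0.8214, 0.7948], 'grip_width': 0.0478}
rackframe x,y: -107.7 -9.7
1e-05 [-0.0013, -0.082, 0.0335, -25.0, -0.1, 0.2] [ 51.  10. -40. 123. -50.  65. 123.]
0.0 [-0.0014, -0.0736, 0.0516, -25.0, -0.1, 0.2] [ 49.  11. -40. 124. -50.  62. 123.]
```

View pics/v24.png

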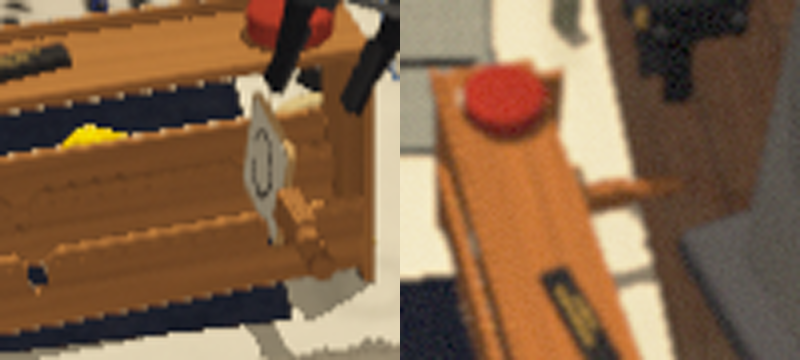

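Call:
{"method": "arm_command", "body": {
  "targets": [
    [[0,-0.02,0,-6,0,0,-0.1],[0,-0.045,0,-12,0,0,-0.1],[-0.001,-0.07,0.005,-19,0,0.1,-0.1],[-0.0013,-0.082,0.02,-25,0,0.2,-0.1],[-0.0013,-0.082,0.0335,-25,0,0.2,-0.1],[-0.0014,-0.0736,0.0516,-25,0,0.2,-0.1],[-0.0014,-0.0736,0.0516,-25,0,0.2,-0.1],[-0.0014,-0.0736,0.0516,-25,0,0.2,-0.1],[-0.0014,-0.0736,0.0516,-25,0,0.2,-0.1],[-0.0014,-0.0736,0.0516,-25,0,0.2,-0.1]]
  ]
}}

```text
time_s: 29.3
tool_pos: [0.4637, 0.166, 0.1261]
tool_rot: [130.1, 0.1, 172.6]
force: [-0.3, -0.7, 0.2]
grip_width: 0.0478
```

```bash
python3 v.py 25; python3 - <<'E'
from plan import *
from prof import *
for n in("scene","side"):
    c=read_camera(n); C=cloud(c); I=c["img"].astype(int)
    L=np.stack([(C-B)@ax,(C-B)@ay,C[...,2]],-1)*1e3
    m=(L[...,0]<-56)&(L[...,0]>-150)&(abs(L[...,1]-3)<25)&(L[...,2]>65)&(L[...,2]<110)&(I[...,0]-I[...,2]>40)
    P=L[m]; q=P[(P[:,0]>-130)&(P[:,0]<-95)]
    print(n,len(q),np.percentile(q[:,1],[3,50,97]).round(1),np.percentile(q[:,2],[3,50,97]).round(1))
q,t0,r0=cur()
g=pose(-.106,-.0077,.0865,50)
print([float(x) for x in fmt(*g,t0,r0)])
E
```

```text
{'time_s': 29.3, 'qpos': [49.2062, 11.3652, -39.7052, 123.5994, -50.1224, 61.9872, 122.9248], 'tool_pos': [0.4637, 0.166, 0.1261], 'tool_rot': [130.0577, 0.0565, 172.5899], 'force': [-0.3451, -0.7056, 0.2094], 'grip_width': 0.0478}
rackframe x,y: -104.9 -56.2
scene 59 [-17.4  -6.4   0.7] [83.4 91.1 94.5]
side 54 [-15.9  -6.   -0.2] [81.  90.9 95.3]
[0.0009, 0.0011, 0.0813, -0.0, 0.1, -0.1]
```

View pics/v25.png

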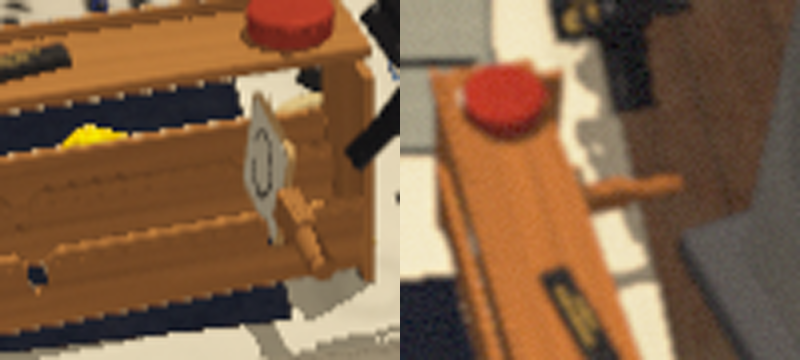

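Call:
{"method": "arm_command", "body": {
  "targets": [
    [[0.001,0.001,0.02,0,0,0,-0.1],[0.001,0.001,0.04,0,0,0,-0.1],[0.001,0.001,0.055,0,0,0,-0.1],[0.001,0.001,0.068,0,0,0,-0.1],[0.001,0.001,0.077,0,0,0,-0.1],[0.001,0.001,0.081,0,0,0,-0.1],[0.001,0.001,0.081,0,0,0,-0.1],[0.001,0.001,0.081,0,0,0,-0.1]]
  ]
}}

```text
time_s: 30.3
tool_pos: [0.4705, 0.2283, 0.0744]
tool_rot: [130.0, -0.0, 172.6]
force: [0.1, -0.1, 1.0]
grip_width: 0.0477
```

```bash
python3 v.py 26; python3 s.py s26 scene 160 180 80 60
```

```text
{'time_s': 30.3, 'qpos': [43.0965, 18.3295, -42.551, 125.5057, -52.7996, 49.7888, 123.7077], 'tool_pos': [0.4705, 0.2283, 0.0744], 'tool_rot': [130.0159, -0.0188, 172.5585], 'force': [0.0956, -0.1486, 1.0021], 'grip_width': 0.0477}
rackframe x,y: -106.1 6.5
scale 10.0
```

View pics/s26.png

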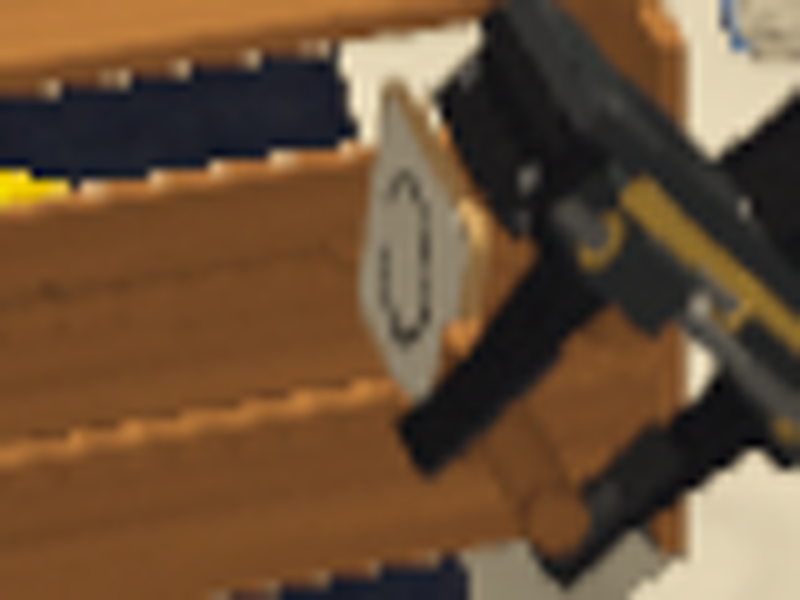

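Call:
{"method": "arm_command", "body": {
  "targets": [
    [[0,0,0,0,0,0,0.2],[0,0,0,0,0,0,0.6],[0,0,0,0,0,0,0.95],[0,0,0,0,0,0,0.95],[0,0,0,0,0,0,0.95],[0,0,0,0,0,0,0.95]]
  ],
  "newtons": 35
}}

```text
time_s: 31.05
tool_pos: [0.4702, 0.2288, 0.0742]
tool_rot: [130.0, -0.0, 172.6]
force: [-0.0, 0.2, -0.2]
grip_width: 0.0168
```

```bash
python3 v.py 27; python3 s.py s27 scene 160 180 80 60; python3 - <<'E'
from plan import *
q,t0,r0=cur()
for y,z,u in ((-.0077,.089,1),(-.0065,.094,2.5),(-.005,.1,3.5),(-.002,.108,3.5),(0,.118,3.5),(0,.127,3.5)):
    g=pose(-.106,y,z,50,0,u); q,e=solve(q,*g); print(e.round(5),[float(x) for x in fmt(*g,t0,r0)])
E
```

```text
{'time_s': 31.05, 'qpos': [43.074, 18.3509, -42.5836, 125.523, -52.8059, 49.7715, 123.713], 'tool_pos': [0.4702, 0.2288, 0.0742], 'tool_rot': [130.0023, -0.0351, 172.6034], 'force': [-0.0395, 0.2223, -0.1746], 'grip_width': 0.0168}
rackframe x,y: -106.5 6.9
scale 10.0
0.0 [-0.0008, 0.0019, -0.0017, -0.0, -0.6, -0.9]
0.0 [-0.0011, 0.0065, -0.004, -0.0, -1.6, -2.0]
0.0 [-0.0013, 0.0121, -0.0067, -0.0, -2.2, -2.8]
0.0 [-0.0013, 0.0202, -0.0096, -0.0, -2.2, -2.8]
0.0 [-0.0013, 0.0291, -0.0145, -0.0, -2.2, -2.8]
0.0 [-0.0012, 0.036, -0.0202, -0.0, -2.2, -2.8]
```

View pics/s27.png

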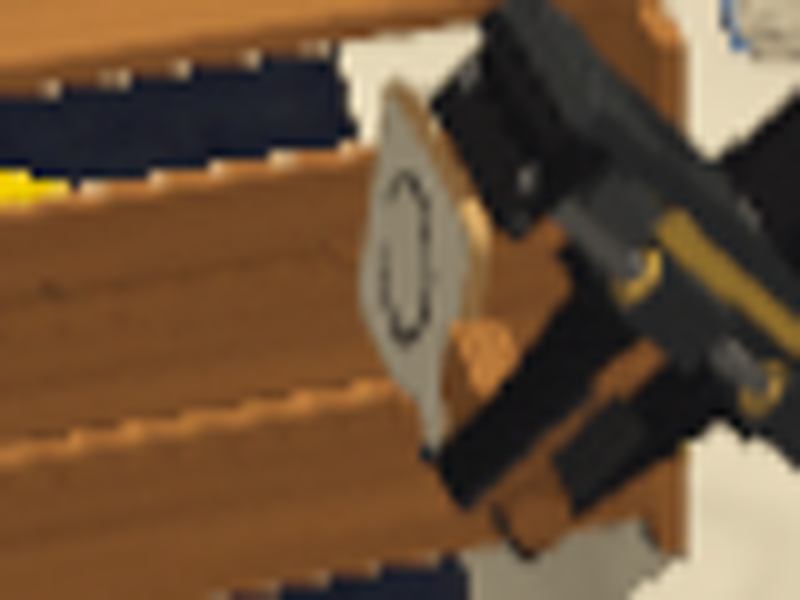

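```bash
python3 - <<'E'
from plan import *
q,t0,r0=cur()
for y,z,u in ((-.0077,.089,1),(-.0077,.094,2.5),(-.0077,.1,3.5),(-.0077,.108,3.5),(-.0077,.118,3.5),(-.0077,.128,3.5)):
    g=pose(-.106,y,z,50,0,u); q,e=solve(q,*g); print(e.round(5),[float(x) for x in fmt(*g,t0,r0)])
E
```

```text
0.0 [-0.0008, 0.0019, -0.0017, -0.0, -0.6, -0.9]
0.0 [-0.0011, 0.0058, -0.0049, -0.0, -1.6, -2.0]
0.0 [-0.0013, 0.0104, -0.0088, -0.0, -2.2, -2.8]
0.0 [-0.0013, 0.0165, -0.0139, -0.0, -2.2, -2.8]
0.0 [-0.0013, 0.0241, -0.0204, -0.0, -2.2, -2.8]
0.0 [-0.0013, 0.0318, -0.0268, -0.0, -2.2, -2.8]
```

Call:
{"method": "arm_command", "body": {
  "targets": [
    [[-0.0008,0.0019,-0.0017,0,-0.6,-0.9,0.95],[-0.0011,0.0058,-0.0049,0,-1.6,-2,0.95],[-0.0013,0.0104,-0.0088,0,-2.2,-2.8,0.95],[-0.0013,0.0165,-0.0139,0,-2.2,-2.8,0.95],[-0.0013,0.0241,-0.0204,0,-2.2,-2.8,0.95],[-0.0013,0.0318,-0.0268,0,-2.2,-2.8,0.95],[-0.0013,0.0318,-0.0268,0,-2.2,-2.8,0.95],[-0.0013,0.0318,-0.0268,0,-2.2,-2.8,0.95],[-0.0013,0.0318,-0.0268,0,-2.2,-2.8,0.95]]
  ]
}}

```text
time_s: 32.1
tool_pos: [0.4713, 0.2284, 0.1155]
tool_rot: [130.0, 3.5, 172.7]
force: [-0.3, -0.1, -1.2]
grip_width: 0.0167
```

```bash
python3 v.py 28; python3 s.py s28 scene 160 170 80 60; python3 - <<'E'
from plan import *
q,t0,r0=cur()
for ph,y in ((44,-.006),(36,-.004),(28,-.002),(20,0),(12,0),(4,0),(0,0)):
    g=pose(-.106,y,.127,ph,0,3.5); q,e=solve(q,*g); print(e.round(5),[float(x) for x in fmt(*g,t0,r0)])
E
```

```text
{'time_s': 32.1, 'qpos': [45.6446, 11.2284, -44.3555, 126.1357, -55.7768, 53.4462, 124.6281], 'tool_pos': [0.4713, 0.2284, 0.1155], 'tool_rot': [130.0186, 3.4987, 172.7065], 'force': [-0.2797, -0.0873, -1.208], 'grip_width': 0.0167}
rackframe x,y: -105.3 6.7
scale 10.0
0.0 [-0.0001, -0.0014, 0.0017, 6.0, -0.0, -0.0]
0.0 [-0.0001, -0.0027, 0.0028, 14.0, -0.0, -0.0]
0.0 [-0.0001, -0.0039, 0.0035, 22.0, -0.0, -0.0]
0.0 [-0.0001, -0.005, 0.0038, 30.0, -0.0, -0.0]
1e-05 [-0.0001, -0.0072, 0.0024, 38.0, -0.0, -0.0]
1e-05 [-0.0001, -0.0092, 0.0006, 46.0, -0.0, -0.0]
0.0 [-0.0001, -0.0101, -0.0004, 50.0, -0.0, -0.0]
```

View pics/s28.png

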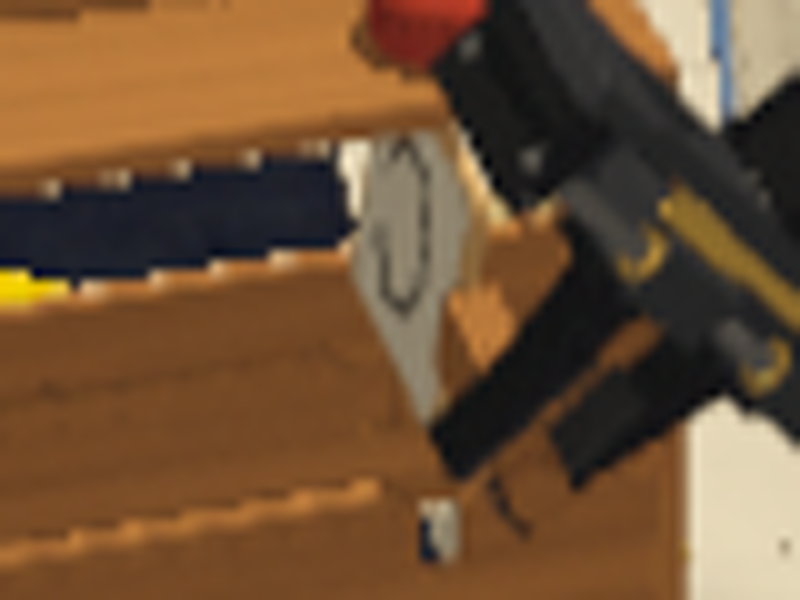

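```bash
python3 - <<'E'
from prof import *
c=read_camera("scene")
def rayx(u,v,x):
    d=rot(c["attitude"])@np.linalg.inv(c["K"])@[u,v,1]; t=((B+ax*x-c["origin"])@ax)/(d@ax); p=c["origin"]+t*d; return np.array([(p-B)@ax*1e3,(p-B)@ay*1e3,p[2]*1e3]).round(1)
for x in(-.050,-.053,-.056): print(rayx(160+42.8-.45,170+42.2-.45,x), rayx(160+47-.45,170+21-.45,x))
C=cloud(c);L=np.stack([(C-B)@ax,(C-B)@ay,C[...,2]],-1)*1e3; I=c["img"].astype(int)
m=(abs(I[...,0]-I[...,2])<40)&(I.min(-1)>100)&(L[...,0]>-60)&(L[...,0]<60)&(abs(L[...,1])<35)&(L[...,2]>60)&(L[...,2]<185)
P=L[m];print(len(P),P.min(0),P.max(0))
for lo in range(-60,50,15):
    q=P[(P[:,0]>lo)&(P[:,0]<lo+15)]
    if len(q)>4: print(lo,len(q),q.min(0).round(),q.max(0).round())
A=np.c_[P[:,1:],np.ones(len(P))]
# plane fit y = a*z + b*x + c
s=np.linalg.lstsq(np.c_[P[:,2],P[:,0],np.ones(len(P))],P[:,1],rcond=None)[0];print("lean deg",np.degrees(np.arctan(s[0])))
E
```

```text
[-50.    4.  101.9] [-50.   -9.9 168.2]
[-53.    4.7 103.8] [-53.   -9.2 169.9]
[-56.    5.5 105.7] [-56.   -8.4 171.7]
127 [-39.38845899 -10.87984963  98.51319848] [ 47.49940764   1.99509645 165.60344256]
-45 19 [-39. -10.  99.] [-30.   2. 162.]
-30 32 [-30. -11.  99.] [-17.   1. 164.]
-15 20 [-15. -11.  99.] [ -0.   2. 166.]
0 24 [  0. -10. 100.] [ 15.   2. 162.]
15 14 [ 16.  -6. 100.] [ 29.   1. 142.]
30 16 [32. -7. 99.] [ 43.   1. 140.]
lean deg -10.713150727109394
```

```bash
python3 - <<'E'
from plan import *
q,t0,r0=cur()
for ph,y,z in ((50,-.0077,.121),(44,-.006,.120),(36,-.004,.12),(28,-.002,.12),(20,0,.12),(12,0,.12),(4,0,.12),(0,0,.12)):
    g=pose(-.106,y,z,ph,0,3); q,e=solve(q,*g); print(e.round(5),[float(x) for x in fmt(*g,t0,r0)])
E
```

```text
0.0 [0.0004, -0.0051, 0.0043, 0.0, 0.3, 0.4]
0.0 [0.0004, -0.0068, 0.0062, 6.0, 0.3, 0.4]
0.0 [0.0005, -0.0081, 0.0073, 14.0, 0.3, 0.3]
0.0 [0.0005, -0.0094, 0.008, 22.0, 0.4, 0.3]
0.0 [0.0005, -0.0105, 0.0083, 30.0, 0.4, 0.3]
1e-05 [0.0005, -0.0126, 0.0069, 38.0, 0.4, 0.3]
1e-05 [0.0005, -0.0146, 0.0051, 46.0, 0.4, 0.2]
0.0 [0.0005, -0.0155, 0.0041, 50.0, 0.4, 0.2]
```

Call:
{"method": "arm_command", "body": {
  "targets": [
    [[0.0004,-0.0051,0.0043,0,0.3,0.4,0.95],[0.0004,-0.0068,0.0062,6,0.3,0.4,0.95],[0.0005,-0.0081,0.0073,14,0.3,0.3,0.95],[0.0005,-0.0094,0.008,22,0.4,0.3,0.95],[0.0005,-0.0105,0.0083,30,0.4,0.3,0.95],[0.0005,-0.0126,0.0069,38,0.4,0.3,0.95],[0.0005,-0.0146,0.0051,46,0.4,0.2,0.95],[0.0005,-0.0155,0.0041,50,0.4,0.2,0.95],[0.0005,-0.0155,0.0041,50,0.4,0.2,0.95],[0.0005,-0.0155,0.0041,50,0.4,0.2,0.95]]
  ]
}}

```text
time_s: 33.3
tool_pos: [0.4699, 0.2226, 0.1002]
tool_rot: [179.9, 2.9, 172.8]
force: [0.2, 0.1, -1.1]
grip_width: 0.0171
```

Call:
{"method": "arm_command", "body": {
  "targets": [
    [[0,0,0,0,0,0,0.95],[0,0,0,0,0,0,0.95],[0,0,0,0,0,0,0.95]]
  ]
}}

```text
time_s: 33.6
tool_pos: [0.4712, 0.2199, 0.1011]
tool_rot: [-180.0, 3.1, 172.5]
force: [-0.7, 0.6, -0.4]
grip_width: 0.0174
```

```bash
python3 v.py 29; python3 s.py s29 scene 160 170 80 60; python3 - <<'E'
from plan import *
q,t0,r0=cur()
for ph,y,z in ((0,0,.12),(-8,0,.12),(-16,0,.12),(-24,0,.12),(-32,0,.12),(-40,0,.12),(-48,0,.12),(-52,0,.12)):
    g=pose(-.106,y,z,ph,0,3); q,e=solve(q,*g); print(e.round(5),[float(x) for x in fmt(*g,t0,r0)])
E
```

```text
{'time_s': 33.6, 'qpos': [15.2649, 10.7767, -47.9882, 110.717, 11.4969, 60.1395, 44.9066], 'tool_pos': [0.4712, 0.2199, 0.1011], 'tool_rot': [-179.9818, 3.0715, 172.5332], 'force': [-0.6674, 0.5712, -0.4228], 'grip_width': 0.0174}
rackframe x,y: -104.3 -1.7
scale 10.0
0.0 [0.0006, 0.0008, 0.0003, -0.0, 0.1, -0.1]
0.0 [0.0006, -0.0018, 0.0001, 8.0, 0.1, -0.1]
0.0 [0.0006, -0.0044, -0.0005, 16.0, 0.1, -0.1]
0.0 [0.0006, -0.0069, -0.0014, 24.0, 0.1, -0.1]
0.0 [0.0006, -0.0093, -0.0026, 32.0, 0.1, -0.1]
0.0 [0.0006, -0.0114, -0.0042, 40.0, 0.1, -0.1]
0.0 [0.0006, -0.0133, -0.006, 48.0, 0.1, -0.1]
0.0 [0.0006, -0.0142, -0.007, 52.0, 0.1, -0.1]
```

View pics/s29.png

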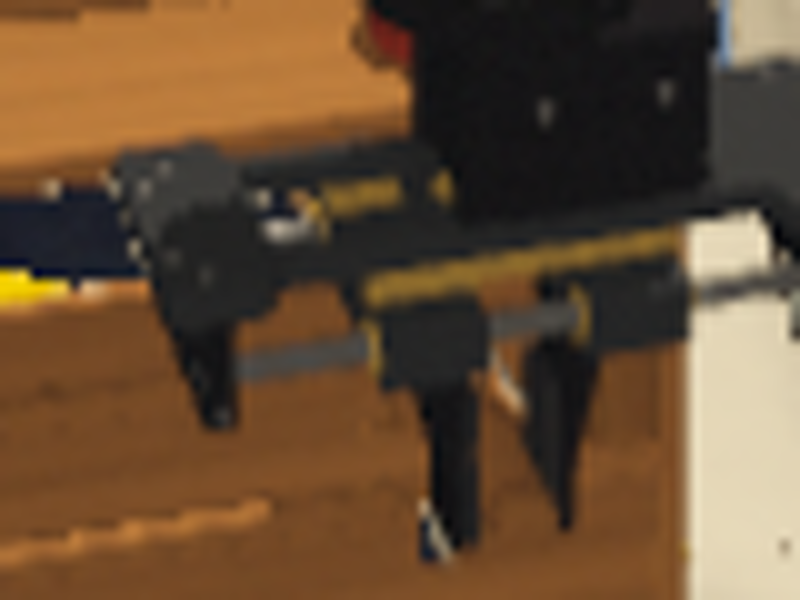

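Call:
{"method": "arm_command", "body": {
  "targets": [
    [[0.0006,-0.0018,0,8,0.1,0,0.95],[0.0006,-0.0044,-0.0005,16,0.1,0,0.95],[0.0006,-0.0069,-0.0014,24,0.1,0,0.95],[0.0006,-0.0093,-0.0026,32,0.1,0,0.95],[0.0006,-0.0114,-0.0042,40,0.1,0,0.95],[0.0006,-0.0133,-0.006,48,0.1,0,0.95],[0.0006,-0.0142,-0.007,52,0.1,0,0.95],[0.0006,-0.0142,-0.007,52,0.1,0,0.95],[0.0006,-0.0142,-0.007,52,0.1,0,0.95],[0.0006,-0.0142,-0.007,52,0.1,0,0.95]]
  ]
}}

```text
time_s: 34.75
tool_pos: [0.4688, 0.2072, 0.1091]
tool_rot: [-128.1, 3.1, 172.6]
force: [0.5, -0.4, -0.5]
grip_width: 0.0169
```

```bash
python3 v.py 30; python3 s.py s30 scene 160 170 80 60;python3 s.py d30 side 265 190 60 45; python3 - <<'E'
from plan import *
q,t0,r0=cur()
for ph,y,z in ((-52,0,.12),(-52,0,.11),(-52,0,.1),(-52,0,.09)):
    g=pose(-.106,y,z,ph,0,3); q,e=solve(q,*g); print(e.round(5),[float(x) for x in fmt(*g,t0,r0)])
E
```

```text
{'time_s': 34.75, 'qpos': [-21.7475, 41.9391, -36.1478, 87.0645, 43.9535, 109.2828, 14.6752], 'tool_pos': [0.4688, 0.2072, 0.1091], 'tool_rot': [-128.1224, 3.0797, 172.5683], 'force': [0.513, -0.3695, -0.4967], 'grip_width': 0.0169}
rackframe x,y: -105.1 -14.7
scale 10.0
scale 13.333333333333334
1e-05 [0.0003, 0.0006, 0.0007, 0.1, -0.0, -0.1]
0.0 [0.0008, 0.0084, 0.0069, 0.1, -0.0, -0.1]
0.0 [0.0013, 0.0163, 0.013, 0.1, -0.0, -0.1]
0.0 [0.0019, 0.0242, 0.0192, 0.1, -0.0, -0.1]
```

View pics/s30.png

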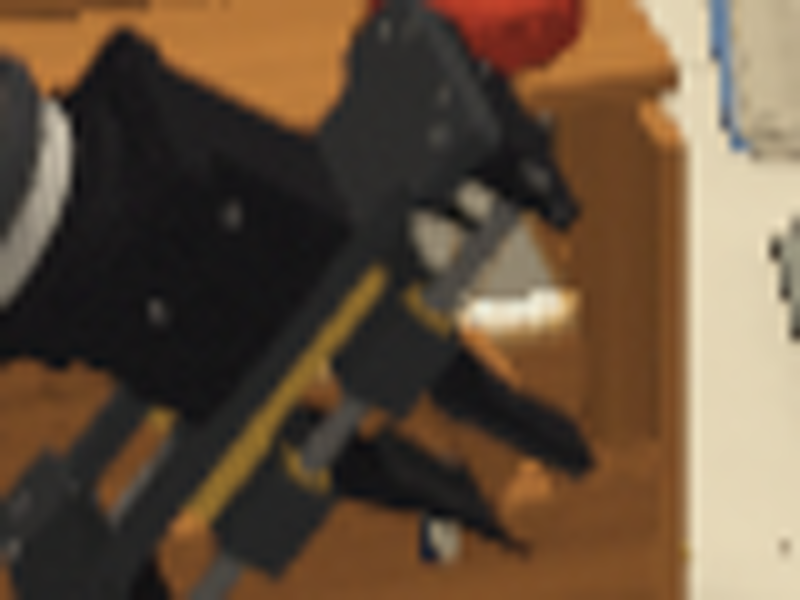

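View pics/d30.png

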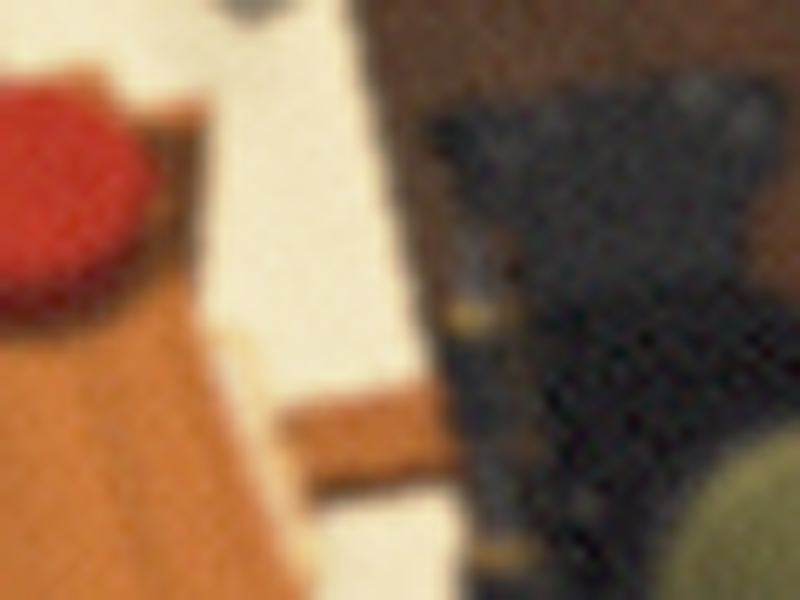

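Call:
{"method": "arm_command", "body": {
  "targets": [
    [[0.0003,0.0035,0.003,0,0,0,0.95],[0.0008,0.0084,0.0069,0,0,0,0.95],[0.001,0.0124,0.01,0,0,0,0.95],[0.0013,0.0163,0.013,0,0,0,0.95],[0.0016,0.02,0.016,0,0,0,0.95],[0.0019,0.0242,0.0192,0,0,0,0.95],[0.0019,0.0242,0.0192,0,0,0,0.95],[0.0019,0.0242,0.0192,0,0,0,0.95],[0.0019,0.0242,0.0192,0,0,0,0.95]]
  ]
}}

```text
time_s: 35.85
tool_pos: [0.468, 0.2076, 0.0774]
tool_rot: [-128.0, 3.0, 172.7]
force: [0.2, 0.2, -0.7]
grip_width: 0.0169
```

```bash
python3 v.py 31; python3 - <<'E'
from plan import *
q,t0,r0=cur()
for z,u in ((.09,3),(.086,2.5),(.083,1.5),(.081,.7),(.0795,0),(.078,0)):
    g=pose(-.106,0,z,-52,0,u); q,e=solve(q,*g); print(e.round(5),[float(x) for x in fmt(*g,t0,r0)])
E
```

```text
{'time_s': 35.85, 'qpos': [-22.223, 44.294, -35.5648, 87.6237, 44.5679, 107.2845, 13.0661], 'tool_pos': [0.468, 0.2076, 0.0774], 'tool_rot': [-128.0021, 3.0085, 172.6567], 'force': [0.1785, 0.2324, -0.7049], 'grip_width': 0.0169}
rackframe x,y: -106.0 -14.4
0.0 [-0.0006, -0.001, 0.0, 0.0, -0.0, -0.0]
0.0 [-0.0003, 0.0022, 0.0025, 0.0, 0.3, -0.4]
0.0 [0.0001, 0.0045, 0.0043, 0.0, 0.9, -1.2]
0.0 [0.0004, 0.0061, 0.0055, 0.0, 1.4, -1.9]
0.0 [0.0006, 0.0073, 0.0065, 0.0, 1.8, -2.4]
0.0 [0.0007, 0.0085, 0.0074, 0.0, 1.8, -2.4]
```

View pics/v31.png

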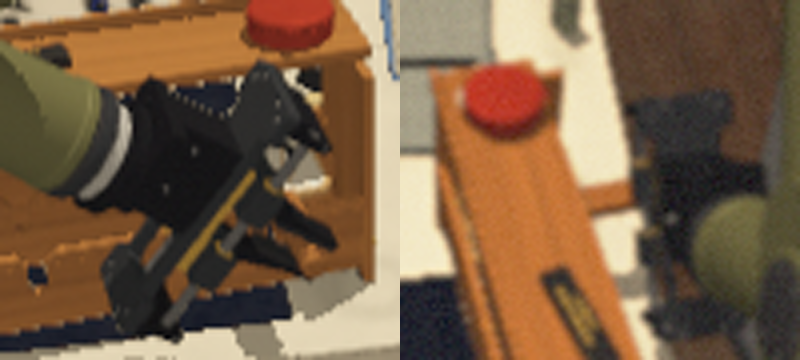

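Call:
{"method": "arm_command", "body": {
  "targets": [
    [[-0.0004,0.0006,0.0012,0,0.1,-0.2,0.95],[-0.0003,0.0022,0.0025,0,0.3,-0.4,0.95],[0.0001,0.0045,0.0043,0,0.9,-1.2,0.95],[0.0004,0.0061,0.0055,0,1.4,-1.9,0.95],[0.0006,0.0073,0.0065,0,1.8,-2.4,0.95],[0.0006,0.0073,0.0065,0,1.8,-2.4,0.95],[0.0006,0.0073,0.0065,0,1.8,-2.4,0.95]]
  ]
}}

```text
time_s: 36.65
tool_pos: [0.4678, 0.2066, 0.0678]
tool_rot: [-128.0, 0.0, 172.7]
force: [-0.2, -1.3, 1.6]
grip_width: 0.0173
```

```bash
python3 v.py 32
```

```text
{'time_s': 36.65, 'qpos': [-21.6245, 45.7432, -35.653, 86.633, 44.0086, 107.5437, 15.234], 'tool_pos': [0.4678, 0.2066, 0.0678], 'tool_rot': [-127.951, 0.0188, 172.6895], 'force': [-0.2002, -1.2874, 1.6218], 'grip_width': 0.0173}
rackframe x,y: -106.0 -15.4
```

Call:
{"method": "arm_command", "body": {
  "targets": [
    [[0,0,0,0,0,0,0.5],[0,0,0,0,0,0,0.2],[0,0,0,0,0,0,-0.1],[0,0,0,0,0,0,-0.1],[0,0,0,0,0,0,-0.1],[0,0,-0.015,0,0,0,-0.1],[0,0,-0.04,0,0,0,-0.1],[0,0,-0.07,0,0,0,-0.1],[0,0,-0.1,0,0,0,-0.1],[0,0,-0.1,0,0,0,-0.1]]
  ]
}}

```text
time_s: 37.75
tool_pos: [0.4774, 0.29, 0.1315]
tool_rot: [-128.4, 0.1, 172.9]
force: [-0.7, 0.5, -0.1]
grip_width: 0.0477
```

Call:
{"method": "arm_command", "body": {
  "targets": [
    [[0,-0.02,-0.02,-8,0,0,-0.1],[0,-0.03,-0.03,-16,0,0,-0.1],[0,-0.04,-0.04,-24,0,0,-0.1],[0,-0.05,-0.05,-32,0,0,-0.1],[0,-0.05,-0.05,-40,0,0,-0.1],[0,-0.05,-0.05,-48,0,0,-0.1],[0,-0.05,-0.05,-52,0,0,-0.1],[0,-0.05,-0.05,-52,0,0,-0.1]]
  ]
}}

```text
time_s: 38.55
tool_pos: [0.4798, 0.2896, 0.1996]
tool_rot: [-179.9, 0.1, 172.4]
force: [0.5, -0.1, -0.3]
grip_width: 0.048
```

```bash
python3 v.py 33; python3 s.py s33 scene 155 185 80 60; python3 s.py d33 side 250 190 80 60
```

```text
{'time_s': 38.55, 'qpos': [8.9246, 13.3285, -48.9151, 96.5991, 10.5674, 74.8241, 40.3425], 'tool_pos': [0.4798, 0.2896, 0.1996], 'tool_rot': [-179.8545, 0.1216, 172.357], 'force': [0.4853, -0.086, -0.3203], 'grip_width': 0.048}
rackframe x,y: -104.7 68.4
scale 10.0
scale 10.0
```

View pics/s33.png

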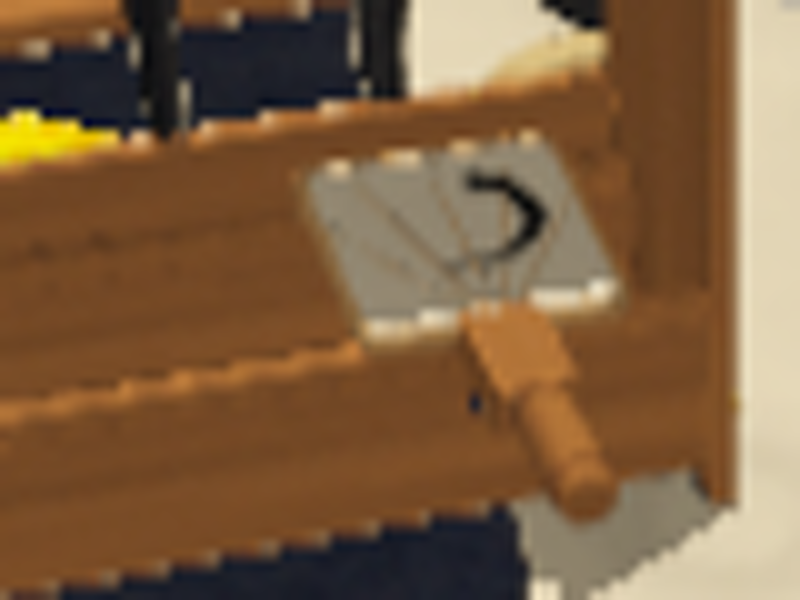

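View pics/d33.png

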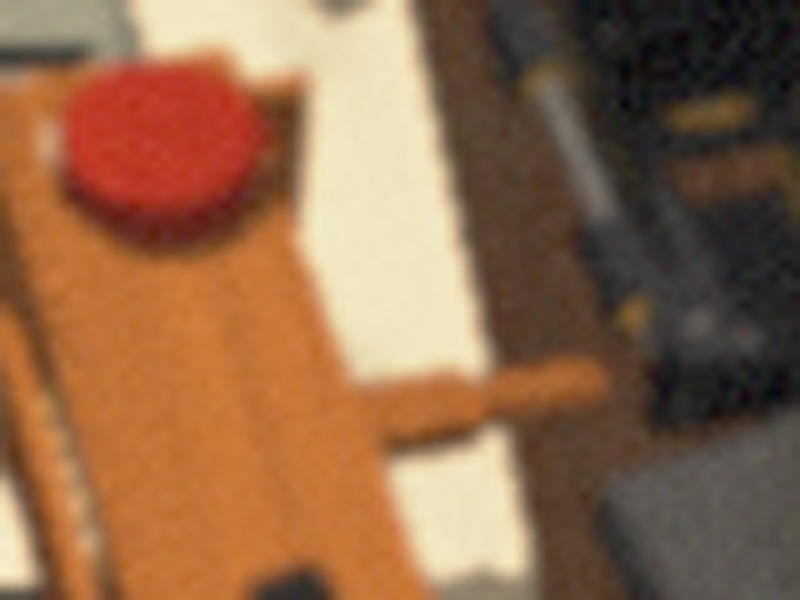

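```bash
python3 s.py s34 scene 183 205 40 30; python3 - <<'E'
from prof import *
c=read_camera("scene"); C=cloud(c); I=c["img"].astype(int)
L=np.stack([(C-B)@ax,(C-B)@ay,C[...,2]],-1)*1e3
m=(abs(I[...,0]-I[...,2])<40)&(I.min(-1)>60)&(L[...,0]>-60)&(L[...,0]<60)&(abs(L[...,1])<60)&(L[...,2]>70)&(L[...,2]<100)
P=L[m]; print("leaf",len(P),np.percentile(P,[1,50,99],axis=0).round(1).tolist(), cv2.minAreaRect(P[:,:2].astype(np.float32)))
s=np.linalg.lstsq(np.c_[P[:,:2],np.ones(len(P))],P[:,2],rcond=None)[0];print("slope",np.degrees(s[:2]))
for n in("scene","side"):
    c=read_camera(n); C=cloud(c); I=c["img"].astype(int); L=np.stack([(C-B)@ax,(C-B)@ay,C[...,2]],-1)*1e3
    m=(L[...,0]<-50)&(L[...,0]>-150)&(abs(L[...,1])<25)&(L[...,2]>68)&(L[...,2]<100)&(I[...,0]-I[...,2]>40)
    P=L[m]; print(n,"handle x range",np.percentile(P[:,0],[0,1,2,98]).round(1))
    for lo in range(-140,-50,10):
        q=P[(P[:,0]>=lo)&(P[:,0]<lo+10)]
        if len(q)>3: print(n,lo,len(q),"y",np.percentile(q[:,1],[3,50,97]).round(1),"z",np.percentile(q[:,2],[5,50,95]).round(1))
E
```

```text
scale 20.0
leaf 282 [[-39.6, -39.0, 80.5], [3.2, -0.3, 84.0], [43.0, 31.6, 87.5]] ((2.2738609313964844, -3.586231231689453), (72.79515075683594, 86.25687408447266), 88.24410247802734)
slope [-0.25553361  0.08386225]
scene handle x range [-135.1 -134.2 -134.1  -53.6]
scene -140 21 y [-11.4  -5.3   1.2] z [71.  76.9 84.5]
scene -130 21 y [-12.3  -1.7   4.6] z [76.1 81.1 88.1]
scene -120 15 y [-10.1  -1.3   5.2] z [79.3 84.9 87.2]
scene -110 16 y [-7.7 -0.6  5.4] z [82.  85.3 87.6]
scene -100 15 y [-9.7 -1.1  7.1] z [80.4 86.2 88.3]
scene -90 33 y [-13.8   1.7   8.9] z [75.1 86.1 89.5]
scene -80 21 y [-13.6   1.3   9.6] z [78.5 87.8 90.8]
scene -70 26 y [-13.2   2.2   9.9] z [78.3 88.3 92.2]
scene -60 20 y [-17.8  -2.4  10.6] z [76.5 89.2 92.1]
side handle x range [-130.2 -128.  -127.4  -51.2]
side -130 11 y [-7.4 -0.8  2.5] z [73.5 82.7 85.4]
side -120 16 y [-9.  -0.5  3.6] z [72.  84.5 86.1]
side -110 15 y [-9.3  0.8  4.6] z [79.1 84.3 87.8]
side -100 18 y [-10.    0.8   3.1] z [76.8 85.2 89.8]
side -90 20 y [-15.1   1.3   8. ] z [72.5 86.5 91.2]
side -80 22 y [-11.3   1.7  11. ] z [80.  88.4 90.8]
side -70 28 y [-13.3   1.6  10.7] z [76.8 88.1 92. ]
side -60 24 y [-13.1   4.1  12.5] z [80.  89.5 92.6]
```

View pics/s34.png

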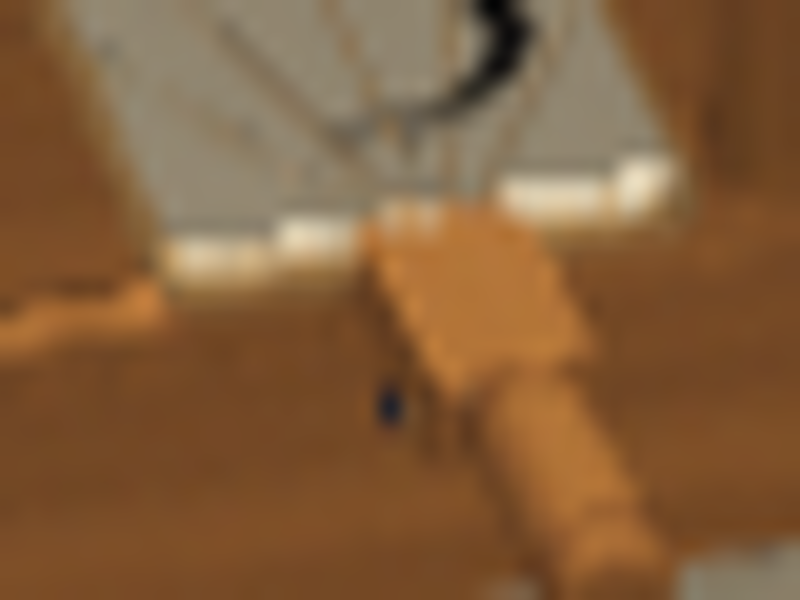

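```bash
cat > ov.py <<'E'
from prof import *
import sys
n=sys.argv[1]; fx,fy,fyaw=map(float,sys.argv[2:5]); gap=float(sys.argv[5]); droop=float(sys.argv[6])
c=read_camera("scene"); x0,y0,w,hh,s=163,192,64,48,12.5
im=cv2.resize(c["img"][y0:y0+hh,x0:x0+w][:,:,::-1],None,fx=s,fy=s,interpolation=cv2.INTER_CUBIC)
a=np.radians(fyaw)
def W(p):
    p=np.atleast_2d(p); X=p[:,0]*np.cos(a)-p[:,1]*np.sin(a)+fx; Y=p[:,0]*np.sin(a)+p[:,1]*np.cos(a)+fy
    return B+np.outer(X,ax)/1e3+np.outer(Y,ay)/1e3+np.outer(p[:,2]+79.5,[0,0,1])/1e3
def dr(p,col):
    q=(proj(c,W(p))-[x0,y0]+.5)*s-.5; cv2.polylines(im,[np.round(q).astype(np.int32)],True,col,1)
dr([[-50,-40,2.5],[50,-40,2.5],[50,40,2.5],[-50,40,2.5]],(0,255,0)); dr([[-50,-40,2.5],[-50,40,2.5],[-50,40,-2.5],[-50,-40,-2.5]],(0,255,0))
d=np.radians(droop)
def H(p):
    p=np.array(p,float); x=p[:,0]-58; z=p[:,2]; X=x*np.cos(d)+z*np.sin(d)*-1; Z=x*np.sin(d)+z*np.cos(d)
    return np.c_[X-50-gap,p[:,1],Z]
dr(H([[58,-12,8],[58,12,8],[19,12,8],[19,-12,8]]),(255,0,0))
dr(H([[-26,9*np.cos(t),9*np.sin(t)] for t in np.linspace(0,6.28,24)]),(255,0,255))
cv2.imwrite(f"pics/{n}.png",im)
E
python3 ov.py ov1 -1 -2.5 0 0 2
```

View pics/ov1.png

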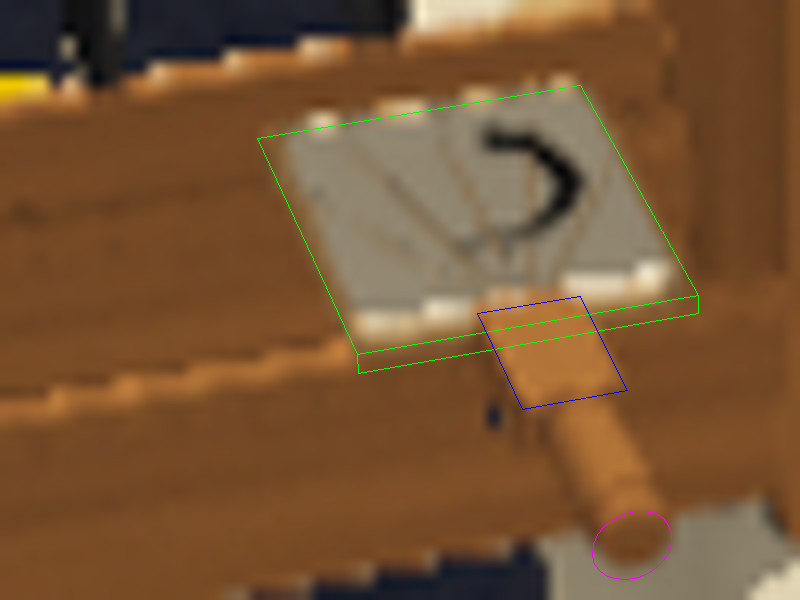

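```bash
python3 - <<'E'
from prof import *
c=read_camera("scene"); C=cloud(c); I=c["img"].astype(int)
L=np.stack([(C-B)@ax,(C-B)@ay,C[...,2]],-1)*1e3
for u in(195,203,206,212):
    print("col",u)
    for v in range(198,236): print(v,L[v,u].round(0).astype(int).tolist(),I[v,u].tolist(),end=" | ")
    print()
E
```

```text
col 195
198 [53, 0, 89] [113, 70, 36] | 199 [49, 1, 88] [116, 73, 37] | 200 [49, 1, 84] [198, 170, 128] | 201 [42, 3, 85] [182, 162, 128] | 202 [39, 4, 83] [145, 135, 112] | 203 [35, 4, 82] [146, 135, 112] | 204 [25, 7, 85] [145, 134, 111] | 205 [19, 9, 85] [144, 133, 111] | 206 [16, 9, 84] [144, 133, 111] | 207 [13, 10, 82] [130, 115, 93] | 208 [8, 11, 82] [136, 119, 93] | 209 [-3, 14, 85] [144, 130, 107] | 210 [-5, 15, 83] [145, 133, 111] | 211 [-10, 16, 83] [133, 121, 99] | 212 [-19, 18, 85] [140, 124, 99] | 213 [-22, 19, 84] [146, 133, 109] | 214 [-25, 20, 82] [147, 136, 113] | 215 [-33, 22, 84] [146, 135, 112] | 216 [-38, 23, 84] [145, 133, 111] | 217 [-40, 24, 82] [201, 177, 137] | 218 [-51, 26, 86] [193, 161, 113] | 219 [-49, 26, 81] [150, 112, 66] | 220 [-47, 25, 77] [123, 82, 45] | 221 [-47, 25, 73] [116, 72, 38] | 222 [-44, 25, 68] [117, 73, 36] | 223 [-49, 26, 68] [117, 73, 37] | 224 [-46, 26, 63] [113, 70, 36] | 225 [-45, 26, 59] [115, 71, 37] | 226 [-48, 26, 57] [117, 72, 38] | 227 [-47, 26, 53] [117, 72, 38] | 228 [-47, 26, 50] [119, 74, 37] | 229 [-46, 26, 45] [122, 76
[... 3496 characters left out ...]
, -25, 79] [155, 117, 69] | 217 [-49, -24, 78] [131, 89, 48] | 218 [-44, -25, 71] [127, 80, 40] | 219 [-44, -25, 68] [123, 76, 39] | 220 [-49, -24, 68] [115, 72, 36] | 221 [-85, -14, 89] [138, 87, 43] | 222 [-89, -13, 88] [145, 92, 46] | 223 [-86, -13, 83] [121, 75, 37] | 224 [-87, -13, 80] [122, 76, 38] | 225 [-98, -10, 85] [136, 86, 42] | 226 [-109, -7, 88] [162, 104, 50] | 227 [-106, -8, 84] [174, 113, 53] | 228 [-116, -5, 87] [176, 115, 53] | 229 [-119, -4, 86] [178, 116, 55] | 230 [-124, -3, 86] [159, 101, 50] | 231 [-128, -2, 85] [165, 105, 52] | 232 [-129, -1, 83] [171, 110, 55] | 233 [-132, 0, 82] [146, 92, 46] | 234 [-1126, 270, 794] [118, 74, 36] | 235 [-132, 0, 75] [111, 70, 34] |
```

```bash
python3 - <<'E'
from plan import *
q,t0,r0=cur()
g=pose(-.04,0,.265+.019,0); q,e=solve(q,*g); print(e.round(5),[float(x) for x in fmt(*g,t0,r0)],q.round(0))
E
```

```text
0.0 [-0.0664, -0.0732, -0.0661, -0.0, -0.1, 0.1] [ 15.  13. -46.  89.   9.  82.  51.]
```

Call:
{"method": "arm_command", "body": {
  "targets": [
    [[0,-0.02,-0.03,0,0,0,-0.1],[0,-0.05,-0.066,0,0,0,-0.1],[-0.02,-0.073,-0.066,0,0,0,-0.1],[-0.05,-0.073,-0.066,0,0,0,-0.1],[-0.066,-0.073,-0.066,0,0,0,-0.1],[-0.066,-0.073,-0.066,0,0,0,-0.1],[-0.066,-0.073,-0.066,0,0,0,-0.1],[-0.066,-0.073,-0.066,0,0,0,-0.1]]
  ]
}}

```text
time_s: 39.85
tool_pos: [0.5338, 0.2139, 0.2652]
tool_rot: [-180.0, -0.0, 172.8]
force: [-0.5, -1.7, 0.1]
grip_width: 0.0479
```

```bash
python3 v.py 35; python3 s.py w35 wrist 180 90 160 120
```

```text
{'time_s': 39.85, 'qpos': [15.4675, 12.7667, -46.4502, 89.0836, 9.2922, 82.1839, 51.285], 'tool_pos': [0.5338, 0.2139, 0.2652], 'tool_rot': [-179.9862, -0.0365, 172.8318], 'force': [-0.4667, -1.6701, 0.103], 'grip_width': 0.0479}
rackframe x,y: -41.4 0.3
scale 5.0
```

View pics/w35.png

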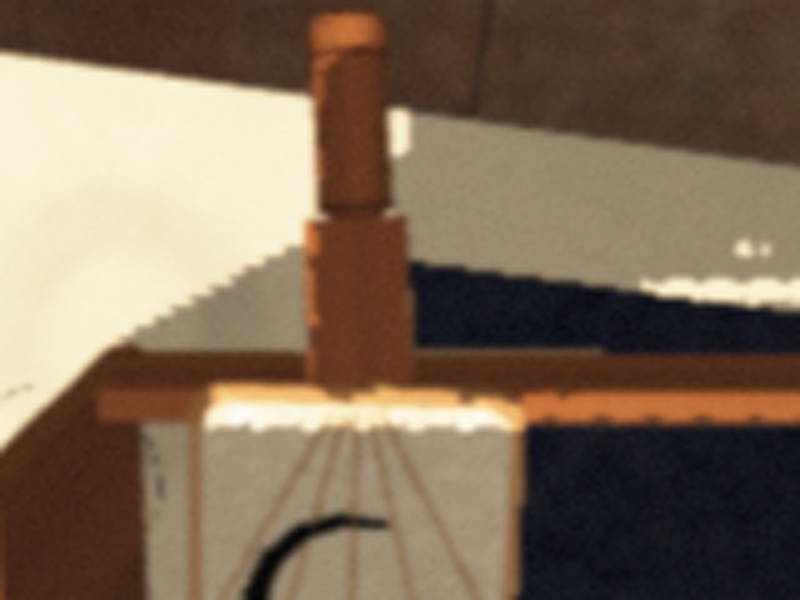

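Call:
{"method": "arm_command", "body": {
  "targets": [
    [[0,-0.03,-0.01,0,0,4,-0.1],[-0.003,-0.07,-0.01,0,0,12,-0.1],[-0.006,-0.11,-0.01,0,0,20,-0.1],[-0.009,-0.155,-0.01,0,0,28,-0.1],[-0.011,-0.2,-0.01,0,0,36,-0.1],[-0.013,-0.24,-0.01,0,0,44,-0.1],[-0.015,-0.27,-0.01,0,0,50,-1],[-0.015,-0.28,-0.01,0,0,52,-1],[-0.015,-0.28,-0.01,0,0,52,-1],[-0.015,-0.28,-0.01,0,0,52,-1]]
  ]
}}

```text
time_s: 41.0
tool_pos: [0.5145, -0.0646, 0.2755]
tool_rot: [180.0, -0.0, 120.9]
force: [0.0, -0.1, 0.2]
grip_width: 0.0719
```

```bash
python3 - <<'E'
from h import *
show()
for n in("side","scene"):
    c=read_camera(n); cv2.imwrite(f"pics/{n}36.png",cv2.resize(c["img"][80:270,190:450][:,:,::-1],None,fx=3,fy=3))
    if n=="scene":
        C=cloud(c); Q=C[np.all((C>[.5,-.45,.006])&(C<[.75,-.26,.02]),2)]
        print(cv2.minAreaRect((Q[:,:2]*1000).astype(np.float32)),Q[:,2].mean())
E
```

```text
{'time_s': 41.0, 'qpos': [34.7077, 2.5106, -31.2218, 95.9721, 1.2723, 81.8648, 34.272], 'tool_pos': [0.5145, -0.0646, 0.2755], 'tool_rot': [179.9618, -0.0243, 120.9414], 'force': [0.0468, -0.0706, 0.1927], 'grip_width': 0.0719}
((625.0670776367188, -354.33538818359375), (249.69287109375, 187.66893005371094), 0.09011449664831161) 0.012326283332264128
```

View pics/scene36.png

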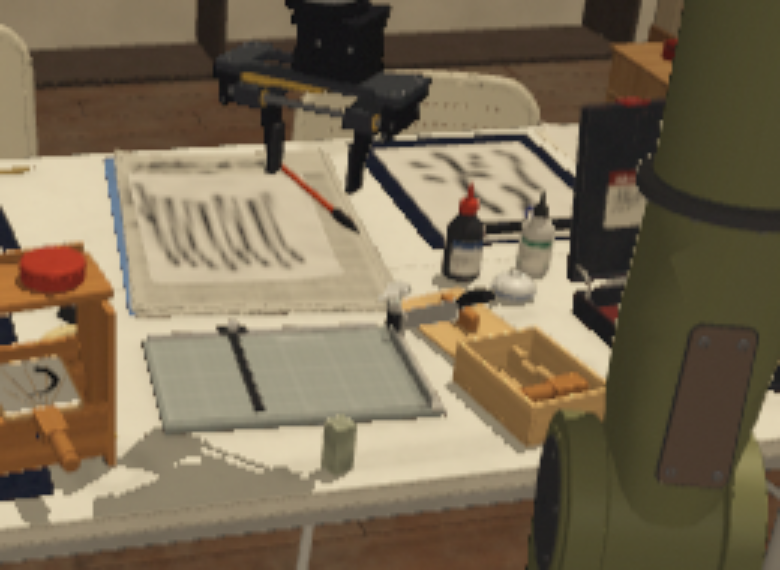

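```bash
python3 - <<'E'
from plan import *
q,t0,r0=cur()
r=R.from_euler("xyz",[180,0,85.5],degrees=True)
print([float(x) for x in fmt(np.array([.60,-.365,.25]),r,t0,r0)])
E
```

```text
[-0.3018, -0.0817, 0.0254, 0.0, -0.0, 35.5]
```

Call:
{"method": "arm_command", "body": {
  "targets": [
    [[-0.04,-0.01,0,0,0,5,-1],[-0.085,-0.023,0,0,0,11,-1],[-0.13,-0.035,0,0,0,17,-1],[-0.175,-0.047,0,0,0,23,-1],[-0.22,-0.06,0,0,0,29,-1],[-0.265,-0.072,0.01,0,0,35,-1],[-0.302,-0.082,0.025,0,0,35.5,-1],[-0.302,-0.082,0.025,0,0,35.5,-1],[-0.302,-0.082,0.025,0,0,35.5,-1],[-0.302,-0.082,0.025,0,0,35.5,-1]]
  ]
}}

```text
time_s: 42.1
tool_pos: [0.5995, -0.3655, 0.2509]
tool_rot: [179.9, -0.1, 85.4]
force: [-0.1, 0.3, -0.3]
grip_width: 0.0868
```

```bash
python3 - <<'E'
from plan import *
from h import *
show(); c=read_camera("wrist"); cv2.imwrite("pics/w37.png",c["img"][:,:,::-1])
C=cloud(c); v,u=np.mgrid[:384,:512]
def rect(m,n):
    Q=C[m]; r=cv2.minAreaRect((Q[:,:2]*1000).astype(np.float32)); print(n,len(Q),r,np.median(Q[:,2]))
base=(v<225)&(C[...,0]>.5)&(C[...,0]<.72)&(C[...,1]>-.42)&(C[...,1]<-.275)
I=c["img"].astype(int); wood=(I[...,0]-I[...,2]>50)
rect(base&(C[...,2]>.007)&(C[...,2]<.018)&wood,"lid")
rect(base&(C[...,2]>.025)&(C[...,2]<.045),"bar")
E
```

```text
{'time_s': 42.1, 'qpos': [42.0313, 25.3735, -18.5964, 71.567, 7.8028, 84.2495, 19.7774], 'tool_pos': [0.5995, -0.3655, 0.2509], 'tool_rot': [179.9377, -0.0739, 85.4381], 'force': [-0.0663, 0.2818, -0.2672], 'grip_width': 0.0868}
lid 8067 ((611.6732177734375, -337.6769104003906), (216.6436309814453, 125.29660034179688), 0.01506481971591711) 0.011211695284334189
bar 1151 ((612.3739624023438, -336.77191162109375), (118.73503112792969, 245.49484252929688), 75.63587188720703) 0.0333114458678721
```

View pics/w37.png

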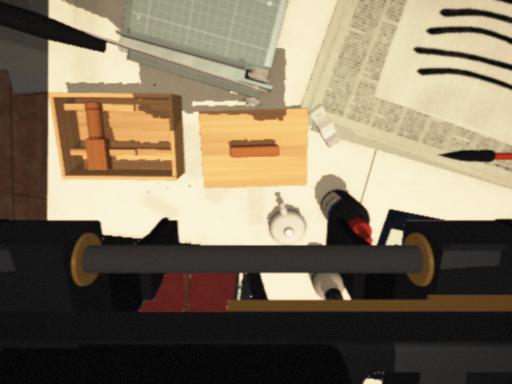

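```bash
python3 - <<'E'
from plan import *
from h import *
c=read_camera("wrist"); C=cloud(c); v,u=np.mgrid[:384,:512]
reg=(v>100)&(v<192)&(u>193)&(u<312); I=c["img"].astype(int)
wood=(I[...,0]-I[...,2]>60)
def rect(m,n):
    m=cv2.morphologyEx(m.astype(np.uint8),cv2.MORPH_OPEN,np.ones((3,3)))>0
    Q=C[m]; r=cv2.minAreaRect((Q[:,:2]*1000).astype(np.float32)); print(n,len(Q),np.round(r[0],1),np.round(r[1],1),round(r[2],2),np.median(Q[:,2]).round(4))
rect(reg&wood&(C[...,2]<.022),"lid"); rect(reg&(C[...,2]>.024)&(C[...,2]<.05),"bar")
reg2=(v>85)&(v<186)&(u>45)&(u<187)
rect(reg2&(C[...,2]>.044)&(C[...,2]<.056),"box rim")
E
```

```text
lid 7731 [ 602.7 -346.4] [108.4 150.6] 87.27 0.0112
bar 626 [ 605.9 -317.9] [68.2 63.2] 85.01 0.0329
box rim 1928 [ 436.1 -313.2] [104.1 144.7] 84.91 0.0489
```

```bash
python3 - <<'E'
from plan import *
from h import *
c=read_camera("wrist"); C=cloud(c); I=c["img"].astype(int); v,u=np.mgrid[:384,:512]
# lid outline and bar by contour in image, then to planes
def plane(pts,z):
    out=[]
    for p in pts:
        d=rot(c["attitude"])@np.linalg.inv(c["K"])@[p[0],p[1],1]; t=(z-c["origin"][2])/d[2]; out.append((c["origin"]+t*d)[:2])
    return np.array(out)
reg=((v>100)&(v<192)&(u>193)&(u<312))
m=(reg&(I[...,0]-I[...,2]>75)).astype(np.uint8)
m=cv2.morphologyEx(m,cv2.MORPH_OPEN,np.ones((5,5)))
cs,_=cv2.findContours(m,cv2.RETR_EXTERNAL,cv2.CHAIN_APPROX_NONE); k=max(cs,key=cv2.contourArea)
r=cv2.minAreaRect((plane(k[:,0,:],.012)*1000).astype(np.float32)); print("lid",r)
gray=I.sum(-1); b=((u>222)&(u<290)&(v>135)&(v<165)&(I[...,1]<110)).astype(np.uint8)
b=cv2.morphologyEx(b,cv2.MORPH_OPEN,np.ones((3,3)))
cs,_=cv2.findContours(b,cv2.RETR_EXTERNAL,cv2.CHAIN_APPROX_NONE); k=max(cs,key=cv2.contourArea); print(cv2.boundingRect(k))
r=cv2.minAreaRect((plane(k[:,0,:],.034)*1000).astype(np.float32)); print("bar",r)
a=c["img"][95:200,190:320][:,:,::-1]; cv2.imwrite("pics/w38.png",cv2.resize(a,None,fx=6,fy=5.7,interpolation=cv2.INTER_CUBIC))
E
```

```text
lid ((603.0538330078125, -344.69024658203125), (104.13292694091797, 144.16757202148438), 87.27027130126953)
(230, 139, 47, 9)
bar ((602.0804443359375, -335.3319091796875), (9.393301963806152, 58.63328552246094), 87.27120208740234)
```

View pics/w38.png

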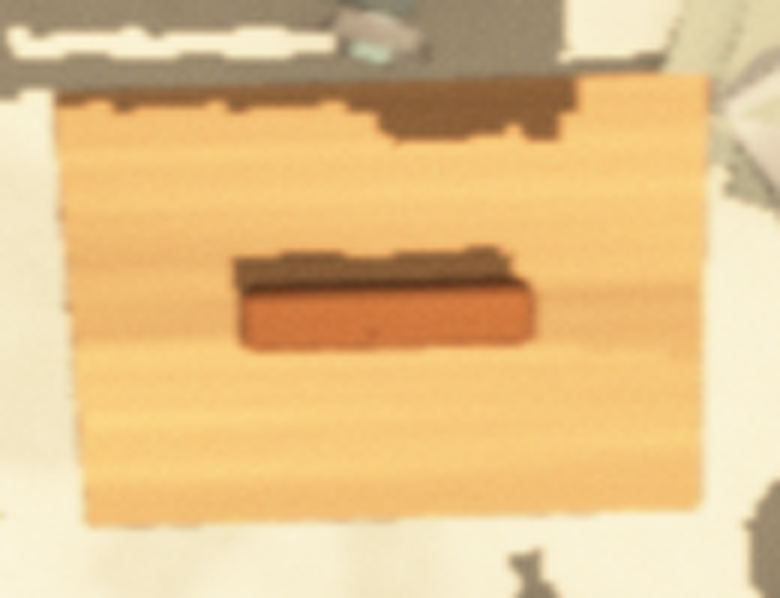

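```bash
python3 - <<'E'
from plan import *
q,t0,r0=cur()
r=R.from_euler("xyz",[180,0,87.3],degrees=True)
for z in(.08,.018): print([float(x) for x in fmt(np.array([.603,-.3447,z]),r,t0,r0)])
E
```

```text
[0.022, 0.0019, 0.1717, 0.1, 0.0, -1.9]
[0.022, 0.0018, 0.2337, 0.1, 0.0, -1.9]
```

Call:
{"method": "arm_command", "body": {
  "targets": [
    [[0.01,0.001,0.04,0,0,-1,-1],[0.022,0.002,0.08,0,0,-1.9,-1],[0.022,0.002,0.12,0,0,-1.9,-1],[0.022,0.002,0.155,0,0,-1.9,-1],[0.022,0.002,0.18,0,0,-1.9,-1],[0.022,0.002,0.2,0,0,-1.9,-1],[0.022,0.002,0.22,0,0,-1.9,-1],[0.022,0.002,0.23,0,0,-1.9,-1],[0.022,0.002,0.232,0,0,-1.9,-1],[0.022,0.002,0.232,0,0,-1.9,-1]]
  ]
}}

```text
time_s: 43.25
tool_pos: [0.6025, -0.3465, 0.0192]
tool_rot: [179.9, 0.0, 87.1]
force: [0.4, -0.0, -0.2]
grip_width: 0.0873
```

Call:
{"method": "arm_command", "body": {
  "targets": [
    [[0,0,0,0,0,0,0.2],[0,0,0,0,0,0,0.5],[0,0,0,0,0,0,0.5],[0,0,0,0,0,0,0.5],[0,0,0,0,0,0,0.5]]
  ],
  "newtons": 20
}}

```text
time_s: 43.75
tool_pos: [0.6025, -0.3468, 0.019]
tool_rot: [179.9, 0.0, 87.1]
force: [-0.3, 0.1, 1.2]
grip_width: 0.0637
```

```bash
python3 - <<'E'
from plan import *
from h import show
show(); q,t0,r0=cur()
# lid yaw relative: target box yaw 85.4, centre (.4358,-.3132); assume grip centred on bar
r=R.from_euler("xyz",[180,0,85.4],degrees=True)
for p in((.603,-.3447,.12),(.4358,-.3132,.12),(.4358,-.3132,.075),(.4358,-.3132,.064)): print([float(x) for x in fmt(np.array(p),r,t0,r0)])
E
```

```text
{'time_s': 43.75, 'qpos': [40.7802, 33.668, -17.8186, 87.1636, 11.2088, 60.8468, 17.4103], 'tool_pos': [0.6025, -0.3468, 0.019], 'tool_rot': [179.9299, 0.0371, 87.1068], 'force': [-0.2574, 0.106, 1.2124], 'grip_width': 0.0637}
[0.0021, 0.0005, -0.101, 0.1, 0.0, 1.7]
[0.0251, -0.1681, -0.1012, 0.1, 0.0, 1.7]
[0.0252, -0.1681, -0.0562, 0.1, 0.0, 1.7]
[0.0252, -0.1681, -0.0452, 0.1, 0.0, 1.7]
```

```bash
python3 - <<'E'
from plan import *
q,t0,r0=cur()
r=R.from_euler("xyz",[180,0,85.3],degrees=True)
for p in((.4355,-.3154,.12),): print([float(x) for x in fmt(np.array(p),r,t0,r0)])
E
```

```text
[0.0229, -0.1682, -0.1012, 0.1, 0.0, 1.8]
```

Call:
{"method": "arm_command", "body": {
  "targets": [
    [[0,0,-0.015,0,0,0,0.5],[0,0,-0.04,0,0,0,0.5],[0,0,-0.08,0,0,0,0.5],[0,0,-0.11,0,0,0.5,0.5],[0.006,-0.04,-0.11,0,0,1,0.5],[0.012,-0.08,-0.11,0,0,1.4,0.5],[0.018,-0.12,-0.105,0,0,1.8,0.5],[0.022,-0.15,-0.101,0,0,1.8,0.5],[0.023,-0.168,-0.101,0,0,1.8,0.5],[0.023,-0.168,-0.101,0,0,1.8,0.5]]
  ]
}}

```text
time_s: 44.75
tool_pos: [0.4325, -0.3155, 0.1199]
tool_rot: [-179.9, 0.1, 85.2]
force: [0.1, -0.7, -1.0]
grip_width: 0.0635
```

Call:
{"method": "arm_command", "body": {
  "targets": [
    [[0,0,0,0,0,0,0.5],[0,0,0,0,0,0,0.5],[0,0,0,0,0,0,0.5]]
  ]
}}

```text
time_s: 45.05
tool_pos: [0.4365, -0.315, 0.1195]
tool_rot: [180.0, -0.0, 85.4]
force: [0.1, 0.7, -2.2]
grip_width: 0.0636
```

```bash
python3 - <<'E'
from plan import *
from h import *
show(); q,t0,r0=cur()
r=R.from_euler("xyz",[180,0,85.3],degrees=True)
for p in((.4355,-.3154,.12),(.4355,-.3154,.075),(.4355,-.3154,.064)): print([float(x) for x in fmt(np.array(p),r,t0,r0)])
c=read_camera("wrist"); cv2.imwrite("pics/w39.png",c["img"][:,:,::-1])
c=read_camera("scene"); cv2.imwrite("pics/s39.png",cv2.resize(c["img"][130:250,300:440][:,:,::-1],None,fx=5,fy=5))
E
```

```text
{'time_s': 45.05, 'qpos': [50.1787, 10.2263, -18.8346, 105.8731, 3.6182, 64.4454, 25.4413], 'tool_pos': [0.4365, -0.315, 0.1195], 'tool_rot': [179.9575, -0.0029, 85.379], 'force': [0.0984, 0.6768, -2.1884], 'grip_width': 0.0636}
[-0.0005, -0.001, -0.0005, 0.0, -0.0, 0.1]
[-0.0005, -0.001, 0.0445, 0.0, -0.0, 0.1]
[-0.0005, -0.0011, 0.0555, 0.0, -0.0, 0.1]
```

View pics/w39.png

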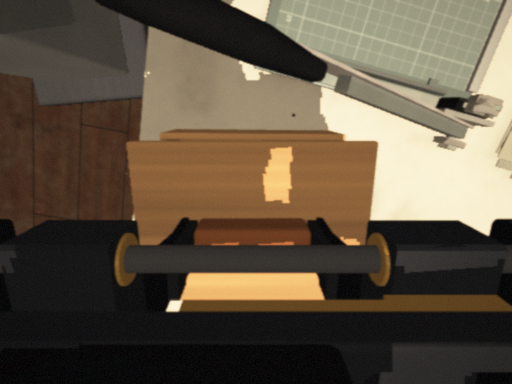

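View pics/s39.png

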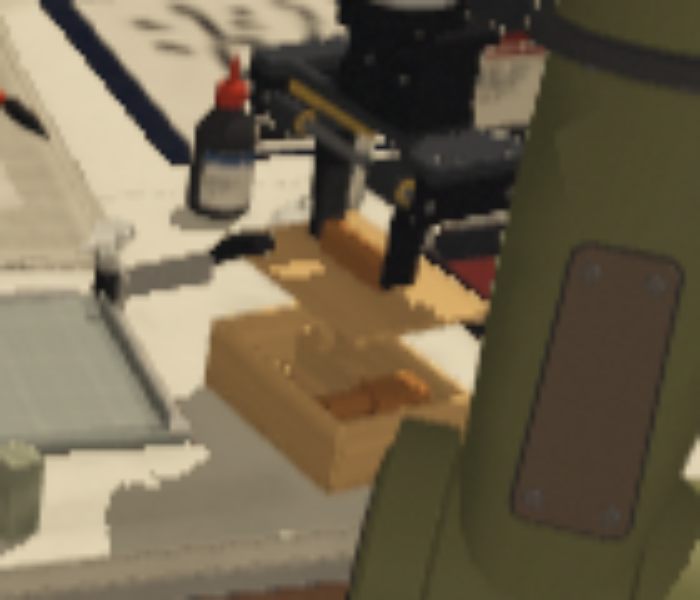

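```bash
python3 - <<'E'
from h import *
c=read_camera("wrist")
def pl(u,v,z):
    d=rot(c["attitude"])@np.linalg.inv(c["K"])@[u,v,1]; t=(z-c["origin"][2])/d[2]; return (c["origin"]+t*d).round(4)
img=c["img"].astype(int)
for u in(200,252,310): print(u,[(v,img[v,u].tolist()) for v in range(126,148,1)])
print("lid far",pl(252,141.5,.1125),"L",pl(128,142,.1125),"R",pl(376.5,142,.1125)); print("box far",pl(252,130.5,.05),"L",pl(161,131,.05),"R",pl(343.5,131,.05))
a=np.radians(85.4); print("expect offset half 52mm along y")
E
```

```text
200 [(126, [157, 142, 113]), (127, [157, 139, 112]), (128, [144, 127, 99]), (129, [122, 96, 69]), (130, [105, 75, 47]), (131, [108, 75, 45]), (132, [121, 84, 49]), (133, [142, 99, 58]), (134, [156, 109, 65]), (135, [154, 106, 63]), (136, [152, 106, 63]), (137, [149, 104, 61]), (138, [145, 100, 59]), (139, [129, 88, 52]), (140, [127, 88, 53]), (141, [125, 86, 51]), (142, [141, 99, 60]), (143, [147, 104, 62]), (144, [146, 102, 60]), (145, [144, 102, 59]), (146, [141, 95, 56]), (147, [141, 96, 58])]
252 [(126, [161, 144, 115]), (127, [162, 145, 118]), (128, [155, 138, 108]), (129, [142, 119, 90]), (130, [116, 88, 60]), (131, [107, 74, 45]), (132, [109, 75, 46]), (133, [126, 89, 53]), (134, [148, 102, 63]), (135, [151, 107, 62]), (136, [152, 105, 63]), (137, [149, 102, 60]), (138, [143, 100, 59]), (139, [138, 96, 57]), (140, [130, 89, 53]), (141, [127, 87, 51]), (142, [143, 100, 60]), (143, [147, 102, 62]), (144, [146, 103, 61]), (145, [146, 102, 61]), (146, [144, 101, 62]), (147, [139, 97, 55])]
310 [(126, [156, 138, 110]), (127, [159, 142, 116]), (128, [158, 141, 112]), (129, [149, 132, 102]), (130, [123, 98, 69]), (131, [105, 77, 47]), (132, [104, 72, 44]), (133, [117, 81, 49]), (134, [143, 101, 60]), (135, [152, 105, 63]), (136, [149, 103, 62]), (137, [144, 100, 58]), (138, [145, 101, 61]), (139, [138, 95, 56]), (140, [121, 81, 48]), (141, [126, 88, 54]), (142, [139, 97, 58]), (143, [146, 104, 61]), (144, [145, 101, 60]), (145, [147, 101, 60]), (146, [144, 99, 58]), (147, [143, 102, 60])]
lid far [ 0.4393 -0.2613  0.1125] L [ 0.3697 -0.256   0.1125] R [ 0.5091 -0.2672  0.1125]
box far [ 0.4394 -0.2591  0.05  ] L [ 0.3701 -0.2539  0.05  ] R [ 0.5092 -0.2651  0.05  ]
expect offset half 52mm along y
```

Call:
{"method": "arm_command", "body": {
  "targets": [
    [[0,0,0.015,0,0,0,0.5],[0,0,0.03,0,0,0,0.5],[0,0,0.04,0,0,0,0.5],[0,0,0.046,0,0,0,0.5],[0,0,0.05,0,0,0,0.5],[0,0,0.054,0,0,0,0.5],[0,0,0.057,0,0,0,0.5],[0,0,0.057,0,0,0,0.5],[0,0,0.057,0,0,0,0.5]]
  ]
}}

```text
time_s: 46.1
tool_pos: [0.4357, -0.3154, 0.0629]
tool_rot: [180.0, 0.0, 85.3]
force: [0.3, 0.5, 2.2]
grip_width: 0.0635
```

```bash
python3 - <<'E'
from h import *
show()
c=read_camera("wrist"); cv2.imwrite("pics/w40.png",c["img"][:,:,::-1])
c=read_camera("scene"); cv2.imwrite("pics/s40.png",cv2.resize(c["img"][150:250,300:430][:,:,::-1],None,fx=6,fy=6))
E
```

```text
{'time_s': 46.1, 'qpos': [49.7287, 13.7807, -18.5678, 108.9558, 5.1529, 57.9977, 24.2423], 'tool_pos': [0.4357, -0.3154, 0.0629], 'tool_rot': [179.9529, 0.0442, 85.3135], 'force': [0.2944, 0.5268, 2.2247], 'grip_width': 0.0635}
```

View pics/s40.png

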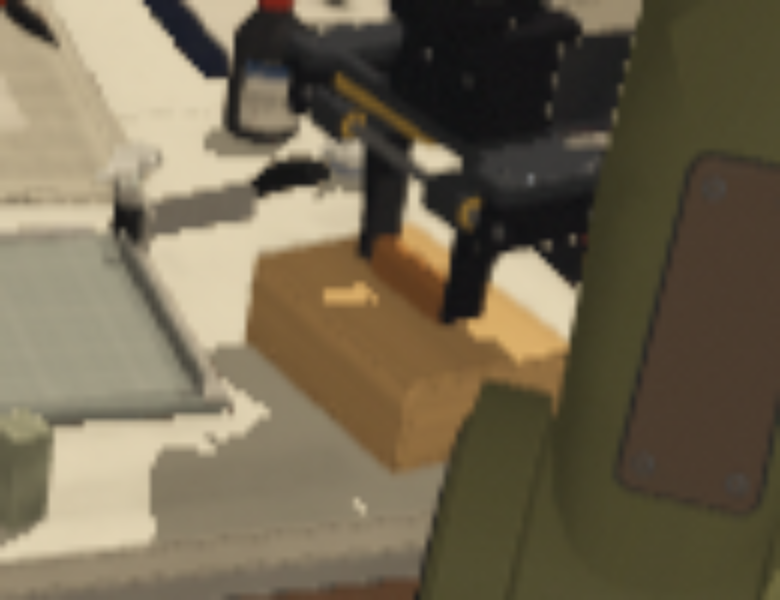

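Seated flush (TCP 0.063 as computed, resting force 2 N). Release and lift straight away.

Call:
{"method": "arm_command", "body": {
  "targets": [
    [[0,0,0,0,0,0,0.2],[0,0,0,0,0,0,-0.5],[0,0,0,0,0,0,-1],[0,0,0,0,0,0,-1],[0,0,0,0,0,0,-1],[0,0,-0.02,0,0,0,-1],[0,0,-0.06,0,0,0,-1],[0,0,-0.11,0,0,0,-1],[0,0,-0.16,0,0,0,-1],[0,0,-0.19,0,0,0,-1]]
  ]
}}

```text
time_s: 47.2
tool_pos: [0.4365, -0.3157, 0.2567]
tool_rot: [179.7, 0.2, 85.3]
force: [0.1, -0.3, 0.4]
grip_width: 0.0868
```

Call:
{"method": "arm_command", "body": {
  "targets": [
    [[0,0,0,0,0,0,-1],[0,0,0,0,0,0,-1],[0,0,0,0,0,0,-1]]
  ]
}}

```text
time_s: 47.5
tool_pos: [0.4345, -0.3147, 0.2506]
tool_rot: [-179.9, -0.1, 85.3]
force: [0.1, 0.9, 0.0]
grip_width: 0.0872
```

```bash
python3 - <<'E'
from h import *
show()
c=read_camera("wrist"); cv2.imwrite("pics/w41.png",c["img"][:,:,::-1])
C=cloud(c); v,u=np.mgrid[:384,:512]; m=(v<215)&(u>180)&(u<325)
Q=C[m&(C[...,2]>.05)&(C[...,2]<.063)&(C[...,1]<-.22)]; print(cv2.minAreaRect((Q[:,:2]*1000).astype(np.float32)),np.percentile(Q[:,2],[5,50,95]))
s=np.linalg.lstsq(np.c_[Q[:,:2],np.ones(len(Q))],Q[:,2],rcond=None)[0]; print("tilt deg",np.degrees(s[:2]))
c=read_camera("scene"); cv2.imwrite("pics/s41.png",cv2.resize(c["img"][140:265,90:430][:,:,::-1],None,fx=2.35,fy=2.35,interpolation=cv2.INTER_CUBIC))
c=read_camera("side"); cv2.imwrite("pics/d41.png",cv2.resize(c["img"][90:340,170:370][:,:,::-1],None,fx=2.4,fy=2.4))
E
```

```text
{'time_s': 47.5, 'qpos': [50.8448, 4.8387, -18.8153, 96.2161, 1.5798, 79.3732, 27.1078], 'tool_pos': [0.4345, -0.3147, 0.2506], 'tool_rot': [-179.855, -0.0822, 85.3117], 'force': [0.0996, 0.9426, 0.0338], 'grip_width': 0.0872}
((434.0954895019531, -313.7667541503906), (104.8126449584961, 146.68064880371094), 85.364990234375) [0.05393619 0.05522531 0.05649615]
tilt deg [-0.03489693 -0.03891871]
```

View pics/w41.png

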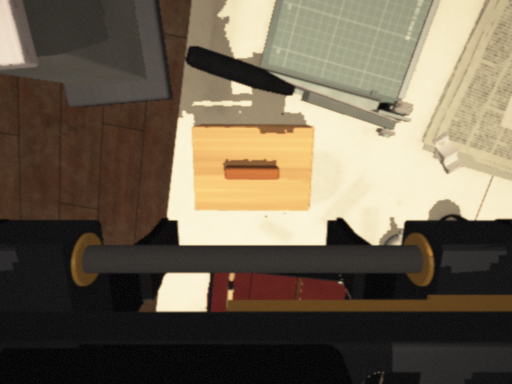

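View pics/s41.png

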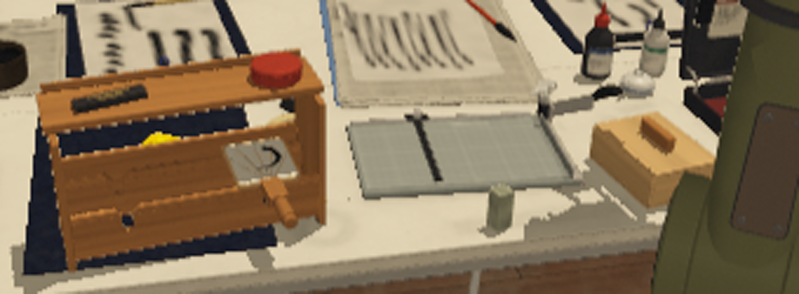

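View pics/d41.png

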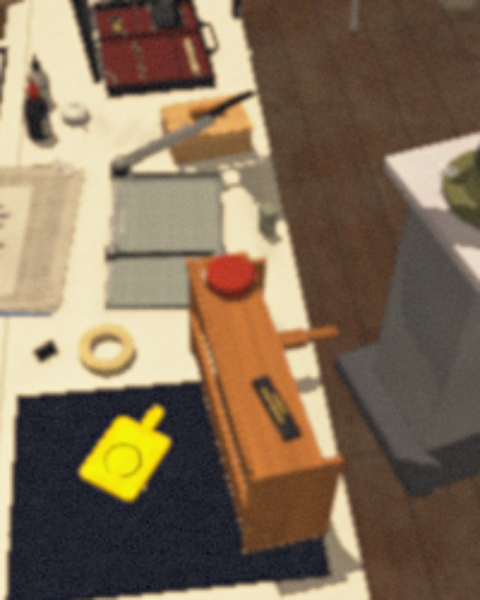

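```bash
python3 -c "
from cell import *
print(sign_off())"
```

```text
the job is handed in; nothing more can be done
None
```

The job is done and handed in at about 47.5 s of the 210 s allowed. Only fan_b (right bay) was there; the left bay was empty.

**What I did:**
- I lifted the lid off and laid it on the table just beyond the box.
- I pushed one handle onto the tang. The push was stopped at about 20 N.
- I turned the fan over by its handle in two quarter turns under the shelf, standing it on edge in the notches to change the grip.
- I laid the fan flat on the rails, left the other handle in the box, and put the lid back.

**What the last checks showed:**
- **Handle:** before I went back for the lid, a close wrist-camera view showed the handle's mouth flush against the fan's front edge.
- **Fan:** it lies flat on both rails. The ribbed back is up, bearing a partial dark arc that is not the ring on the written side.
- **Lid:** its plate is level at the same height as at the start (55 mm) and the same angle as the box (85.4°).
- **Tin, ink stick, stone seal and yellow look-alike:** I saw no change in where they lie.

**Checks that disagreed:**
- The cameras put the rack's depth 3–4 mm apart. By the scene camera the fan sits near mid-bay; the wrist view puts it 3–4 mm further back, near the back board.
- From the scene camera alone I could not rule out a handle gap of a few millimetres. The close wrist view showed none.
- I found the lid about 2.5 mm and 2° from where I had laid it. I re-measured it before picking it up.

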